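Count the maple cups on the counting scale

ROBOT

A 6-joint arm with a two-finger parallel gripper is mounted at the origin on the work surface. World frame = base frame: x ahead of the robot, y to its left, z up, the work surface at z = 0. Lengths are in m, angles in degrees, forces in N, time in s.
With the tool pointing down it reaches from about 0.3 to 0.75 m from the base axis. Payload 8.5 kg.
Tool frame: the origin (TCP) lies midway between the tips of the shut fingers; the grasp point (between the pads) lies 19 mm behind it; y points along the fingers, z is the direction in which the jaws open and shut, and the axes are right-handed (so a half turn about y gives the same grasp; the last joint's range is limited). The gripper opens to 85 mm and grips with 20 to 120 N. Pads are 22 mm wide; open, the fingers measure 114 mm over their backs; the gripper's body (76 mm by 85 mm) begins 54 mm behind the grasp point. The pads swing forward as they close: fully open they stand 13 mm farther back than shut.
Start: joints at [-85.445, 21.807, 74.336, -0, 83.858, -12.336], TCP at [0.16, -0.526, 0.231] pointing down, gripper open.
Joint ranges: [-178.18, 178.18], [-50.72, 133.34], [12.68, 142.11], [-81.47, 261.47], [9.98, 163.14], [-165.26, 165.26]. Speed limits (degrees/s): [136.94, 136.94, 180, 180, 180, 180].

INTERFACE

Orientations are given as a 3x3 rotation matrix whose columns are the frame's x, y, z axes.
In Python, from rig import status, imaging, job gives the robot as it stands. The module is installed in compiled form; this text tells all that it offers.
- The arm moves only by the tool jog_arm, never from a script. Its argument "rows" is a list of rows, each an object of numbers: "hand": the opening, from 0 (shut) to 1 (fully open); "dx", "dy", "dz": the shift along the tool's x, y, z in cm; "ax", "ay", "az": the turn, a rotation vector about the tool's x, y, z in degrees. In form: [{"hand": .., "dx": .., "dy": .., "dz": .., "ax": .., "ay": .., "az": ..}, ...]. A call has exactly 5 rows; each row shifts and turns the commanded pose from where the row before left it, along the tool's axes as they then stand; what a row does not reach is not made up. A row lasts 1/12 s, in which the tool goes at most 41.7 mm and 7.16 degrees, less where a joint would pass 70% of its speed; a pose out of reach is approached as far as the arm can. A call is refused whole if a number of a shift passes 4.17 or a number of a turn 7.16, either way. A call with a gripper value outside its range is refused whole. The fingers move at their own pace and stop on an object; "newtons" is the grip in N (left out, the last holds). Time passes only in rows, so rows that do not move let the fingers close, or fill a call up. It gives the time, the measured TCP pose, the force and the opening at its end, in the units of the state.
- status.observe(): the state, without advancing time (a new reading comes with each control period).
- imaging.get_image(name): name is "side" or "top" or "wrist"; returns the picture (400x640x3 uint8, red, green, blue); there is no depth.
- imaging.camera_model(name): a dict with "K" (3x3 intrinsics, pixels), "position" and "rotation" of the camera in the world; the wrist camera has in their place "tool_from_camera" (4x4, takes a point from camera to tool coordinates, whose origin is the TCP and whose axes are the tool frame's). Camera axes: x right, y down, z forward; pixel columns grow to the right and rows downward; lengths in m; the calibration is good to about 2 mm. The wrist camera is an equidistant fisheye: a pixel r from the principal point sees the ray r / f radians off the axis. A picture is of the moment at which its call begins: read the wrist's pose just before it. camera_model takes no time and is no camera call.
- job.close_job(): hands the job in, once; it reports no verdict.
The state is a dict: "time_s": time; "q": joint angles; "qvel": joint speeds; "joint_efforts": joint torques, N m; "position": TCP position; "tool_rot": TCP orientation; "ft_force": force on the tool from outside, world axes, zero at the start; "wrist_torque": the same for the moment, N m; "grip_width": finger opening in m.
Only numpy, scipy, OpenCV 4.12 (cv2) and the standard library are available. Lean on these libraries where they do the work, as an engineer would, in place of code of your own. Each camera call takes 0.05 s, during which the arm holds its last target.

TASK

Lay the whetting stone that was left on the counting scale flat in the middle of its cork mat, then, with the platter empty, zero the scale with the smallest key. Next stand every small maple cup from the counter (the spools in the stock tray stay there) upright and centred on a ring mark of its own, filling the row nearest the robot before using the other row, and only then press the middle-sized key (count) and after it the largest key (store). Press each key fully down and let it come up again, never two together, and do not disturb the other things.

Things in the scene. Friction and masses are not known exactly. Their poses are not given: they have to be found in the camera images.
- scale: counting scale with a flat aluminium platter, 190 mm (its x) by 270 mm (its y), fixed, no rim; origin at its centre on the counter, platter surface 25 mm above the counter; the platter has six dark ring marks, 52 mm across, in two rows of three along y: the near row towards the robot, the far row beyond it, 75 mm apart both ways
- near0 (a point): centre of the left (+y) ring mark of the near row, on the platter surface
- near1 (a point): centre of the middle ring mark of the near row, on the platter surface
- near2 (a point): centre of the right (-y) ring mark of the near row, on the platter surface
- far0 (a point): centre of the left (+y) ring mark of the far row, on the platter surface
- far1 (a point): centre of the middle ring mark of the far row, on the platter surface
- far2 (a point): centre of the right (-y) ring mark of the far row, on the platter surface
- key_small (a joint): travel of the small key (cap 16 mm across): 0 up, 0.008 m fully down; sprung, about 1.2 N to start, 4 N at the bottom. Three grey keys, told apart by size only (16, 28, 42 mm), stand in a row roughly along y, 80 mm apart, on a fixed white console, 100 by 250 by 30 mm high, right of the scale; row 38 mm behind its robot-side edge; order varies
- key_medium (a joint): travel of the medium key (cap 28 mm across): 0 up, 0.008 m fully down; sprung, about 1.2 N to start, 4 N at the bottom. Three grey keys, told apart by size only (16, 28, 42 mm), stand in a row roughly along y, 80 mm apart, on a fixed white console, 100 by 250 by 30 mm high, right of the scale; row 38 mm behind its robot-side edge; order varies
- key_large (a joint): travel of the large key (cap 42 mm across): 0 up, 0.008 m fully down; sprung, about 1.2 N to start, 4 N at the bottom. Three grey keys, told apart by size only (16, 28, 42 mm), stand in a row roughly along y, 80 mm apart, on a fixed white console, 100 by 250 by 30 mm high, right of the scale; row 38 mm behind its robot-side edge; order varies
- key_small_top (a point): centre of the top of the small key's cap, moves with it (54 mm above the counter when up, pressed straight down; a black housing 12 mm high and 8 mm wider all round stands about it, its top 4 mm below the cap when fully down)
- key_medium_top (a point): centre of the top of the medium key's cap, moves with it (54 mm above the counter when up, pressed straight down; a black housing 12 mm high and 8 mm wider all round stands about it, its top 4 mm below the cap when fully down)
- key_large_top (a point): centre of the top of the large key's cap, moves with it (54 mm above the counter when up, pressed straight down; a black housing 12 mm high and 8 mm wider all round stands about it, its top 4 mm below the cap when fully down)
- mat: cork mat, fixed, 140 mm (its x) by 100 mm (its y), 4 mm thick; origin at centre of underside on the counter
- stone: grey whetting stone, loose, 100 mm (its x) by 40 mm (its y) by 20 mm high, about 0.2 kg, lies flat on the platter at the start; origin at centre of underside
- cup0: turned maple cup, 40 mm across, 32 mm high, 30 g, round and shallowly dished on top, loose, stands upright on the counter; origin at centre of its underside; three to five such cups are present, the absent ones read None from the start
- cup1: turned maple cup, 40 mm across, 32 mm high, 30 g, round and shallowly dished on top, loose, stands upright on the counter; origin at centre of its underside; three to five such cups are present, the absent ones read None from the start
- cup2: turned maple cup, 40 mm across, 32 mm high, 30 g, round and shallowly dished on top, loose, stands upright on the counter; origin at centre of its underside; three to five such cups are present, the absent ones read None from the start
- cup3: turned maple cup, 40 mm across, 32 mm high, 30 g, round and shallowly dished on top, loose, stands upright on the counter; origin at centre of its underside; three to five such cups are present, the absent ones read None from the start
- cup4: turned maple cup, 40 mm across, 32 mm high, 30 g, round and shallowly dished on top, loose, stands upright on the counter; origin at centre of its underside; three to five such cups are present, the absent ones read None from the start
- bead: brass bead insert, loose ring 22 mm across, 14 mm high; bystander; origin at centre of underside
- tin: flat steel wax tin, loose, 48 mm across, 22 mm high; bystander; origin at centre of underside
- sander: wooden sanding block, loose, 50 by 34 by 28 mm high; bystander; origin at centre of underside
- tama: purple tama ball, loose, 60 mm across with a small flat it rests on; bystander behind the console and scale; origin at its underside

How it is judged:
By the outcome, as a careful person would: the job done as asked, in the order asked, and still so for the second after the job is handed in, with the robot touching nothing.
Of cup0, cup1, cup2, cup3, cup4 only 3 to 5 are there at a start; the rules pass over those that are not, and their reading is None.
At some moment in a run one of cup0, cup1, cup2, cup3, cup4 may be knocked a few centimetres aside while the robot is not near it.
It also fails if it takes over 210 s, if anything falls off the work surface, if the arm or the gripper's body presses on something with over 40 N, if the wrist force passes 120 N, or if a joint passes its speed limit or range.

## Working session

There is one attempt and no reset: what is moved stays moved. The work goes in short steps, Python scripts to look and compute and a tool call to move; the robot and the scene stay as the last step left them, time stands still between calls to the robot, and variables do not carry over. Pictures are saved under pics/ and viewed, and the job is handed in when it is done.

Besides the shell and the picture viewer there is one more tool, called after ">>>" by a JSON object that holds its "api" and its "payload". jog_arm: Moves the arm, as the interface text tells. Its arguments: {"type":"object","properties":{"rows":{"type":"array"},"newtons":{"type":"number"}},"required":["rows"]}

```bash
mkdir -p pics; cat > h.py <<'E'
import numpy as np,cv2
from rig import status,imaging,job
def save(n,f,crop=None,sc=1):
    im=imaging.get_image(n)
    cv2.imwrite('pics/raw_'+f+'.png',im[:,:,::-1])
    return im
def crop(f,x0,y0,x1,y1,sc,out):
    im=cv2.imread('pics/raw_'+f+'.png')[y0:y1,x0:x1]
    cv2.imwrite('pics/'+out+'.png',cv2.resize(im,None,fx=sc,fy=sc,interpolation=cv2.INTER_CUBIC))
def px(n,u,v,z):
    m=imaging.camera_model(n);K=np.array(m['K']);R=np.array(m['rotation']);p=np.array(m['position'])
    d=R@np.linalg.inv(K)@np.array([u,v,1.]);return p+d*(z-p[2])/d[2]
def proj(n,P):
    m=imaging.camera_model(n);K=np.array(m['K']);R=np.array(m['rotation']);p=np.array(m['position'])
    c=K@(R.T@(np.array(P)-p));return c[:2]/c[2]
E
python3 - <<'E'
from h import *
s=status.observe()
for k in s: print(k,np.round(s[k],4).tolist() if s[k] is not None else None)
for n in('side','top','wrist'):
    save(n,n+'0'); crop(n+'0',0,0,640,400,1.25,n+'0')
    m=imaging.camera_model(n); print(n,{k:np.round(v,4).tolist() if not isinstance(v,str) else v for k,v in m.items()})
E
```

```text
time_s 0.0
q [-85.4456, 21.8404, 74.3857, 0.0014, 83.8592, -12.3351]
qvel [-0.1662, -0.0993, -0.0001, -0.0412, -0.053, 0.0282]
joint_efforts [0.0012, -44.8455, -23.1277, -0.0002, 0.0047, 0.0]
position [0.1598, -0.526, 0.2307]
tool_rot [[-0.9569, -0.0001, 0.2905], [-0.2905, 0.0015, -0.9569], [-0.0003, -1.0, -0.0014]]
ft_force [-1.1635, 0.165, 0.7174]
wrist_torque [-0.0183, -0.0243, 0.0083]
grip_width 0.0854
side {'K': [[428.9896, 0.0, 315.9368], [0.0, 428.9896, 195.2349], [0.0, 0.0, 1.0]], 'position': [0.2515, 0.8289, 0.7853], 'rotation': [[-0.929, -0.218, 0.299], [-0.3696, 0.5849, -0.722], [-0.0175, -0.7813, -0.6239]]}
top {'K': [[391.333, 0.0, 326.8185], [0.0, 391.333, 205.1831], [0.0, 0.0, 1.0]], 'position': [0.5558, -0.0297, 0.9814], 'rotation': [[-0.0053, -0.9981, 0.0608], [-0.9992, 0.0077, 0.0396], [-0.04, -0.0605, -0.9974]]}
wrist {'K': [[309.7069, 0.0, 325.0803], [0.0, 309.7069, 199.4861], [0.0, 0.0, 1.0]], 'tool_from_camera': [[0.0007, 0.9456, 0.3252, -0.0854], [-0.0, -0.3252, 0.9456, -0.1442], [1.0, -0.0007, -0.0002, 0.0003], [0.0, 0.0, 0.0, 1.0]]}
```

View pics/top0.png

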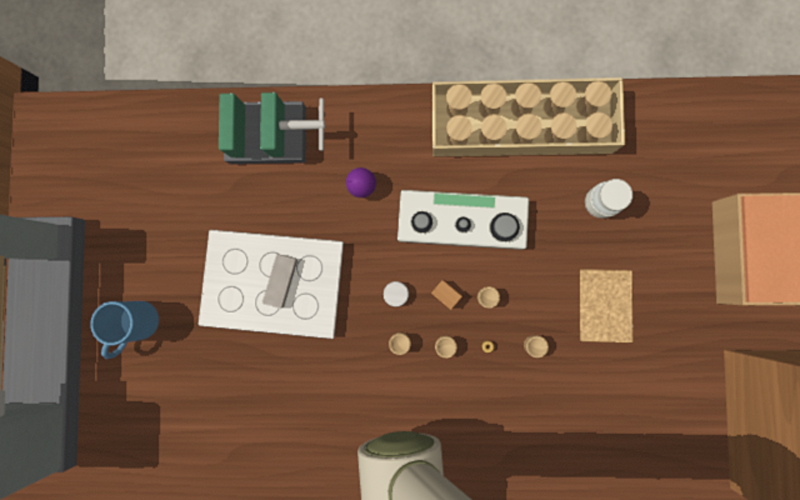

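View pics/side0.png

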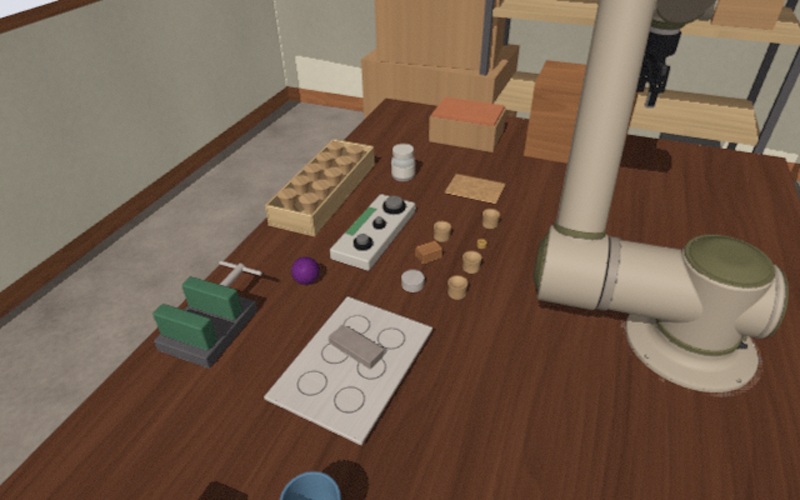

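View pics/wrist0.png

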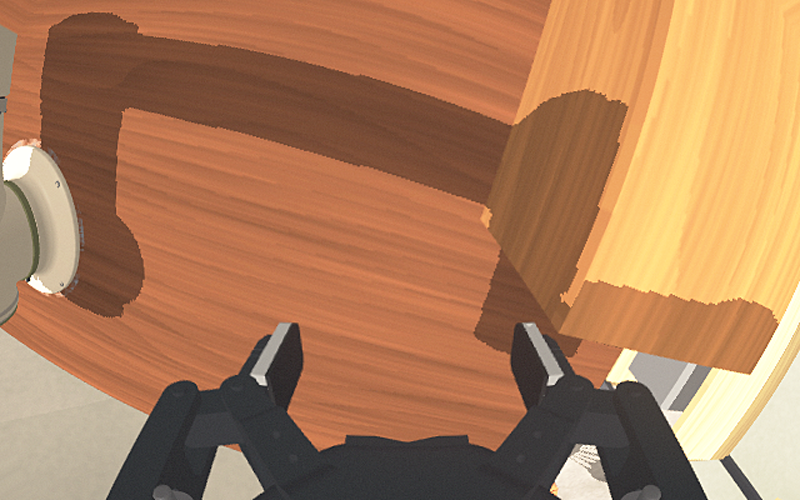

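```bash
python3 - <<'E'
from h import *
crop('top0',150,175,290,280,5.6,'c1')
crop('top0',295,140,445,295,5,'c2')
crop('top0',440,200,540,290,6,'c3')
E
```

```text
(no output)
```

View pics/c1.png

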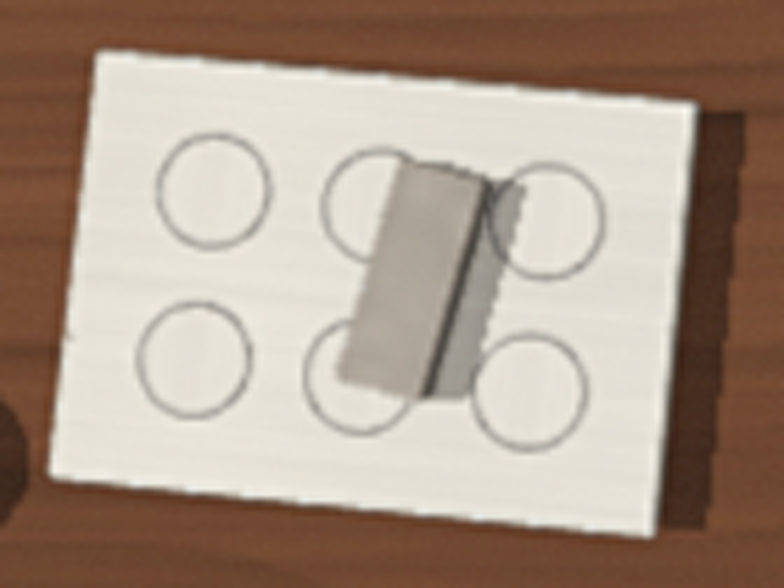

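View pics/c2.png

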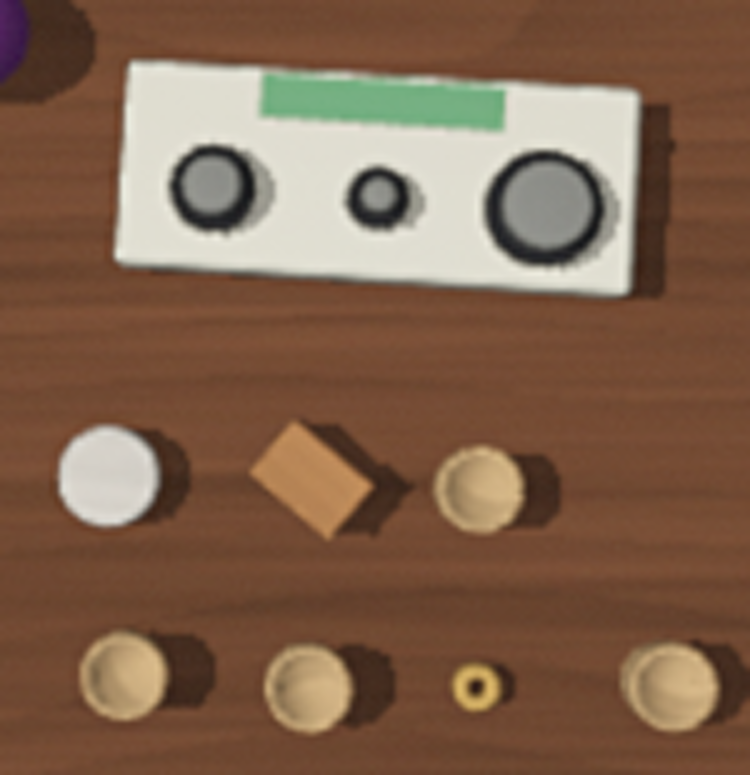

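View pics/c3.png

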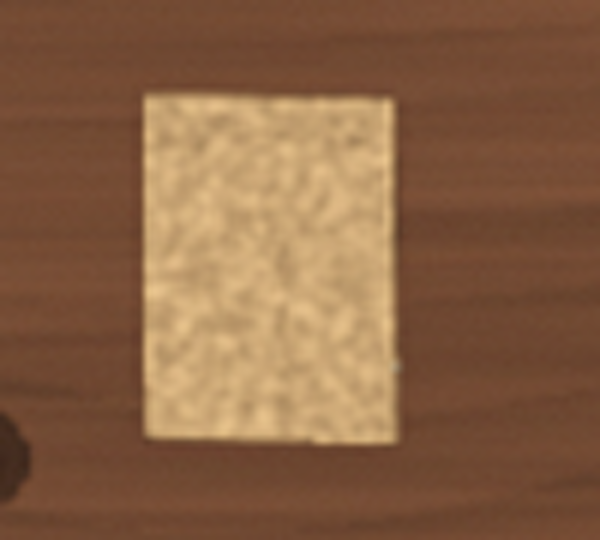

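```bash
cat > meas.py <<'E'
from h import *
def P(n,c,o,s,z): return px('top',(c[0]+.5)/s-.5+o[0],(c[1]+.5)/s-.5+o[1],z)
if __name__=='__main__':
    o=(150,175);s=5.6
    sc=[P(0,c,o,s,.025) for c in [(97,50),(697,103),(656,537),(49,479)]]
    print('scale',np.round(sc,4).tolist(),np.mean(sc,0))
    for i in range(4): print(np.linalg.norm(sc[i]-sc[i-1]))
    for n,c in dict(far0=(214,191),far1=(378,205),far2=(547,221),near0=(194,360),near1=(359,377),near2=(529,392)).items(): print(n,P(0,c,o,s,.025).round(4))
    st=[P(0,c,o,s,.045) for c in [(402,162),(488,185),(424,398),(338,380)]]
    print('stone',np.round(st,4).tolist(),np.mean(st,0),[np.linalg.norm(st[i]-st[i-1]) for i in range(4)])
    o=(295,140);s=5
    for n,c in dict(m=(212,185),s=(379,195),l=(547,207)).items(): print(n,P(0,c,o,s,.054).round(4))
    for n,c in dict(A=(480,490),B=(124,676),C=(308.5,689),D=(673.5,686.5)).items(): print(n,P(0,c,o,s,.032).round(4))
    for n,c,z in [('tin',(109,476),.022),('sander',(312,480),.028),('bead',(477,687),.014)]: print(n,P(0,c,o,s,z).round(4))
    cc=[P(0,c,o,s,.03) for c in [(130,62),(640,89),(630,296),(117,263)]]; print('console',np.round(cc,4).tolist())
    o=(440,200);s=6
    m=[P(0,c,o,s,.004) for c in [(143,94),(395,98),(398,443),(145,437)]]
    print('mat',np.round(m,4).tolist(),np.mean(m,0),[np.linalg.norm(m[i]-m[i-1]) for i in range(4)])
E
python3 meas.py
```

```text
scale [[0.6714, 0.4081, 0.025], [0.6452, 0.1385, 0.025], [0.4555, 0.1559, 0.025], [0.4812, 0.4258, 0.025]] [0.5633443  0.28207409 0.025     ]
0.19101606200050947
0.2708264942348206
0.1905060292586196
0.2711255978118621
far0 [0.608 0.354 0.025]
far1 [0.6012 0.2803 0.025 ]
far2 [0.5936 0.2048 0.025 ]
near0 [0.5333 0.3617 0.025 ]
near1 [0.5255 0.2878 0.025 ]
near2 [0.5187 0.2123 0.025 ]
stone [[0.6189, 0.2635, 0.045], [0.6086, 0.2258, 0.045], [0.517, 0.2528, 0.045], [0.5249, 0.2903, 0.045]] [0.56734958 0.25809805 0.045     ] [np.float64(0.09772597323668876), np.float64(0.03908987140649867), np.float64(0.09546232336450364), np.float64(0.038385297658032946)]
m [ 0.6804 -0.0175  0.054 ]
s [ 0.6747 -0.0968  0.054 ]
l [ 0.6682 -0.1759  0.054 ]
A [ 0.5344 -0.145   0.032 ]
B [0.4458 0.0268 0.032 ]
C [ 0.4396 -0.0618  0.032 ]
D [ 0.4407 -0.2352  0.032 ]
tin [0.5418 0.0344 0.022 ]
sander [ 0.5395 -0.0646  0.028 ]
bead [ 0.4383 -0.1443  0.014 ]
console [[0.7449, 0.0227, 0.03], [0.7284, -0.2256, 0.03], [0.6275, -0.2188, 0.03], [0.6457, 0.0295, 0.03]]
mat [[0.5879, -0.3278, 0.004], [0.5855, -0.4295, 0.004], [0.4456, -0.4262, 0.004], [0.4481, -0.325, 0.004]] [ 0.51677784 -0.37711934  0.004     ] [np.float64(0.13978772335004605), np.float64(0.10175704280729363), np.float64(0.13998454484894254), np.float64(0.10126624650663299)]
```

```bash
cat >> h.py <<'E'
def to(x,y,z,yaw=None):
    s=status.observe();R=np.array(s['tool_rot']);p=np.array(s['position'])
    print('t',round(s['time_s'],2),'p',p.round(4),'yaw',round(np.degrees(np.arctan2(R[1,2],R[0,2])),2),'tilt',R[:,1].round(4),'w',round(s['grip_width'],4),'f',np.round(s['ft_force'],2))
    cur=np.degrees(np.arctan2(R[1,2],R[0,2]))
    d=np.array([x,y,z])-p
    if yaw is not None:
        a=-(yaw-cur); a=(a+180)%360-180
        print('turn ay',round(a,2)); c,sn=np.cos(np.radians(a)),np.sin(np.radians(a))
        R2=R@cv2.Rodrigues(np.array([0,np.radians(a),0]))[0]
        print('after turn cm dx,dy,dz',(R2.T@d*100).round(2))
    print('cm dx,dy,dz',(R.T@d*100).round(2),'len',round(np.linalg.norm(d)*100,1))
E
python3 -c "
from h import *
to(.567,.258,.15,-106.2)"
```

```text
t 0.15 p [ 0.1598 -0.5261  0.2309] yaw -73.11 tilt [-1.0e-04  1.1e-03 -1.0e+00] w 0.0852 f [ 0.3  -0.39  0.18]
turn ay 33.09
after turn cm dx,dy,dz [-17.23   8.17 -86.65]
cm dx,dy,dz [-61.74   8.17 -63.18] len 88.7
```

>>> {"api": "jog_arm", "payload": {"rows": [{"hand":1,"ay":6.6},{"hand":1,"ay":6.6},{"hand":1,"ay":6.6},{"hand":1,"ay":6.6},{"hand":0.7,"ay":6.6}], "newtons": 40}}

```text
invalid input at $.rows[0]: expected keys hand, dx, dy, dz, ax, ay, az
```

>>> {"api": "jog_arm", "payload": {"rows": [{"hand":1,"dx":0,"dy":0,"dz":0,"ax":0,"ay":6.6,"az":0},{"hand":1,"dx":0,"dy":0,"dz":0,"ax":0,"ay":6.6,"az":0},{"hand":1,"dx":0,"dy":0,"dz":0,"ax":0,"ay":6.6,"az":0},{"hand":1,"dx":0,"dy":0,"dz":0,"ax":0,"ay":6.6,"az":0},{"hand":0.7,"dx":0,"dy":0,"dz":0,"ax":0,"ay":6.6,"az":0}], "newtons": 40}}

```text
time_s: 0.57
position: [0.1598, -0.5261, 0.231]
tool_rot: [[-0.959, -0.0, -0.283], [0.283, 0.001, -0.959], [0.0, -1.0, -0.001]]
ft_force: [0.4, 0.8, -0.3]
grip_width: 0.0755
```

>>> {"api": "jog_arm", "payload": {"rows": [{"hand":0.7,"dx":-0.7,"dy":0,"dz":-3.5,"ax":0,"ay":0,"az":0},{"hand":0.7,"dx":-0.7,"dy":0,"dz":-3.5,"ax":0,"ay":0,"az":0},{"hand":0.7,"dx":-0.7,"dy":0,"dz":-3.5,"ax":0,"ay":0,"az":0},{"hand":0.7,"dx":-0.7,"dy":0,"dz":-3.5,"ax":0,"ay":0,"az":0},{"hand":0.7,"dx":-0.7,"dy":0,"dz":-3.5,"ax":0,"ay":0,"az":0}]}}

```text
time_s: 0.98
position: [0.2423, -0.3661, 0.2311]
tool_rot: [[-0.961, -0.0, -0.278], [0.278, 0.0, -0.961], [0.0, -1.0, -0.0]]
ft_force: [0.7, -0.9, 0.7]
grip_width: 0.0599
```

>>> {"api": "jog_arm", "payload": {"rows": [{"hand":0.7,"dx":-0.7,"dy":0,"dz":-3.5,"ax":0,"ay":0,"az":0},{"hand":0.7,"dx":-0.7,"dy":0,"dz":-3.5,"ax":0,"ay":0,"az":0},{"hand":0.7,"dx":-0.7,"dy":0,"dz":-3.5,"ax":0,"ay":0,"az":0},{"hand":0.7,"dx":-0.7,"dy":0,"dz":-3.5,"ax":0,"ay":0,"az":0},{"hand":0.7,"dx":-0.7,"dy":0,"dz":-3.5,"ax":0,"ay":0,"az":0}]}}

```text
time_s: 1.4
position: [0.3245, -0.2077, 0.2313]
tool_rot: [[-0.961, 0.0, -0.278], [0.278, 0.0, -0.961], [-0.0, -1.0, -0.0]]
ft_force: [1.0, 0.0, -0.6]
grip_width: 0.0595
```

>>> {"api": "jog_arm", "payload": {"rows": [{"hand":0.7,"dx":-0.7,"dy":0,"dz":-3.5,"ax":0,"ay":0,"az":0},{"hand":0.7,"dx":-0.7,"dy":0,"dz":-3.5,"ax":0,"ay":0,"az":0},{"hand":0.7,"dx":-0.7,"dy":0,"dz":-3.5,"ax":0,"ay":0,"az":0},{"hand":0.7,"dx":-0.7,"dy":0,"dz":-3.5,"ax":0,"ay":0,"az":0},{"hand":0.7,"dx":-0.7,"dy":0,"dz":-3.5,"ax":0,"ay":0,"az":0}]}}

```text
time_s: 1.82
position: [0.4067, -0.0492, 0.2314]
tool_rot: [[-0.961, 0.0, -0.277], [0.277, -0.0, -0.961], [-0.0, -1.0, 0.0]]
ft_force: [1.2, -1.4, -0.2]
grip_width: 0.0597
```

>>> {"api": "jog_arm", "payload": {"rows": [{"hand":0.7,"dx":-0.7,"dy":0,"dz":-3.5,"ax":0,"ay":0,"az":0},{"hand":0.7,"dx":-0.7,"dy":0,"dz":-3.5,"ax":0,"ay":0,"az":0},{"hand":0.7,"dx":-0.7,"dy":0,"dz":-3.5,"ax":0,"ay":0,"az":0},{"hand":0.7,"dx":-0.7,"dy":0,"dz":-3.5,"ax":0,"ay":0,"az":0},{"hand":0.7,"dx":-0.7,"dy":0,"dz":-3.5,"ax":0,"ay":0,"az":0}]}}

```text
time_s: 2.23
position: [0.4889, 0.1094, 0.2312]
tool_rot: [[-0.961, -0.0, -0.277], [0.277, -0.0, -0.961], [0.0, -1.0, 0.0]]
ft_force: [0.6, -0.2, 0.1]
grip_width: 0.0594
```

>>> {"api": "jog_arm", "payload": {"rows": [{"hand":0.7,"dx":-0.7,"dy":1,"dz":-3.5,"ax":0,"ay":0,"az":0},{"hand":0.7,"dx":-0.7,"dy":1,"dz":-3.5,"ax":0,"ay":0,"az":0},{"hand":0.7,"dx":-0.7,"dy":1,"dz":-3.5,"ax":0,"ay":0,"az":0},{"hand":0.7,"dx":-0.7,"dy":1,"dz":-3.5,"ax":0,"ay":0,"az":0},{"hand":0.7,"dx":0,"dy":0,"dz":0,"ax":0,"ay":0,"az":0}]}}

```text
time_s: 2.65
position: [0.5549, 0.2385, 0.188]
tool_rot: [[-0.962, -0.004, -0.274], [0.274, 0.001, -0.962], [0.004, -1.0, 0.0]]
ft_force: [-1.0, -0.7, -0.1]
grip_width: 0.0602
```

```bash
python3 -c "
from h import *
to(.5673,.258,.08,-106.2)
save('wrist','w1');crop('w1',0,0,640,400,1.25,'w1')"
```

```text
t 2.65 p [0.5549 0.2385 0.188 ] yaw -105.89 tilt [-3.6e-03  5.0e-04 -1.0e+00] w 0.0602 f [-1.03 -0.68 -0.14]
turn ay 0.31
after turn cm dx,dy,dz [-0.69 10.8  -2.22]
cm dx,dy,dz [-0.7  10.8  -2.22] len 11.0
```

View pics/w1.png

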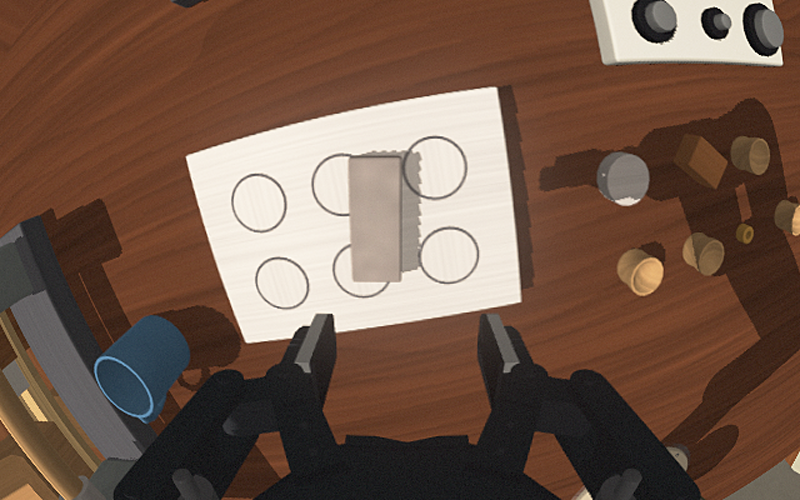

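>>> {"api": "jog_arm", "payload": {"rows": [{"hand":0.7,"dx":-0.35,"dy":2,"dz":-1.1,"ax":0,"ay":0.3,"az":0},{"hand":0.7,"dx":-0.35,"dy":2,"dz":-0.9,"ax":0,"ay":0,"az":0},{"hand":0.7,"dx":0,"dy":2,"dz":0,"ax":0,"ay":0,"az":0},{"hand":0.7,"dx":0,"dy":2,"dz":0,"ax":0,"ay":0,"az":0},{"hand":0.7,"dx":0,"dy":0,"dz":0,"ax":0,"ay":0,"az":0}]}}

```text
time_s: 3.12
position: [0.5647, 0.2502, 0.1078]
tool_rot: [[-0.959, -0.007, -0.283], [0.283, -0.002, -0.959], [0.006, -1.0, 0.004]]
ft_force: [-1.2, -0.4, 0.3]
grip_width: 0.0597
```

```bash
cat >> h.py <<'E'
def wpx(u,v,z,s=None):
    m=imaging.camera_model('wrist');K=np.array(m['K']);T=np.array(m['tool_from_camera'])
    s=s or status.observe();R=np.array(s['tool_rot']);p=np.array(s['position'])
    a=np.array([(u-K[0,2])/K[0,0],(v-K[1,2])/K[1,1]]);r=np.linalg.norm(a)
    d=np.r_[a/r*np.sin(r),np.cos(r)]
    o=p+R@T[:3,3];d=R@T[:3,:3]@d
    return o+d*(z-o[2])/d[2]
E
python3 -c "
from h import *
to(.5673,.258,.025,-106.2)
save('wrist','w2');crop('w2',0,0,640,400,1.25,'w2')"
```

```text
t 3.12 p [0.5647 0.2502 0.1078] yaw -106.45 tilt [-0.0068 -0.0018 -1.    ] w 0.0597 f [-1.2  -0.44  0.29]
turn ay -0.25
after turn cm dx,dy,dz [-0.08  8.28 -0.85]
cm dx,dy,dz [-0.08  8.28 -0.85] len 8.3
```

View pics/w2.png

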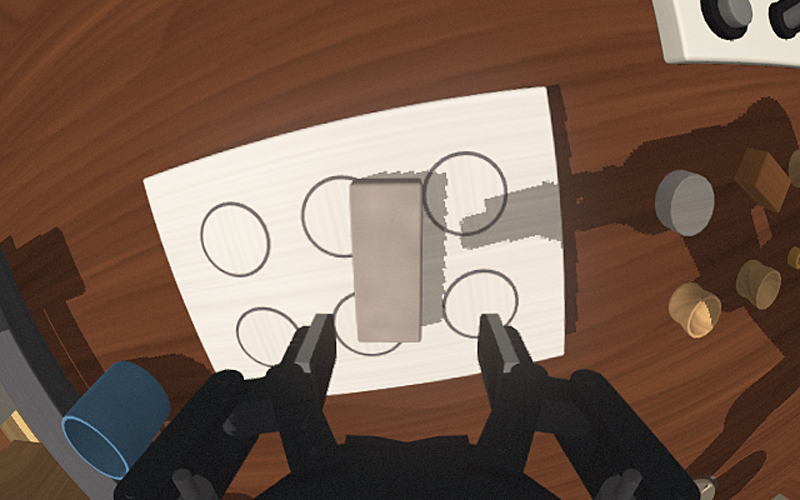

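```bash
python3 -c "
from h import *
P=[wpx(u/1.25,v/1.25,.045) for u,v in [(351,183),(421,182),(421,342),(357,341)]]
print(np.round(P,4),np.mean(P,0)); print(status.observe()['position'])
print([wpx(u/1.25,v/1.25,.025).round(4) for u,v in [(236,239),(465,193),(481,303)]])
"
```

```text
[[0.6239 0.2654 0.045 ]
 [0.6133 0.2286 0.045 ]
 [0.5158 0.2561 0.045 ]
 [0.5278 0.2951 0.045 ]] [0.57020006 0.26130349 0.045     ]
[0.56565996 0.25048959 0.11018864]
[array([0.6108, 0.3555, 0.025 ]), array([0.5962, 0.2049, 0.025 ]), array([0.5208, 0.212 , 0.025 ])]
```

```bash
python3 -c "
from h import *
to(.569,.2595,.026,-106.1)"
```

```text
t 3.17 p [0.5657 0.2505 0.1102] yaw -106.45 tilt [-0.0037 -0.001  -1.    ] w 0.0597 f [0.02 0.06 0.7 ]
turn ay -0.35
after turn cm dx,dy,dz [-0.1   8.42 -0.97]
cm dx,dy,dz [-0.09  8.42 -0.98] len 8.5
```

>>> {"api": "jog_arm", "payload": {"rows": [{"hand":0.7,"dx":-0.1,"dy":1.2,"dz":-0.9,"ax":0,"ay":-0.3,"az":0},{"hand":0.7,"dx":0,"dy":1.4,"dz":0,"ax":0,"ay":0,"az":0},{"hand":0.7,"dx":0,"dy":1.4,"dz":0,"ax":0,"ay":0,"az":0},{"hand":0.7,"dx":0,"dy":0,"dz":0,"ax":0,"ay":0,"az":0},{"hand":0.7,"dx":0,"dy":0,"dz":0,"ax":0,"ay":0,"az":0}]}}

```text
time_s: 3.58
position: [0.5704, 0.2599, 0.0718]
tool_rot: [[-0.961, 0.0, -0.277], [0.277, 0.0, -0.961], [-0.0, -1.0, -0.0]]
ft_force: [1.2, 0.2, 0.2]
grip_width: 0.0597
```

```bash
python3 -c "
from h import *
to(.569,.2595,.025,-106.2)"
```

```text
t 3.58 p [0.5704 0.2599 0.0718] yaw -106.1 tilt [ 5.e-04  2.e-04 -1.e+00] w 0.0597 f [1.21 0.22 0.24]
turn ay 0.1
after turn cm dx,dy,dz [0.13 4.68 0.08]
cm dx,dy,dz [0.13 4.68 0.08] len 4.7
```

>>> {"api": "jog_arm", "payload": {"rows": [{"hand":0.7,"dx":0,"dy":1.6,"dz":0,"ax":0,"ay":0,"az":0},{"hand":0.7,"dx":0,"dy":1.6,"dz":0,"ax":0,"ay":0,"az":0},{"hand":0.7,"dx":0,"dy":1.0,"dz":0,"ax":0,"ay":0,"az":0},{"hand":0.7,"dx":0,"dy":0.4,"dz":0,"ax":0,"ay":0,"az":0},{"hand":0.7,"dx":0,"dy":0,"dz":0,"ax":0,"ay":0,"az":0}]}}

```text
time_s: 4.0
position: [0.5702, 0.2598, 0.0253]
tool_rot: [[-0.961, -0.0, -0.277], [0.277, -0.0, -0.961], [0.0, -1.0, 0.0]]
ft_force: [-0.7, -0.1, -0.1]
grip_width: 0.0599
```

>>> {"api": "jog_arm", "payload": {"rows": [{"hand":0.6,"dx":0,"dy":0,"dz":0,"ax":0,"ay":0,"az":0},{"hand":0.5,"dx":0,"dy":0,"dz":0,"ax":0,"ay":0,"az":0},{"hand":0.45,"dx":0,"dy":0,"dz":0,"ax":0,"ay":0,"az":0},{"hand":0.4,"dx":0,"dy":0,"dz":0,"ax":0,"ay":0,"az":0},{"hand":0.3,"dx":0,"dy":0,"dz":0,"ax":0,"ay":0,"az":0}]}}

```text
time_s: 4.42
position: [0.5707, 0.2599, 0.0265]
tool_rot: [[-0.961, 0.002, -0.277], [0.277, 0.001, -0.961], [-0.002, -1.0, -0.001]]
ft_force: [-1.1, -0.7, 6.4]
grip_width: 0.0392
```

>>> {"api": "jog_arm", "payload": {"rows": [{"hand":0.2,"dx":0,"dy":0,"dz":0,"ax":0,"ay":0,"az":0},{"hand":0.1,"dx":0,"dy":0,"dz":0,"ax":0,"ay":0,"az":0},{"hand":0.0,"dx":0,"dy":0,"dz":0,"ax":0,"ay":0,"az":0},{"hand":0.0,"dx":0,"dy":0,"dz":0,"ax":0,"ay":0,"az":0},{"hand":0.0,"dx":0,"dy":0,"dz":0,"ax":0,"ay":0,"az":0}]}}

```text
time_s: 4.83
position: [0.5707, 0.2599, 0.0266]
tool_rot: [[-0.961, 0.002, -0.277], [0.277, 0.001, -0.961], [-0.002, -1.0, -0.001]]
ft_force: [-0.9, 0.4, 6.1]
grip_width: 0.0388
```

>>> {"api": "jog_arm", "payload": {"rows": [{"hand":0.0,"dx":0,"dy":-1,"dz":0,"ax":0,"ay":0,"az":0},{"hand":0.0,"dx":0,"dy":-2,"dz":0,"ax":0,"ay":0,"az":0},{"hand":0.0,"dx":0,"dy":-3,"dz":0,"ax":0,"ay":0,"az":0},{"hand":0.0,"dx":0,"dy":-3,"dz":0,"ax":0,"ay":-5,"az":0},{"hand":0.0,"dx":0,"dy":-3,"dz":0,"ax":0,"ay":-5,"az":0}]}}

```text
time_s: 5.25
position: [0.5696, 0.2596, 0.1469]
tool_rot: [[-0.995, -0.001, -0.102], [0.102, -0.0, -0.995], [0.001, -1.0, 0.0]]
ft_force: [-0.1, 0.1, -2.6]
grip_width: 0.0389
```

>>> {"api": "jog_arm", "payload": {"rows": [{"hand":0.0,"dx":0,"dy":-1,"dz":0,"ax":0,"ay":-4.9,"az":0},{"hand":0.0,"dx":0,"dy":0,"dz":0,"ax":0,"ay":0,"az":0},{"hand":0.0,"dx":0,"dy":0,"dz":0,"ax":0,"ay":0,"az":0},{"hand":0.0,"dx":0,"dy":0,"dz":2,"ax":0,"ay":0,"az":0},{"hand":0.0,"dx":0,"dy":0,"dz":3,"ax":0,"ay":0,"az":0}]}}

```text
time_s: 5.67
position: [0.5678, 0.2108, 0.1533]
tool_rot: [[-1.0, -0.004, -0.021], [0.021, -0.0, -1.0], [0.004, -1.0, 0.0]]
ft_force: [0.3, -1.3, -2.0]
grip_width: 0.0391
```

```bash
python3 -c "
from h import *
to(.517,-.377,.15,-91.2)"
```

```text
t 5.67 p [0.5678 0.2108 0.1533] yaw -91.2 tilt [-0.0035 -0.     -1.    ] w 0.0391 f [ 0.26 -1.31 -2.01]
turn ay 0.0
after turn cm dx,dy,dz [ 3.85  0.35 58.87]
cm dx,dy,dz [ 3.85  0.35 58.87] len 59.0
```

>>> {"api": "jog_arm", "payload": {"rows": [{"hand":0.0,"dx":0.25,"dy":0,"dz":3.8,"ax":0,"ay":0,"az":0},{"hand":0.0,"dx":0.25,"dy":0,"dz":3.8,"ax":0,"ay":0,"az":0},{"hand":0.0,"dx":0.25,"dy":0,"dz":3.8,"ax":0,"ay":0,"az":0},{"hand":0.0,"dx":0.25,"dy":0,"dz":3.8,"ax":0,"ay":0,"az":0},{"hand":0.0,"dx":0.25,"dy":0,"dz":3.8,"ax":0,"ay":0,"az":0}]}}

```text
time_s: 6.08
position: [0.5512, 0.0185, 0.1536]
tool_rot: [[-1.0, -0.004, -0.024], [0.024, 0.001, -1.0], [0.004, -1.0, -0.001]]
ft_force: [-0.1, -0.0, -3.1]
grip_width: 0.039
```

>>> {"api": "jog_arm", "payload": {"rows": [{"hand":0.0,"dx":0.25,"dy":0,"dz":3.8,"ax":0,"ay":0,"az":0},{"hand":0.0,"dx":0.25,"dy":0,"dz":3.8,"ax":0,"ay":0,"az":0},{"hand":0.0,"dx":0.25,"dy":0,"dz":3.8,"ax":0,"ay":0,"az":0},{"hand":0.0,"dx":0.25,"dy":0,"dz":3.8,"ax":0,"ay":0,"az":0},{"hand":0.0,"dx":0.25,"dy":0,"dz":3.8,"ax":0,"ay":0,"az":0}]}}

```text
time_s: 6.5
position: [0.5347, -0.1711, 0.1536]
tool_rot: [[-1.0, -0.003, -0.024], [0.024, 0.002, -1.0], [0.003, -1.0, -0.002]]
ft_force: [0.4, 0.0, -2.1]
grip_width: 0.039
```

>>> {"api": "jog_arm", "payload": {"rows": [{"hand":0.0,"dx":0.25,"dy":0,"dz":3.8,"ax":0,"ay":0,"az":0},{"hand":0.0,"dx":0.25,"dy":0,"dz":3.8,"ax":0,"ay":0,"az":0},{"hand":0.0,"dx":0.25,"dy":0,"dz":3.8,"ax":0,"ay":0,"az":0},{"hand":0.0,"dx":0.25,"dy":0,"dz":3.8,"ax":0,"ay":0,"az":0},{"hand":0.0,"dx":0.25,"dy":0,"dz":2,"ax":0,"ay":0,"az":0}]}}

```text
time_s: 6.92
position: [0.5185, -0.3449, 0.1531]
tool_rot: [[-1.0, -0.003, -0.027], [0.027, 0.001, -1.0], [0.003, -1.0, -0.001]]
ft_force: [-0.3, -0.1, -3.1]
grip_width: 0.0394
```

>>> {"api": "jog_arm", "payload": {"rows": [{"hand":0.0,"dx":0,"dy":0,"dz":0,"ax":0,"ay":0,"az":0},{"hand":0.0,"dx":0,"dy":0,"dz":0,"ax":0,"ay":0,"az":0},{"hand":0.0,"dx":0,"dy":0,"dz":0,"ax":0,"ay":0,"az":0},{"hand":0.0,"dx":0,"dy":0,"dz":0,"ax":0,"ay":0,"az":0},{"hand":0.0,"dx":0,"dy":0,"dz":0,"ax":0,"ay":0,"az":0}]}}

```text
time_s: 7.33
position: [0.5201, -0.3401, 0.1552]
tool_rot: [[-1.0, -0.0, -0.02], [0.02, 0.001, -1.0], [0.0, -1.0, -0.001]]
ft_force: [0.4, 0.4, -1.7]
grip_width: 0.0392
```

```bash
python3 -c "
from h import *
to(.517,-.377,.15,-91.2)
save('wrist','w3');crop('w3',0,0,640,400,1.25,'w3')"
```

```text
t 7.33 p [ 0.5201 -0.3401  0.1552] yaw -91.15 tilt [-5.e-04  6.e-04 -1.e+00] w 0.0392 f [ 0.42  0.41 -1.73]
turn ay 0.05
after turn cm dx,dy,dz [0.24 0.51 3.7 ]
cm dx,dy,dz [0.24 0.51 3.7 ] len 3.7
```

View pics/w3.png

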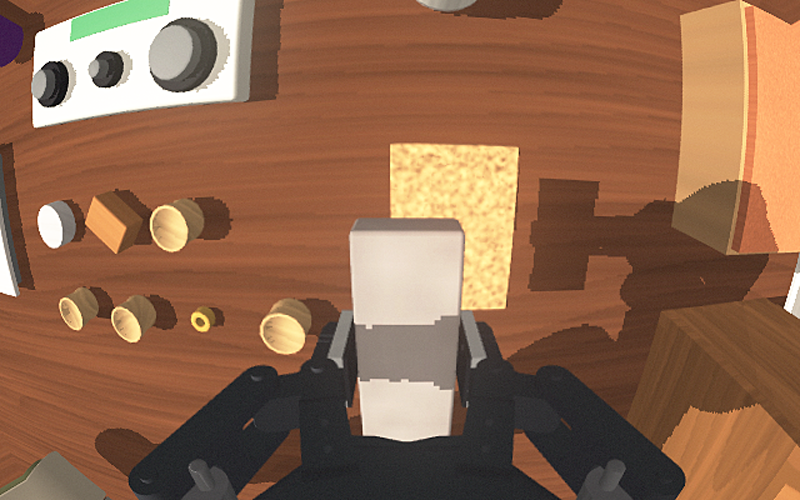

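```bash
python3 -c "
from h import *
print([wpx(u/1.25,v/1.25,.004).round(4) for u,v in [(390,143),(518,147),(506,309)]])
z=.1552+.0184
print([wpx(u/1.25,v/1.25,z).round(4) for u,v in [(352,236),(462,236)]])
print([wpx(u/1.25,v/1.25,z-.02).round(4) for u,v in [(357,220),(460,220)]])
"
```

```text
[array([ 0.5891, -0.329 ,  0.004 ]), array([ 0.5862, -0.428 ,  0.004 ]), array([ 0.4466, -0.4261,  0.004 ])]
[array([ 0.5675, -0.3223,  0.1736]), array([ 0.5667, -0.36  ,  0.1736])]
[array([ 0.5679, -0.3216,  0.1536]), array([ 0.5671, -0.3619,  0.1536])]
```

>>> {"api": "jog_arm", "payload": {"rows": [{"hand":0.0,"dx":0,"dy":0,"dz":1.85,"ax":0,"ay":0,"az":0},{"hand":0.0,"dx":0,"dy":2,"dz":1.8,"ax":0,"ay":0,"az":0},{"hand":0.0,"dx":0,"dy":3.5,"dz":0,"ax":0,"ay":0,"az":0},{"hand":0.0,"dx":0,"dy":3.5,"dz":0,"ax":0,"ay":0,"az":0},{"hand":0.0,"dx":0,"dy":2,"dz":0,"ax":0,"ay":0,"az":0}]}}

```text
time_s: 7.8
position: [0.5182, -0.3763, 0.0418]
tool_rot: [[-1.0, -0.003, -0.021], [0.021, 0.003, -1.0], [0.003, -1.0, -0.003]]
ft_force: [-0.2, 0.3, -3.1]
grip_width: 0.039
```

>>> {"api": "jog_arm", "payload": {"rows": [{"hand":0.0,"dx":0,"dy":1,"dz":0,"ax":0,"ay":0,"az":0},{"hand":0.0,"dx":0,"dy":0.6,"dz":0,"ax":0,"ay":0,"az":0},{"hand":0.0,"dx":0,"dy":0,"dz":0,"ax":0,"ay":0,"az":0},{"hand":0.0,"dx":0,"dy":0,"dz":0,"ax":0,"ay":0,"az":0},{"hand":0.0,"dx":0,"dy":0,"dz":0,"ax":0,"ay":0,"az":0}]}}

```text
time_s: 8.22
position: [0.5198, -0.3783, 0.031]
tool_rot: [[-1.0, 0.002, -0.021], [0.021, -0.002, -1.0], [-0.002, -1.0, 0.002]]
ft_force: [-0.5, -0.8, -2.1]
grip_width: 0.039
```

```bash
python3 -c "
from h import *
to(.520,-.377,.0067,-91.2)"
```

```text
t 8.22 p [ 0.5198 -0.3783  0.031 ] yaw -91.2 tilt [ 0.002  -0.0022 -1.    ] w 0.039 f [-0.55 -0.84 -2.08]
turn ay 0.0
after turn cm dx,dy,dz [-0.01  2.43 -0.14]
cm dx,dy,dz [-0.01  2.43 -0.14] len 2.4
```

>>> {"api": "jog_arm", "payload": {"rows": [{"hand":0.0,"dx":0,"dy":1,"dz":-0.1,"ax":0,"ay":0,"az":0},{"hand":0.0,"dx":0,"dy":0.8,"dz":0,"ax":0,"ay":0,"az":0},{"hand":0.0,"dx":0,"dy":0.4,"dz":0,"ax":0,"ay":0,"az":0},{"hand":0.0,"dx":0,"dy":0.2,"dz":0,"ax":0,"ay":0,"az":0},{"hand":0.0,"dx":0,"dy":0,"dz":0,"ax":0,"ay":0,"az":0}]}}

```text
time_s: 8.63
position: [0.5189, -0.3765, 0.0056]
tool_rot: [[-1.0, -0.001, -0.021], [0.021, 0.001, -1.0], [0.001, -1.0, -0.001]]
ft_force: [-3.3, 2.2, 4.1]
grip_width: 0.0394
```

```bash
python3 -c "
from h import *
to(.520,-.377,.0067,-91.2)"
```

```text
t 8.63 p [ 0.5189 -0.3765  0.0056] yaw -91.2 tilt [-8.e-04  7.e-04 -1.e+00] w 0.0394 f [-3.28  2.17  4.07]
turn ay -0.0
after turn cm dx,dy,dz [-0.12 -0.11  0.05]
cm dx,dy,dz [-0.12 -0.11  0.05] len 0.2
```

>>> {"api": "jog_arm", "payload": {"rows": [{"hand":0.5,"dx":0,"dy":0,"dz":0,"ax":0,"ay":0,"az":0},{"hand":0.6,"dx":0,"dy":0,"dz":0,"ax":0,"ay":0,"az":0},{"hand":0.7,"dx":0,"dy":0,"dz":0,"ax":0,"ay":0,"az":0},{"hand":0.7,"dx":0,"dy":0,"dz":0,"ax":0,"ay":0,"az":0},{"hand":0.7,"dx":0,"dy":0,"dz":0,"ax":0,"ay":0,"az":0}]}}

```text
time_s: 9.05
position: [0.5192, -0.3769, 0.0053]
tool_rot: [[-1.0, 0.0, -0.021], [0.021, -0.0, -1.0], [-0.0, -1.0, 0.0]]
ft_force: [-0.2, 0.8, -0.6]
grip_width: 0.0597
```

>>> {"api": "jog_arm", "payload": {"rows": [{"hand":0.7,"dx":0,"dy":-1,"dz":0,"ax":0,"ay":0,"az":0},{"hand":0.7,"dx":0,"dy":-2,"dz":0,"ax":0,"ay":0,"az":0},{"hand":0.7,"dx":0,"dy":-3,"dz":0,"ax":0,"ay":0,"az":0},{"hand":0.4,"dx":0,"dy":-4,"dz":0,"ax":0,"ay":0,"az":0},{"hand":0.0,"dx":0,"dy":-4,"dz":-3,"ax":0,"ay":0,"az":0}]}}

```text
time_s: 9.47
position: [0.5195, -0.3549, 0.1415]
tool_rot: [[-1.0, 0.002, -0.024], [0.024, -0.003, -1.0], [-0.002, -1.0, 0.003]]
ft_force: [1.6, -0.1, 0.2]
grip_width: 0.0366
```

```bash
python3 -c "
from h import *
to(.676,-.097,.13,-91.2)
save('wrist','w4');crop('w4',0,0,640,400,1.25,'w4')
save('top','t4');crop('t4',295,140,545,295,3.2,'t4')"
```

```text
t 9.47 p [ 0.5195 -0.3549  0.1415] yaw -91.39 tilt [ 0.0017 -0.0029 -1.    ] w 0.0366 f [ 1.63 -0.07  0.22]
turn ay -0.19
after turn cm dx,dy,dz [-15.11   1.1  -26.12]
cm dx,dy,dz [-15.02   1.1  -26.17] len 30.2
```

View pics/w4.png

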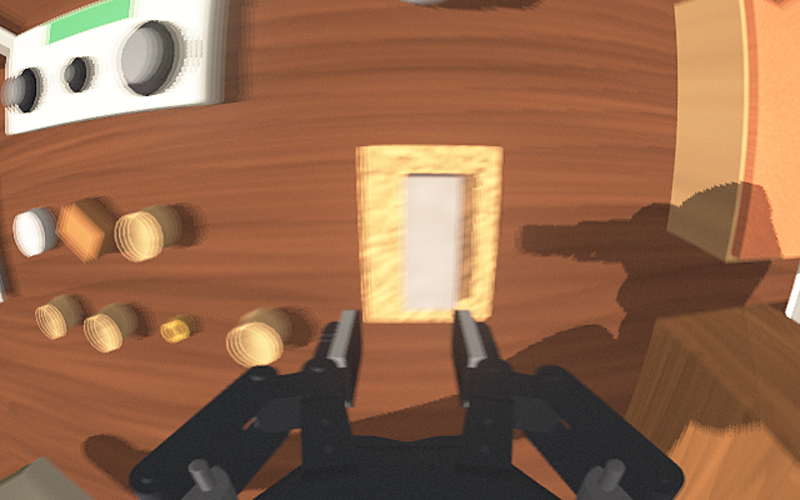

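View pics/t4.png

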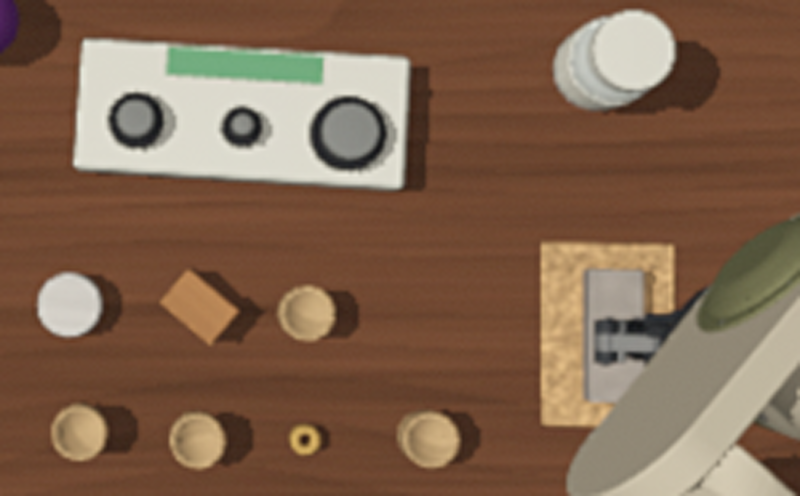

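>>> {"api": "jog_arm", "payload": {"rows": [{"hand":0.0,"dx":-2.1,"dy":0,"dz":-3.6,"ax":0,"ay":0,"az":0},{"hand":0.0,"dx":-2.1,"dy":0,"dz":-3.6,"ax":0,"ay":0,"az":0},{"hand":0.0,"dx":-2.1,"dy":0,"dz":-3.6,"ax":0,"ay":0,"az":0},{"hand":0.0,"dx":-2.1,"dy":0,"dz":-3.6,"ax":0,"ay":0,"az":0},{"hand":0.0,"dx":-2.1,"dy":0,"dz":-3.6,"ax":0,"ay":0,"az":0}]}}

```text
time_s: 9.98
position: [0.629, -0.1723, 0.1389]
tool_rot: [[-1.0, -0.0, -0.021], [0.021, 0.0, -1.0], [0.0, -1.0, -0.0]]
ft_force: [0.3, -0.9, 1.0]
grip_width: 0.0001
```

>>> {"api": "jog_arm", "payload": {"rows": [{"hand":0.0,"dx":-2.1,"dy":0,"dz":-3.6,"ax":0,"ay":0,"az":0},{"hand":0.0,"dx":-2.1,"dy":0,"dz":-3.6,"ax":0,"ay":0,"az":0},{"hand":0.0,"dx":0,"dy":0,"dz":0,"ax":0,"ay":0,"az":0},{"hand":0.0,"dx":0,"dy":0,"dz":0,"ax":0,"ay":0,"az":0},{"hand":0.0,"dx":0,"dy":0,"dz":0,"ax":0,"ay":0,"az":0}]}}

```text
time_s: 10.4
position: [0.6716, -0.1032, 0.1385]
tool_rot: [[-1.0, -0.001, -0.021], [0.021, -0.0, -1.0], [0.001, -1.0, 0.0]]
ft_force: [0.2, 0.1, -0.5]
grip_width: 0.0001
```

```bash
python3 -c "
from h import *
to(.677,-.096,.10,-91.2)
save('wrist','w5');crop('w5',0,0,640,400,1.25,'w5')
"
```

```text
t 10.4 p [ 0.6716 -0.1032  0.1385] yaw -91.19 tilt [-7.e-04 -1.e-04 -1.e+00] w 0.0001 f [ 0.24  0.09 -0.48]
turn ay 0.01
after turn cm dx,dy,dz [-0.52  3.85 -0.73]
cm dx,dy,dz [-0.52  3.85 -0.73] len 4.0
```

View pics/w5.png

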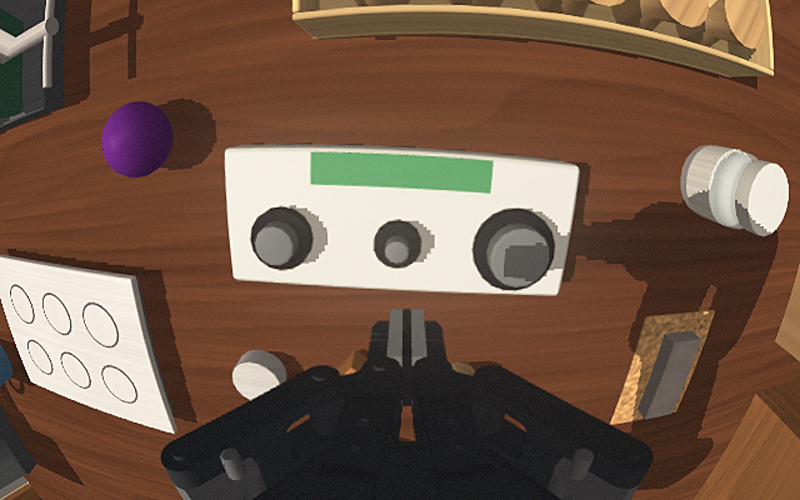

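```bash
python3 -c "
from h import *
for u,v in [(398,252),(274,243),(523,253)]: print(wpx(u/1.25,v/1.25,.054).round(4))
"
```

```text
[ 0.6765 -0.0986  0.054 ]
[ 0.6844 -0.0184  0.054 ]
[ 0.674  -0.1793  0.054 ]
```

>>> {"api": "jog_arm", "payload": {"rows": [{"hand":0.0,"dx":-0.4,"dy":1,"dz":-0.6,"ax":0,"ay":0,"az":0},{"hand":0.0,"dx":0,"dy":3,"dz":0,"ax":0,"ay":0,"az":0},{"hand":0.0,"dx":0,"dy":2.5,"dz":0,"ax":0,"ay":0,"az":0},{"hand":0.0,"dx":0,"dy":1,"dz":0,"ax":0,"ay":0,"az":0},{"hand":0.0,"dx":0,"dy":0,"dz":0,"ax":0,"ay":0,"az":0}]}}

```text
time_s: 10.87
position: [0.6746, -0.0974, 0.0606]
tool_rot: [[-1.0, -0.005, -0.022], [0.022, 0.002, -1.0], [0.005, -1.0, -0.002]]
ft_force: [-0.9, 0.3, -1.1]
grip_width: 0.0001
```

```bash
python3 -c "
from h import *
save('wrist','w6');crop('w6',200,120,440,300,3.2,'w6')
to(.676,-.0975,.046,-91.2)
"
```

```text
t 10.92 p [ 0.6756 -0.0976  0.0629] yaw -91.27 tilt [-1.9e-03  6.0e-04 -1.0e+00] w -0.0002 f [0.49 0.79 0.89]
turn ay -0.07
after turn cm dx,dy,dz [-0.04  1.69 -0.01]
cm dx,dy,dz [-0.04  1.69 -0.01] len 1.7
```

View pics/w6.png

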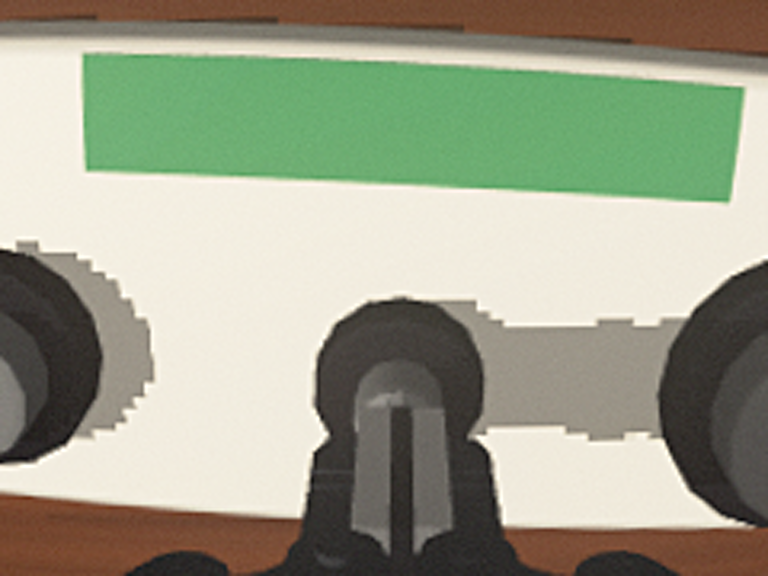

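>>> {"api": "jog_arm", "payload": {"rows": [{"hand":0.0,"dx":0,"dy":0.5,"dz":0,"ax":0,"ay":0,"az":0},{"hand":0.0,"dx":0,"dy":0.5,"dz":0,"ax":0,"ay":0,"az":0},{"hand":0.0,"dx":0,"dy":0.4,"dz":0,"ax":0,"ay":0,"az":0},{"hand":0.0,"dx":0,"dy":0.2,"dz":0,"ax":0,"ay":0,"az":0},{"hand":0.0,"dx":0,"dy":0.1,"dz":0,"ax":0,"ay":0,"az":0}]}}

```text
time_s: 11.33
position: [0.6766, -0.0974, 0.0472]
tool_rot: [[-1.0, 0.002, -0.021], [0.021, -0.001, -1.0], [-0.002, -1.0, 0.001]]
ft_force: [1.6, -1.0, 4.1]
grip_width: 0.0002
```

>>> {"api": "jog_arm", "payload": {"rows": [{"hand":0.0,"dx":0,"dy":0.05,"dz":0,"ax":0,"ay":0,"az":0},{"hand":0.0,"dx":0,"dy":0.05,"dz":0,"ax":0,"ay":0,"az":0},{"hand":0.0,"dx":0,"dy":0,"dz":0,"ax":0,"ay":0,"az":0},{"hand":0.0,"dx":0,"dy":0,"dz":0,"ax":0,"ay":0,"az":0},{"hand":0.0,"dx":0,"dy":0,"dz":0,"ax":0,"ay":0,"az":0}]}}

```text
time_s: 11.75
position: [0.6764, -0.0973, 0.0461]
tool_rot: [[-1.0, 0.001, -0.021], [0.021, -0.0, -1.0], [-0.001, -1.0, 0.0]]
ft_force: [3.3, -2.2, 3.5]
grip_width: 0.0004
```

>>> {"api": "jog_arm", "payload": {"rows": [{"hand":0.0,"dx":0,"dy":0.1,"dz":0,"ax":0,"ay":0,"az":0},{"hand":0.0,"dx":0,"dy":0,"dz":0,"ax":0,"ay":0,"az":0},{"hand":0.0,"dx":0,"dy":0,"dz":0,"ax":0,"ay":0,"az":0},{"hand":0.0,"dx":0,"dy":0,"dz":0,"ax":0,"ay":0,"az":0},{"hand":0.0,"dx":0,"dy":0,"dz":0,"ax":0,"ay":0,"az":0}]}}

```text
time_s: 12.17
position: [0.6764, -0.0974, 0.0459]
tool_rot: [[-1.0, 0.002, -0.021], [0.021, -0.001, -1.0], [-0.002, -1.0, 0.001]]
ft_force: [1.0, -1.4, 11.0]
grip_width: -0.0002
```

>>> {"api": "jog_arm", "payload": {"rows": [{"hand":0.0,"dx":0,"dy":-1,"dz":0,"ax":0,"ay":0,"az":0},{"hand":0.0,"dx":0,"dy":-2,"dz":0,"ax":0,"ay":0,"az":0},{"hand":0.2,"dx":0,"dy":-3,"dz":0,"ax":0,"ay":-7.1,"az":0},{"hand":0.5,"dx":0,"dy":-3,"dz":0,"ax":0,"ay":-7.1,"az":0},{"hand":0.7,"dx":0,"dy":-1,"dz":0,"ax":0,"ay":-7.1,"az":0}]}}

```text
time_s: 12.58
position: [0.6765, -0.097, 0.149]
tool_rot: [[-0.937, 0.004, 0.35], [-0.35, -0.001, -0.937], [-0.003, -1.0, 0.002]]
ft_force: [0.1, 0.5, 0.6]
grip_width: 0.0356
```

>>> {"api": "jog_arm", "payload": {"rows": [{"hand":0.7,"dx":0,"dy":0,"dz":0,"ax":0,"ay":-7.1,"az":0},{"hand":0.7,"dx":0,"dy":0,"dz":0,"ax":0,"ay":-7.1,"az":0},{"hand":0.7,"dx":0,"dy":0,"dz":0,"ax":0,"ay":-7.1,"az":0},{"hand":0.7,"dx":0,"dy":0,"dz":0,"ax":0,"ay":-7.1,"az":0},{"hand":0.7,"dx":0,"dy":0,"dz":0,"ax":0,"ay":-7.1,"az":0}]}}

```text
time_s: 13.0
position: [0.6751, -0.0966, 0.144]
tool_rot: [[-0.56, -0.003, 0.829], [-0.829, 0.001, -0.56], [0.001, -1.0, -0.003]]
ft_force: [-0.9, -0.1, 0.9]
grip_width: 0.0599
```

>>> {"api": "jog_arm", "payload": {"rows": [{"hand":0.7,"dx":0,"dy":0,"dz":0,"ax":0,"ay":-7.1,"az":0},{"hand":0.7,"dx":0,"dy":0,"dz":0,"ax":0,"ay":-7.1,"az":0},{"hand":0.7,"dx":0,"dy":0,"dz":0,"ax":0,"ay":-7.1,"az":0},{"hand":0.7,"dx":0,"dy":0,"dz":0,"ax":0,"ay":-7.1,"az":0},{"hand":0.7,"dx":0,"dy":0,"dz":0,"ax":0,"ay":0,"az":0}]}}

```text
time_s: 13.42
position: [0.6752, -0.0967, 0.1441]
tool_rot: [[-0.1, -0.003, 0.995], [-0.995, 0.001, -0.1], [-0.001, -1.0, -0.003]]
ft_force: [-0.6, -0.0, -0.4]
grip_width: 0.06
```

```bash
python3 -c "
from h import *
to(.446,.026,.14,-5.3)
save('top','t7');crop('t7',295,140,445,295,4,'t7')"
```

```text
t 13.42 p [ 0.6752 -0.0967  0.1441] yaw -5.75 tilt [-0.0028  0.0012 -1.    ] w 0.06 f [-0.57 -0.04 -0.35]
turn ay -0.45
after turn cm dx,dy,dz [-10.1    0.48 -23.96]
cm dx,dy,dz [ -9.91   0.48 -24.04] len 26.0
```

View pics/t7.png

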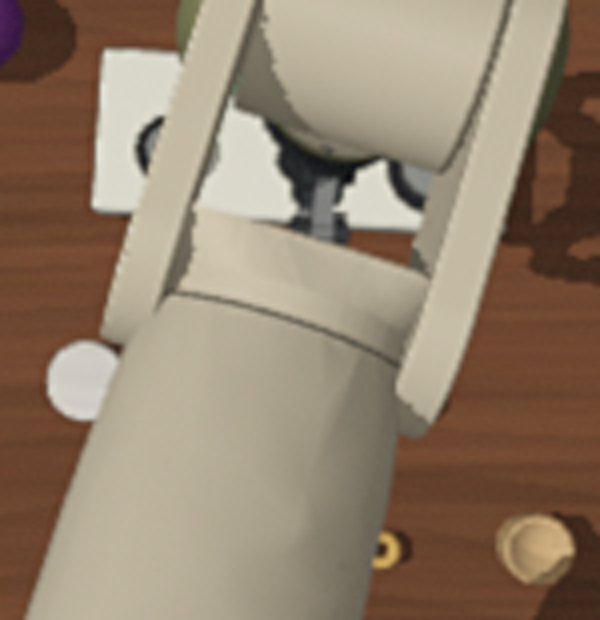

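>>> {"api": "jog_arm", "payload": {"rows": [{"hand":0.7,"dx":-1.4,"dy":0,"dz":-3.4,"ax":0,"ay":0,"az":0},{"hand":0.7,"dx":-1.4,"dy":0,"dz":-3.4,"ax":0,"ay":0,"az":0},{"hand":0.7,"dx":-1.4,"dy":0,"dz":-3.4,"ax":0,"ay":0,"az":0},{"hand":0.7,"dx":-1.4,"dy":0,"dz":-3.4,"ax":0,"ay":0,"az":0},{"hand":0.7,"dx":-1.4,"dy":0,"dz":-3.4,"ax":0,"ay":0,"az":0}]}}

```text
time_s: 13.88
position: [0.5121, -0.0088, 0.1444]
tool_rot: [[-0.109, -0.001, 0.994], [-0.994, 0.001, -0.109], [-0.0, -1.0, -0.001]]
ft_force: [0.3, 0.9, -0.7]
grip_width: 0.06
```

>>> {"api": "jog_arm", "payload": {"rows": [{"hand":0.7,"dx":-1.4,"dy":0,"dz":-3.4,"ax":0,"ay":0,"az":0},{"hand":0.7,"dx":-1.4,"dy":0,"dz":-3.4,"ax":0,"ay":-0.4,"az":0},{"hand":0.7,"dx":0,"dy":0,"dz":0,"ax":0,"ay":0,"az":0},{"hand":0.7,"dx":0,"dy":0,"dz":0,"ax":0,"ay":0,"az":0},{"hand":0.7,"dx":0,"dy":0,"dz":0,"ax":0,"ay":0,"az":0}]}}

```text
time_s: 14.3
position: [0.4502, 0.0251, 0.145]
tool_rot: [[-0.1, 0.001, 0.995], [-0.995, -0.0, -0.1], [0.0, -1.0, 0.001]]
ft_force: [0.4, -0.8, 0.2]
grip_width: 0.0599
```

```bash
python3 -c "
from h import *
to(.447,.026,.006,-5.3)
save('wrist','w8');crop('w8',0,0,640,400,1.25,'w8')"
```

```text
t 14.3 p [0.4502 0.0251 0.145 ] yaw -5.75 tilt [ 8.e-04 -1.e-04 -1.e+00] w 0.0599 f [ 0.38 -0.85  0.18]
turn ay -0.45
after turn cm dx,dy,dz [-0.06 13.9  -0.34]
cm dx,dy,dz [-0.06 13.9  -0.34] len 13.9
```

View pics/w8.png

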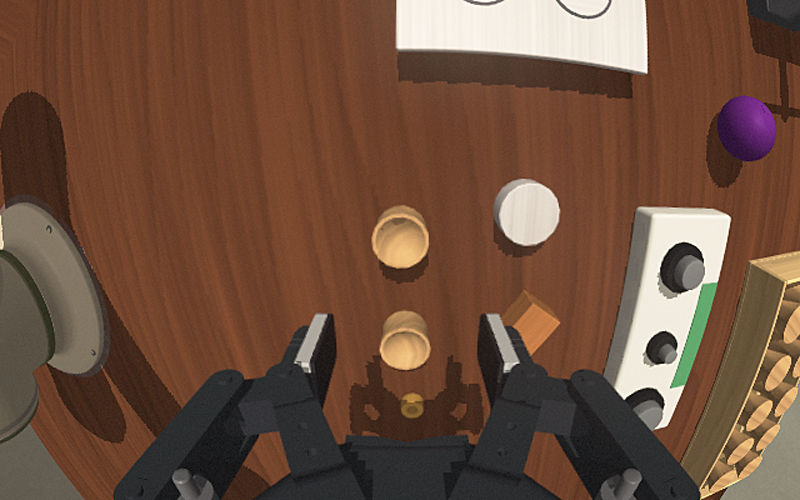

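```bash
python3 -c "
from h import *
for u,v in [(400,238),(405,341)]: print(wpx(u/1.25,v/1.25,.032).round(4))
crop('w8',280,140,400,320,4,'w8c')
"
```

```text
[0.448  0.0293 0.032 ]
[ 0.4429 -0.0546  0.032 ]
```

View pics/w8c.png

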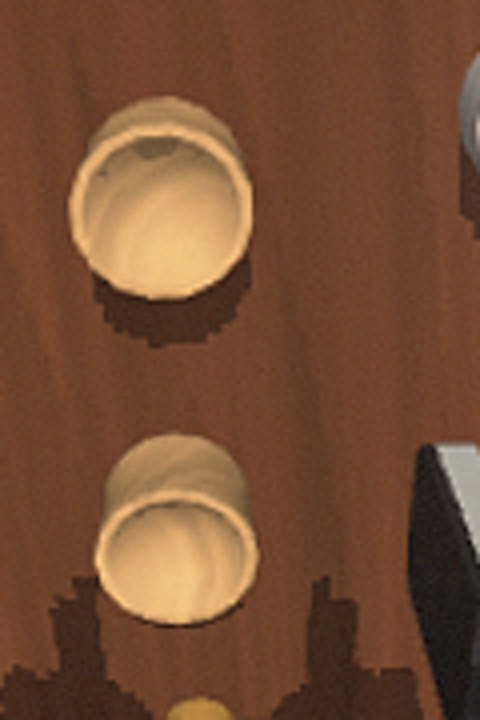

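>>> {"api": "jog_arm", "payload": {"rows": [{"hand":0.7,"dx":-0.2,"dy":2.5,"dz":-0.3,"ax":0,"ay":-0.4,"az":0},{"hand":0.7,"dx":0,"dy":4,"dz":0,"ax":0,"ay":0,"az":0},{"hand":0.7,"dx":0,"dy":3,"dz":0,"ax":0,"ay":0,"az":0},{"hand":0.7,"dx":0,"dy":0,"dz":0,"ax":0,"ay":0,"az":0},{"hand":0.7,"dx":0,"dy":0,"dz":0,"ax":0,"ay":0,"az":0}]}}

```text
time_s: 14.77
position: [0.4471, 0.0271, 0.0491]
tool_rot: [[-0.092, -0.003, 0.996], [-0.996, 0.001, -0.092], [-0.0, -1.0, -0.003]]
ft_force: [0.6, -0.2, 0.8]
grip_width: 0.06
```

```bash
python3 -c "
from h import *
save('wrist','w9');crop('w9',200,120,440,300,3.2,'w9')
to(.447,.027,.010,-5.3)"
```

```text
t 14.82 p [0.4479 0.0271 0.0504] yaw -5.28 tilt [ 4.e-04 -1.e-04 -1.e+00] w 0.06 f [ 0.77  0.21 -0.35]
turn ay 0.02
after turn cm dx,dy,dz [ 0.01  4.04 -0.09]
cm dx,dy,dz [ 0.01  4.04 -0.09] len 4.0
```

View pics/w9.png

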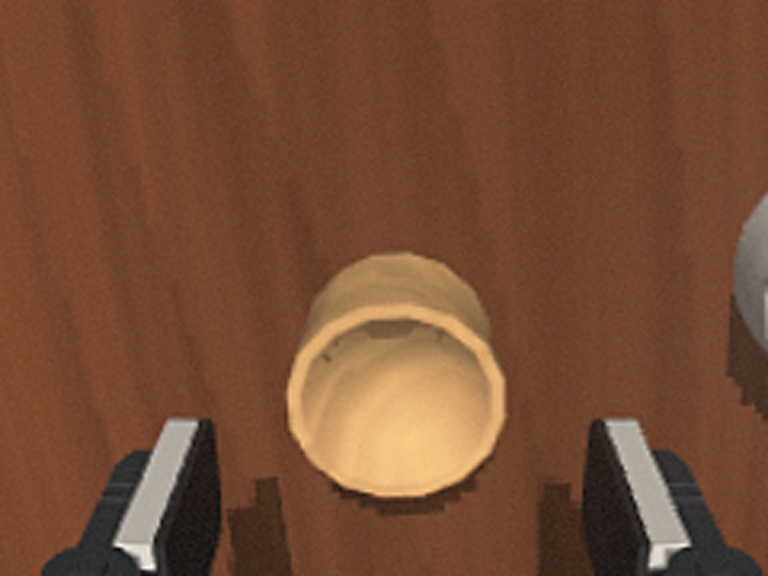

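```bash
python3 -c "
from h import *
print(wpx(324,246,.032).round(4))"
```

```text
[0.4486 0.0263 0.032 ]
```

>>> {"api": "jog_arm", "payload": {"rows": [{"hand":0.7,"dx":0,"dy":1.5,"dz":0,"ax":0,"ay":0,"az":0},{"hand":0.7,"dx":0,"dy":1.5,"dz":0,"ax":0,"ay":0,"az":0},{"hand":0.7,"dx":0,"dy":0.8,"dz":0,"ax":0,"ay":0,"az":0},{"hand":0.7,"dx":0,"dy":0.2,"dz":0,"ax":0,"ay":0,"az":0},{"hand":0.7,"dx":0,"dy":0,"dz":0,"ax":0,"ay":0,"az":0}]}}

```text
time_s: 15.23
position: [0.4474, 0.0274, 0.0104]
tool_rot: [[-0.091, 0.001, 0.996], [-0.996, -0.0, -0.091], [0.0, -1.0, 0.001]]
ft_force: [0.2, -0.1, 0.6]
grip_width: 0.0601
```

>>> {"api": "jog_arm", "payload": {"rows": [{"hand":0.55,"dx":0,"dy":0,"dz":0,"ax":0,"ay":0,"az":0},{"hand":0.5,"dx":0,"dy":0,"dz":0,"ax":0,"ay":0,"az":0},{"hand":0.45,"dx":0,"dy":0,"dz":0,"ax":0,"ay":0,"az":0},{"hand":0.4,"dx":0,"dy":0,"dz":0,"ax":0,"ay":0,"az":0},{"hand":0.3,"dx":0,"dy":0,"dz":0,"ax":0,"ay":0,"az":0}], "newtons": 25}}

```text
time_s: 15.65
position: [0.4473, 0.0274, 0.0106]
tool_rot: [[-0.091, 0.002, 0.996], [-0.996, -0.0, -0.091], [0.0, -1.0, 0.002]]
ft_force: [-0.8, -0.1, 8.6]
grip_width: 0.0383
```

>>> {"api": "jog_arm", "payload": {"rows": [{"hand":0.2,"dx":0,"dy":0,"dz":0,"ax":0,"ay":0,"az":0},{"hand":0.2,"dx":0,"dy":0,"dz":0,"ax":0,"ay":0,"az":0},{"hand":0.2,"dx":0,"dy":0,"dz":0,"ax":0,"ay":0,"az":0},{"hand":0.2,"dx":0,"dy":-1,"dz":0,"ax":0,"ay":0,"az":0},{"hand":0.2,"dx":0,"dy":-2,"dz":0,"ax":0,"ay":0,"az":0}]}}

```text
time_s: 16.07
position: [0.446, 0.0277, 0.0391]
tool_rot: [[-0.091, -0.003, 0.996], [-0.996, 0.001, -0.091], [-0.0, -1.0, -0.003]]
ft_force: [0.2, 0.3, -0.8]
grip_width: 0.0379
```

>>> {"api": "jog_arm", "payload": {"rows": [{"hand":0.2,"dx":0,"dy":-3,"dz":0,"ax":0,"ay":0,"az":0},{"hand":0.2,"dx":0,"dy":-2,"dz":0,"ax":0,"ay":0,"az":0},{"hand":0.2,"dx":0,"dy":0,"dz":0,"ax":0,"ay":0,"az":0},{"hand":0.2,"dx":0,"dy":0,"dz":0,"ax":0,"ay":0,"az":0},{"hand":0.2,"dx":0,"dy":0,"dz":0,"ax":0,"ay":0,"az":0}]}}

```text
time_s: 16.48
position: [0.4464, 0.0276, 0.0892]
tool_rot: [[-0.091, -0.001, 0.996], [-0.996, 0.0, -0.091], [-0.0, -1.0, -0.001]]
ft_force: [-1.3, 0.3, -0.6]
grip_width: 0.0383
```

```bash
python3 -c "
from h import *
save('wrist','w10');crop('w10',0,0,640,400,1.25,'w10')
to(.5345,.363,.09,-5.3)"
```

```text
t 16.53 p [0.4463 0.0276 0.0888] yaw -5.21 tilt [-1.7e-03  3.0e-04 -1.0e+00] w 0.0381 f [ 0.34 -1.23 -0.7 ]
turn ay 0.09
after turn cm dx,dy,dz [-34.21  -0.12   5.69]
cm dx,dy,dz [-34.2   -0.12   5.74] len 34.7
```

View pics/w10.png

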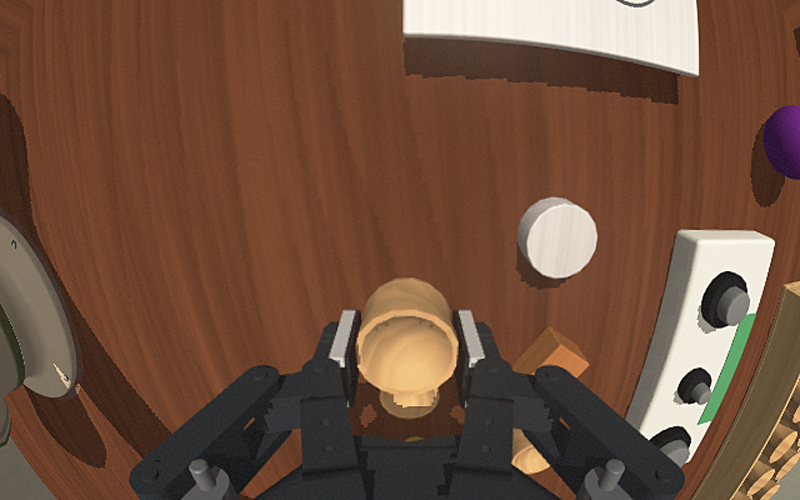

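>>> {"api": "jog_arm", "payload": {"rows": [{"hand":0.2,"dx":-2.5,"dy":0,"dz":0.6,"ax":0,"ay":0,"az":0},{"hand":0.2,"dx":-3.8,"dy":0,"dz":0.6,"ax":0,"ay":0,"az":0},{"hand":0.2,"dx":-3.8,"dy":0,"dz":0.6,"ax":0,"ay":0,"az":0},{"hand":0.2,"dx":-3.8,"dy":0,"dz":0.6,"ax":0,"ay":0,"az":0},{"hand":0.2,"dx":-3.8,"dy":0,"dz":0.6,"ax":0,"ay":0,"az":0}]}}

```text
time_s: 16.95
position: [0.4924, 0.2028, 0.0884]
tool_rot: [[-0.091, -0.002, 0.996], [-0.996, -0.0, -0.091], [0.001, -1.0, -0.002]]
ft_force: [0.5, 0.3, -1.3]
grip_width: 0.0381
```

>>> {"api": "jog_arm", "payload": {"rows": [{"hand":0.2,"dx":-3.8,"dy":0,"dz":0.6,"ax":0,"ay":0,"az":0},{"hand":0.2,"dx":-3.8,"dy":0,"dz":0.6,"ax":0,"ay":0,"az":0},{"hand":0.2,"dx":-2.5,"dy":0,"dz":0.6,"ax":0,"ay":0,"az":0},{"hand":0.2,"dx":-1.5,"dy":0,"dz":0.6,"ax":0,"ay":0,"az":0},{"hand":0.2,"dx":0,"dy":0,"dz":0,"ax":0,"ay":0,"az":0}]}}

```text
time_s: 17.37
position: [0.5273, 0.3169, 0.0878]
tool_rot: [[-0.088, -0.001, 0.996], [-0.996, -0.0, -0.088], [0.0, -1.0, -0.001]]
ft_force: [-0.9, -0.8, -1.5]
grip_width: 0.0377
```

>>> {"api": "jog_arm", "payload": {"rows": [{"hand":0.2,"dx":0,"dy":0,"dz":0,"ax":0,"ay":0,"az":0},{"hand":0.2,"dx":0,"dy":0,"dz":0,"ax":0,"ay":0,"az":0},{"hand":0.2,"dx":0,"dy":0,"dz":0,"ax":0,"ay":0,"az":0},{"hand":0.2,"dx":0,"dy":0,"dz":0,"ax":0,"ay":0,"az":0},{"hand":0.2,"dx":0,"dy":0,"dz":0,"ax":0,"ay":0,"az":0}]}}

```text
time_s: 17.78
position: [0.5272, 0.3137, 0.0898]
tool_rot: [[-0.092, -0.0, 0.996], [-0.996, -0.0, -0.092], [0.0, -1.0, -0.0]]
ft_force: [-0.2, -0.1, 0.1]
grip_width: 0.038
```

```bash
python3 -c "
from h import *
to(.5345,.362,.037,-5.3)
save('wrist','w11');crop('w11',0,0,640,400,1.25,'w11')
save('side','s11');crop('s11',200,180,360,340,4,'s11')"
```

```text
t 17.78 p [0.5272 0.3137 0.0898] yaw -5.26 tilt [-1.e-04 -1.e-04 -1.e+00] w 0.038 f [-0.16 -0.09  0.09]
turn ay 0.04
after turn cm dx,dy,dz [-4.88  5.28  0.28]
cm dx,dy,dz [-4.88  5.28  0.29] len 7.2
```

View pics/w11.png

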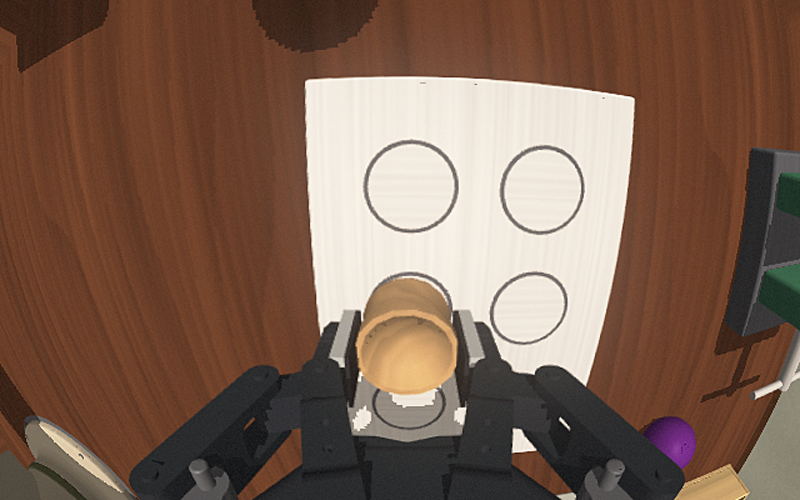

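View pics/s11.png

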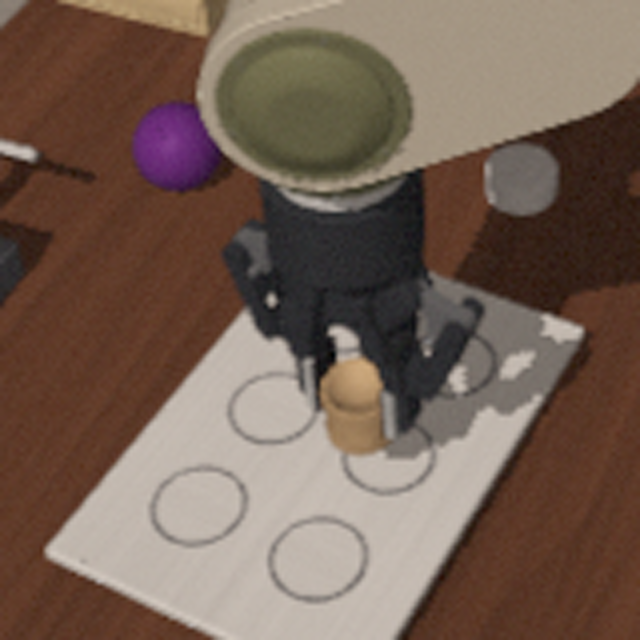

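```bash
python3 -c "
from h import *
for u,v in [(411,186.5),(542,190),(529,308)]: print(wpx(u/1.25,v/1.25,.025).round(4))
print(wpx(407/1.25,350.5/1.25,.1114).round(4))
"
```

```text
[0.5357 0.362  0.025 ]
[0.6099 0.3546 0.025 ]
[0.6031 0.2801 0.025 ]
[0.529  0.3155 0.1114]
```

>>> {"api": "jog_arm", "payload": {"rows": [{"hand":0.2,"dx":-2,"dy":0,"dz":0.15,"ax":0,"ay":0,"az":0},{"hand":0.2,"dx":-2.0,"dy":1,"dz":0.1,"ax":0,"ay":0,"az":0},{"hand":0.2,"dx":-0.8,"dy":2,"dz":0,"ax":0,"ay":0,"az":0},{"hand":0.2,"dx":0,"dy":1,"dz":0,"ax":0,"ay":0,"az":0},{"hand":0.2,"dx":0,"dy":0,"dz":0,"ax":0,"ay":0,"az":0}]}}

```text
time_s: 18.3
position: [0.5327, 0.3613, 0.0471]
tool_rot: [[-0.09, -0.005, 0.996], [-0.996, -0.002, -0.09], [0.003, -1.0, -0.004]]
ft_force: [-0.0, -0.5, -1.4]
grip_width: 0.0379
```

>>> {"api": "jog_arm", "payload": {"rows": [{"hand":0.2,"dx":0,"dy":0,"dz":0,"ax":0,"ay":0,"az":0},{"hand":0.2,"dx":0,"dy":0,"dz":0,"ax":0,"ay":0,"az":0},{"hand":0.2,"dx":0,"dy":0.4,"dz":0,"ax":0,"ay":0,"az":0},{"hand":0.2,"dx":0,"dy":0.4,"dz":0,"ax":0,"ay":0,"az":0},{"hand":0.2,"dx":0,"dy":0,"dz":0,"ax":0,"ay":0,"az":0}]}}

```text
time_s: 18.72
position: [0.5339, 0.3616, 0.0412]
tool_rot: [[-0.091, -0.001, 0.996], [-0.996, -0.0, -0.091], [0.0, -1.0, -0.001]]
ft_force: [-0.8, -0.2, -1.1]
grip_width: 0.0379
```

```bash
python3 -c "
from h import *
save('wrist','w12');crop('w12',200,120,440,300,3.2,'w12')
to(.5342,.3615,.036,-5.3)"
```

```text
t 18.77 p [0.5339 0.3617 0.0414] yaw -5.22 tilt [-6.e-04 -2.e-04 -1.e+00] w 0.0382 f [0.7  0.38 0.05]
turn ay 0.08
after turn cm dx,dy,dz [0.02 0.54 0.03]
cm dx,dy,dz [0.02 0.54 0.03] len 0.5
```

View pics/w12.png

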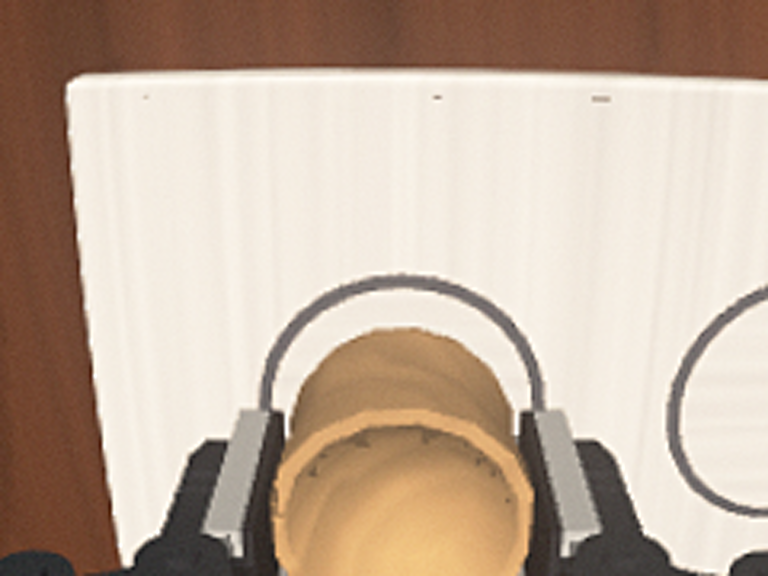

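```bash
python3 -c "
from h import *
f=lambda u,v,z: wpx(200+u/3.2,120+v/3.2,z).round(4)
print(f(402,280,.025),f(404,328,.0308),'rim far',f(404,411,.0628))
print(f(266,400,.025),f(540,400,.025))"
```

```text
[0.5378 0.3857 0.025 ] [0.5376 0.3792 0.0308] rim far [0.5376 0.3803 0.0628]
[0.5109 0.3646 0.025 ] [0.5609 0.36   0.025 ]
```

>>> {"api": "jog_arm", "payload": {"rows": [{"hand":0.2,"dx":0,"dy":0.3,"dz":0,"ax":0,"ay":0,"az":0},{"hand":0.2,"dx":0,"dy":0.15,"dz":0,"ax":0,"ay":0,"az":0},{"hand":0.2,"dx":0,"dy":0.1,"dz":0,"ax":0,"ay":0,"az":0},{"hand":0.2,"dx":0,"dy":0,"dz":0,"ax":0,"ay":0,"az":0},{"hand":0.2,"dx":0,"dy":0,"dz":0,"ax":0,"ay":0,"az":0}]}}

```text
time_s: 19.18
position: [0.534, 0.362, 0.0361]
tool_rot: [[-0.091, -0.0, 0.996], [-0.996, 0.0, -0.091], [-0.0, -1.0, -0.0]]
ft_force: [-0.6, -0.4, -0.0]
grip_width: 0.0381
```

>>> {"api": "jog_arm", "payload": {"rows": [{"hand":0.48,"dx":0,"dy":0,"dz":0,"ax":0,"ay":0,"az":0},{"hand":0.53,"dx":0,"dy":0,"dz":0,"ax":0,"ay":0,"az":0},{"hand":0.58,"dx":0,"dy":0,"dz":0,"ax":0,"ay":0,"az":0},{"hand":0.65,"dx":0,"dy":0,"dz":0,"ax":0,"ay":0,"az":0},{"hand":0.7,"dx":0,"dy":0,"dz":0,"ax":0,"ay":0,"az":0}]}}

```text
time_s: 19.6
position: [0.5341, 0.362, 0.0362]
tool_rot: [[-0.091, 0.0, 0.996], [-0.996, 0.0, -0.091], [-0.0, -1.0, 0.0]]
ft_force: [0.2, -0.7, 0.4]
grip_width: 0.0599
```

>>> {"api": "jog_arm", "payload": {"rows": [{"hand":0.7,"dx":0,"dy":-0.5,"dz":0,"ax":0,"ay":0,"az":0},{"hand":0.7,"dx":0,"dy":-1,"dz":0,"ax":0,"ay":0,"az":0},{"hand":0.7,"dx":0,"dy":-2,"dz":0,"ax":0,"ay":0,"az":0},{"hand":0.7,"dx":0,"dy":-3,"dz":0,"ax":0,"ay":0,"az":0},{"hand":0.7,"dx":3,"dy":-3,"dz":-0.6,"ax":0,"ay":0,"az":0}]}}

```text
time_s: 20.02
position: [0.526, 0.336, 0.1319]
tool_rot: [[-0.088, 0.001, 0.996], [-0.996, 0.002, -0.088], [-0.002, -1.0, 0.001]]
ft_force: [-0.4, -0.7, 0.9]
grip_width: 0.0599
```

```bash
python3 -c "
from h import *
save('top','t13');crop('t13',150,140,450,310,2.66,'t13')
to(.441,-.061,.13,-5.3)"
```

```text
t 20.07 p [0.5267 0.3311 0.1384] yaw -5.19 tilt [ 0.0087  0.0019 -1.    ] w 0.0594 f [4.5  0.29 5.91]
turn ay 0.11
after turn cm dx,dy,dz [39.84  0.69 -4.92]
cm dx,dy,dz [39.83  0.69 -5.  ] len 40.1
```

View pics/t13.png

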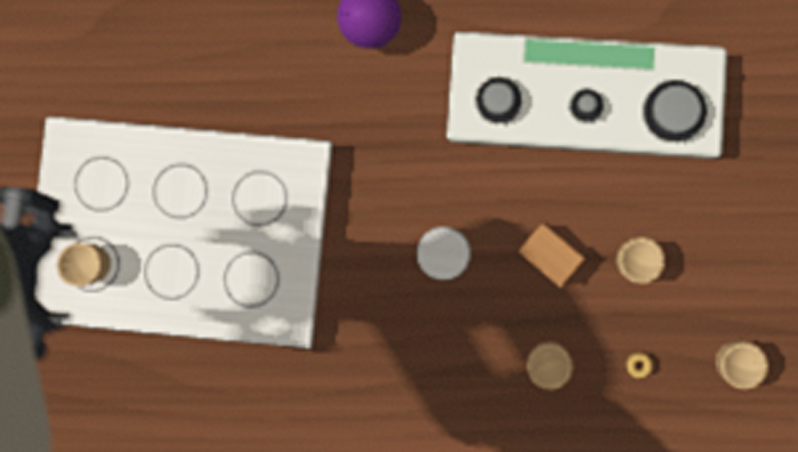

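```bash
python3 -c "
from h import *
crop('t13',160,215,220,260,10,'t13c')
to(.441,-.061,.13,-5.3)
save('wrist','w13');crop('w13',0,0,640,400,1.25,'w13')"
```

```text
t 20.07 p [0.5267 0.3311 0.1384] yaw -5.19 tilt [ 0.0087  0.0019 -1.    ] w 0.0594 f [4.5  0.29 5.91]
turn ay 0.11
after turn cm dx,dy,dz [39.84  0.69 -4.92]
cm dx,dy,dz [39.83  0.69 -5.  ] len 40.1
```

View pics/t13c.png

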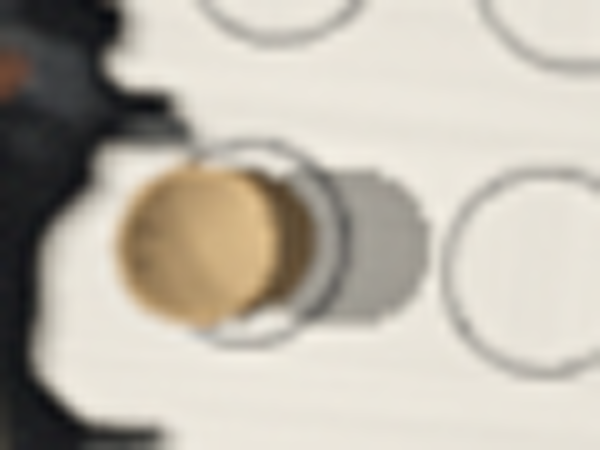

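View pics/w13.png

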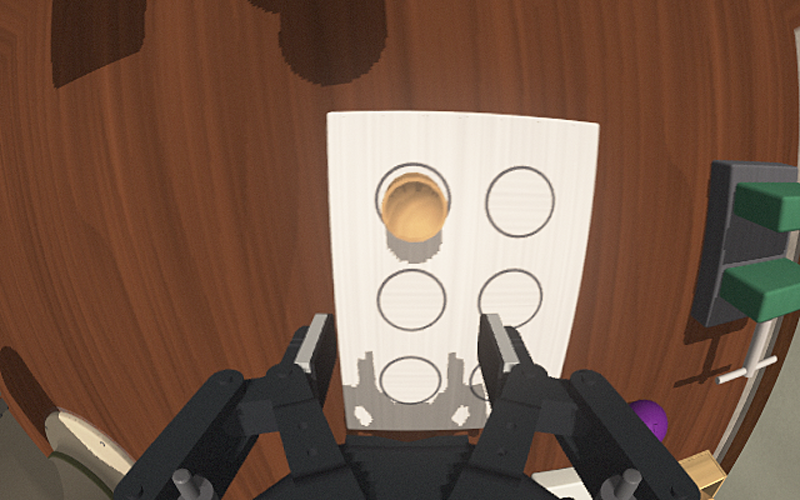

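```bash
python3 -c "
from h import *
g=lambda u,v,z: px('top',160+(u+.5)/10-.5,215+(v+.5)/10-.5,z).round(4)
print(g(198,246,.057),g(244,244,.025), wpx(414/1.25,208/1.25,.057).round(4),wpx(413/1.25,200/1.25,.025).round(4))"
```

```text
[0.5334 0.3605 0.057 ] [0.5331 0.3624 0.025 ] [0.5367 0.3649 0.057 ] [0.5367 0.3632 0.025 ]
```

>>> {"api": "jog_arm", "payload": {"rows": [{"hand":0.7,"dx":3.9,"dy":0,"dz":-0.5,"ax":0,"ay":0,"az":0},{"hand":0.7,"dx":3.9,"dy":0,"dz":-0.5,"ax":0,"ay":0,"az":0},{"hand":0.7,"dx":3.9,"dy":0,"dz":-0.5,"ax":0,"ay":0,"az":0},{"hand":0.7,"dx":3.9,"dy":0,"dz":-0.5,"ax":0,"ay":0,"az":0},{"hand":0.7,"dx":3.9,"dy":0,"dz":-0.5,"ax":0,"ay":0,"az":0}]}}

```text
time_s: 20.53
position: [0.4823, 0.1402, 0.1307]
tool_rot: [[-0.09, 0.001, 0.996], [-0.996, 0.0, -0.09], [-0.0, -1.0, 0.001]]
ft_force: [0.8, 0.2, 0.3]
grip_width: 0.0595
```

>>> {"api": "jog_arm", "payload": {"rows": [{"hand":0.7,"dx":3.9,"dy":0,"dz":-0.5,"ax":0,"ay":0,"az":0},{"hand":0.7,"dx":3.9,"dy":0,"dz":-0.5,"ax":0,"ay":0,"az":0},{"hand":0.7,"dx":3.9,"dy":0,"dz":-0.5,"ax":0,"ay":0,"az":0},{"hand":0.7,"dx":3.9,"dy":0,"dz":-0.5,"ax":0,"ay":0,"az":0},{"hand":0.7,"dx":3.0,"dy":0,"dz":-0.5,"ax":0,"ay":0,"az":0}]}}

```text
time_s: 20.95
position: [0.4407, -0.0437, 0.1308]
tool_rot: [[-0.092, 0.001, 0.996], [-0.996, -0.001, -0.092], [0.0, -1.0, 0.001]]
ft_force: [0.4, -0.4, 0.6]
grip_width: 0.06
```

>>> {"api": "jog_arm", "payload": {"rows": [{"hand":0.7,"dx":0,"dy":0,"dz":0,"ax":0,"ay":0,"az":0},{"hand":0.7,"dx":0,"dy":0,"dz":0,"ax":0,"ay":0,"az":0},{"hand":0.7,"dx":0,"dy":0,"dz":0,"ax":0,"ay":0,"az":0},{"hand":0.7,"dx":0,"dy":0,"dz":0,"ax":0,"ay":0,"az":0},{"hand":0.7,"dx":0,"dy":0,"dz":0,"ax":0,"ay":0,"az":0}]}}

```text
time_s: 21.37
position: [0.4414, -0.0404, 0.1304]
tool_rot: [[-0.089, 0.0, 0.996], [-0.996, 0.0, -0.089], [-0.0, -1.0, 0.0]]
ft_force: [0.4, 0.3, -0.3]
grip_width: 0.0595
```

```bash
python3 -c "
from h import *
to(.441,-.061,.05,-5.3)
save('wrist','w14');crop('w14',0,0,640,400,1.25,'w14')"
```

```text
t 21.37 p [ 0.4414 -0.0404  0.1304] yaw -5.1 tilt [ 0.e+00  1.e-04 -1.e+00] w 0.0595 f [ 0.44  0.33 -0.27]
turn ay 0.2
after turn cm dx,dy,dz [2.05 8.04 0.15]
cm dx,dy,dz [2.05 8.04 0.15] len 8.3
```

View pics/w14.png

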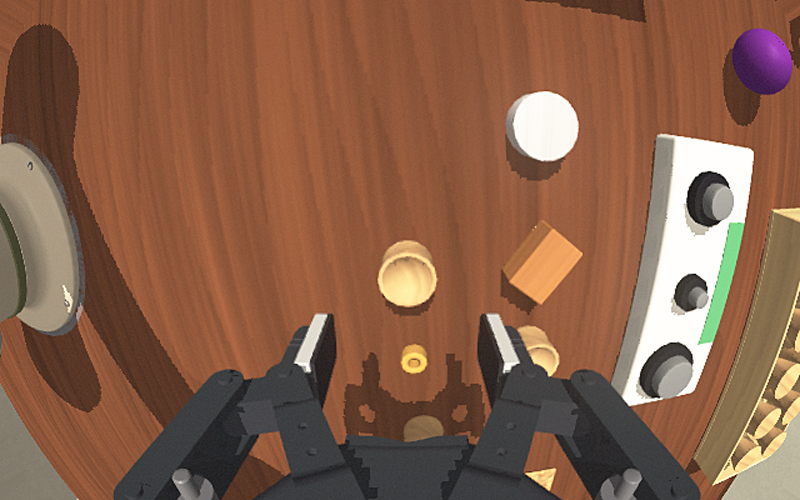

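```bash
python3 -c "
from h import *
print(wpx(408/1.25,280/1.25,.032).round(4))"
```

```text
[ 0.442 -0.062  0.032]
```

>>> {"api": "jog_arm", "payload": {"rows": [{"hand":0.7,"dx":1.2,"dy":0,"dz":0.15,"ax":0,"ay":0.2,"az":0},{"hand":0.7,"dx":0.95,"dy":2,"dz":0,"ax":0,"ay":0,"az":0},{"hand":0.7,"dx":0,"dy":3,"dz":0,"ax":0,"ay":0,"az":0},{"hand":0.7,"dx":0,"dy":2,"dz":0,"ax":0,"ay":0,"az":0},{"hand":0.7,"dx":0,"dy":0,"dz":0,"ax":0,"ay":0,"az":0}]}}

```text
time_s: 21.83
position: [0.4392, -0.0619, 0.0575]
tool_rot: [[-0.094, -0.006, 0.996], [-0.996, 0.003, -0.094], [-0.002, -1.0, -0.006]]
ft_force: [-1.0, 0.2, 0.4]
grip_width: 0.0599
```

>>> {"api": "jog_arm", "payload": {"rows": [{"hand":0.7,"dx":0,"dy":0,"dz":0,"ax":0,"ay":0,"az":0},{"hand":0.7,"dx":0,"dy":1,"dz":0,"ax":0,"ay":0,"az":0},{"hand":0.7,"dx":0,"dy":2,"dz":0,"ax":0,"ay":0,"az":0},{"hand":0.7,"dx":0,"dy":1.5,"dz":0,"ax":0,"ay":0,"az":0},{"hand":0.7,"dx":0,"dy":0.5,"dz":0,"ax":0,"ay":0,"az":0}]}}

```text
time_s: 22.25
position: [0.441, -0.0627, 0.0102]
tool_rot: [[-0.094, 0.0, 0.996], [-0.996, 0.0, -0.094], [-0.0, -1.0, 0.0]]
ft_force: [-0.8, 0.3, -0.5]
grip_width: 0.0597
```

>>> {"api": "jog_arm", "payload": {"rows": [{"hand":0.7,"dx":0,"dy":0,"dz":0,"ax":0,"ay":0,"az":0},{"hand":0.6,"dx":0,"dy":0,"dz":0,"ax":0,"ay":0,"az":0},{"hand":0.5,"dx":0,"dy":0,"dz":0,"ax":0,"ay":0,"az":0},{"hand":0.45,"dx":0,"dy":0,"dz":0,"ax":0,"ay":0,"az":0},{"hand":0.4,"dx":0,"dy":0,"dz":0,"ax":0,"ay":0,"az":0}]}}

```text
time_s: 22.67
position: [0.4413, -0.0631, 0.0115]
tool_rot: [[-0.094, 0.002, 0.996], [-0.996, -0.001, -0.094], [0.001, -1.0, 0.002]]
ft_force: [-0.8, 0.8, 8.5]
grip_width: 0.0378
```

>>> {"api": "jog_arm", "payload": {"rows": [{"hand":0.3,"dx":0,"dy":0,"dz":0,"ax":0,"ay":0,"az":0},{"hand":0.2,"dx":0,"dy":0,"dz":0,"ax":0,"ay":0,"az":0},{"hand":0.2,"dx":0,"dy":0,"dz":0,"ax":0,"ay":0,"az":0},{"hand":0.2,"dx":0,"dy":0,"dz":0,"ax":0,"ay":0,"az":0},{"hand":0.2,"dx":0,"dy":0,"dz":0,"ax":0,"ay":0,"az":0}]}}

```text
time_s: 23.08
position: [0.4413, -0.0631, 0.0115]
tool_rot: [[-0.094, 0.002, 0.996], [-0.996, -0.001, -0.094], [0.001, -1.0, 0.002]]
ft_force: [-1.3, -0.1, 9.1]
grip_width: 0.0383
```

>>> {"api": "jog_arm", "payload": {"rows": [{"hand":0.2,"dx":0,"dy":-1,"dz":0,"ax":0,"ay":0,"az":0},{"hand":0.2,"dx":0,"dy":-2,"dz":0,"ax":0,"ay":0,"az":0},{"hand":0.2,"dx":0,"dy":-3,"dz":0,"ax":0,"ay":0,"az":0},{"hand":0.2,"dx":-1,"dy":-2,"dz":0.2,"ax":0,"ay":0,"az":0},{"hand":0.2,"dx":-2.5,"dy":0,"dz":0.3,"ax":0,"ay":0,"az":0}]}}

```text
time_s: 23.5
position: [0.451, -0.0304, 0.0944]
tool_rot: [[-0.097, 0.008, 0.995], [-0.995, -0.003, -0.097], [0.002, -1.0, 0.008]]
ft_force: [1.4, -0.8, -0.7]
grip_width: 0.0379
```

>>> {"api": "jog_arm", "payload": {"rows": [{"hand":0.2,"dx":-3.8,"dy":0,"dz":0.5,"ax":0,"ay":0,"az":0},{"hand":0.2,"dx":-3.8,"dy":0,"dz":0.5,"ax":0,"ay":0,"az":0},{"hand":0.2,"dx":-3.8,"dy":0,"dz":0.6,"ax":0,"ay":0,"az":0},{"hand":0.2,"dx":-3.8,"dy":0,"dz":0.6,"ax":0,"ay":0,"az":0},{"hand":0.2,"dx":-3.8,"dy":0,"dz":0.6,"ax":0,"ay":0,"az":0}]}}

```text
time_s: 23.92
position: [0.4949, 0.1599, 0.0911]
tool_rot: [[-0.094, 0.001, 0.996], [-0.996, 0.0, -0.094], [-0.0, -1.0, 0.001]]
ft_force: [1.9, -0.1, -1.0]
grip_width: 0.0378
```

>>> {"api": "jog_arm", "payload": {"rows": [{"hand":0.2,"dx":-3.8,"dy":0,"dz":0.6,"ax":0,"ay":0,"az":0},{"hand":0.2,"dx":-3,"dy":0,"dz":0.6,"ax":0,"ay":0,"az":0},{"hand":0.2,"dx":-1.5,"dy":0,"dz":0.6,"ax":0,"ay":0,"az":0},{"hand":0.2,"dx":0,"dy":0,"dz":0,"ax":0,"ay":0,"az":0},{"hand":0.2,"dx":0,"dy":0,"dz":0,"ax":0,"ay":0,"az":0}]}}

```text
time_s: 24.33
position: [0.5203, 0.2391, 0.0905]
tool_rot: [[-0.093, 0.0, 0.996], [-0.996, -0.0, -0.093], [0.0, -1.0, 0.0]]
ft_force: [-0.4, 0.3, -0.8]
grip_width: 0.0382
```

>>> {"api": "jog_arm", "payload": {"rows": [{"hand":0.2,"dx":0,"dy":0,"dz":0,"ax":0,"ay":0,"az":0},{"hand":0.2,"dx":0,"dy":0,"dz":0,"ax":0,"ay":0,"az":0},{"hand":0.2,"dx":0,"dy":0,"dz":0,"ax":0,"ay":0,"az":0},{"hand":0.2,"dx":0,"dy":0,"dz":0,"ax":0,"ay":0,"az":0},{"hand":0.2,"dx":0,"dy":0,"dz":0,"ax":0,"ay":0,"az":0}]}}

```text
time_s: 24.75
position: [0.5205, 0.2383, 0.0905]
tool_rot: [[-0.095, 0.0, 0.995], [-0.995, -0.0, -0.095], [0.0, -1.0, 0.0]]
ft_force: [0.0, -0.6, -1.3]
grip_width: 0.0382
```

```bash
python3 -c "
from h import *
to(.527,.2865,.041,-5.3)
save('wrist','w15');crop('w15',0,0,640,400,1.25,'w15')"
```

```text
t 24.75 p [0.5205 0.2383 0.0905] yaw -5.45 tilt [ 0. -0. -1.] w 0.0382 f [ 0.01 -0.6  -1.29]
turn ay -0.15
after turn cm dx,dy,dz [-4.86  4.95  0.2 ]
cm dx,dy,dz [-4.86  4.95  0.19] len 6.9
```

View pics/w15.png

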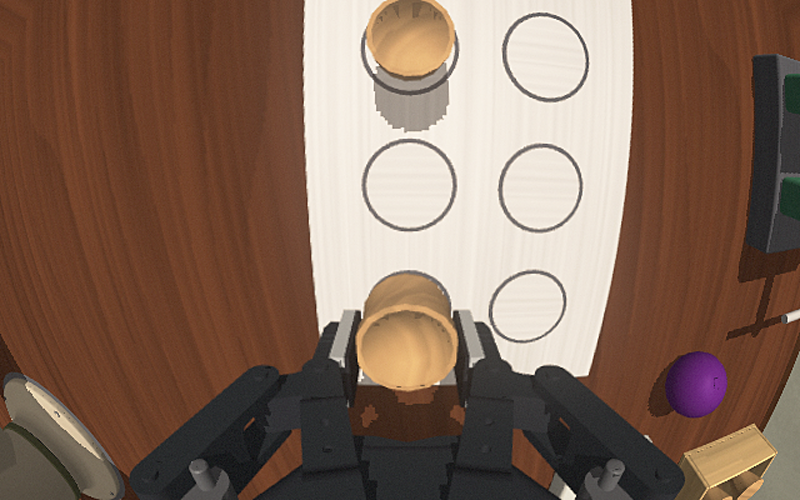

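>>> {"api": "jog_arm", "payload": {"rows": [{"hand":0.2,"dx":-2,"dy":0,"dz":0.15,"ax":0,"ay":0,"az":0},{"hand":0.2,"dx":-2.0,"dy":1,"dz":0,"ax":0,"ay":0,"az":0},{"hand":0.2,"dx":-0.75,"dy":2,"dz":0,"ax":0,"ay":0,"az":0},{"hand":0.2,"dx":0,"dy":1.2,"dz":0,"ax":0,"ay":0,"az":0},{"hand":0.2,"dx":0,"dy":0,"dz":0,"ax":0,"ay":0,"az":0}]}}

```text
time_s: 25.22
position: [0.5251, 0.2859, 0.0458]
tool_rot: [[-0.094, -0.005, 0.996], [-0.996, -0.001, -0.094], [0.002, -1.0, -0.004]]
ft_force: [-0.5, -0.4, -0.3]
grip_width: 0.0379
```

>>> {"api": "jog_arm", "payload": {"rows": [{"hand":0.2,"dx":0,"dy":0,"dz":0,"ax":0,"ay":0,"az":0},{"hand":0.2,"dx":0,"dy":0,"dz":0,"ax":0,"ay":0,"az":0},{"hand":0.2,"dx":0,"dy":0.4,"dz":0,"ax":0,"ay":0,"az":0},{"hand":0.2,"dx":0,"dy":0.3,"dz":0,"ax":0,"ay":0,"az":0},{"hand":0.2,"dx":0,"dy":0,"dz":0,"ax":0,"ay":0,"az":0}]}}

```text
time_s: 25.63
position: [0.5264, 0.2857, 0.0411]
tool_rot: [[-0.095, -0.0, 0.996], [-0.996, -0.0, -0.095], [0.0, -1.0, -0.0]]
ft_force: [-0.6, -1.0, -0.5]
grip_width: 0.0383
```

```bash
python3 -c "
from h import *
save('wrist','w16');crop('w16',200,120,440,300,3.2,'w16')
to(.527,.2856,.0368,-5.3)"
```

```text
t 25.68 p [0.5264 0.2858 0.0413] yaw -5.42 tilt [-2.e-04 -1.e-04 -1.e+00] w 0.0378 f [-0.32  0.19 -0.36]
turn ay -0.12
after turn cm dx,dy,dz [0.02 0.45 0.06]
cm dx,dy,dz [0.02 0.45 0.06] len 0.5
```

View pics/w16.png

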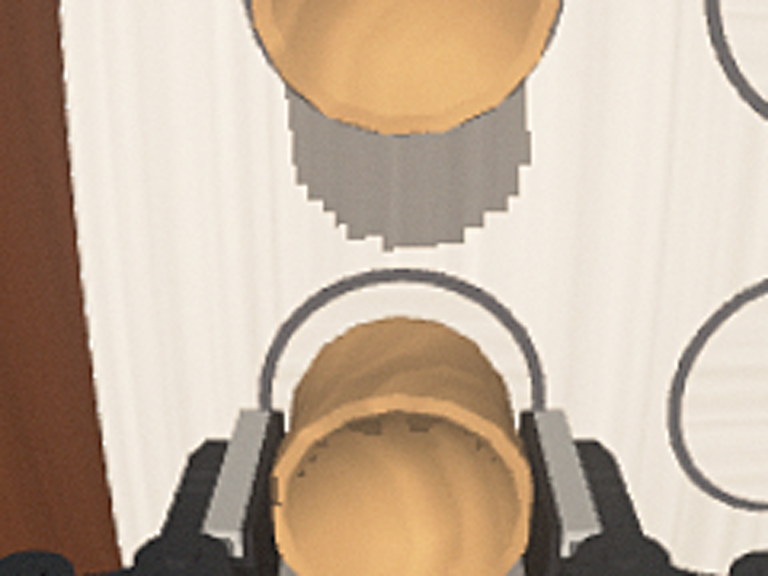

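>>> {"api": "jog_arm", "payload": {"rows": [{"hand":0.2,"dx":0,"dy":0.25,"dz":0,"ax":0,"ay":0,"az":0},{"hand":0.2,"dx":0,"dy":0.15,"dz":0,"ax":0,"ay":0,"az":0},{"hand":0.2,"dx":0,"dy":0.1,"dz":0,"ax":0,"ay":0,"az":0},{"hand":0.2,"dx":0,"dy":0,"dz":0,"ax":0,"ay":0,"az":0},{"hand":0.2,"dx":0,"dy":0,"dz":0,"ax":0,"ay":0,"az":0}]}}

```text
time_s: 26.1
position: [0.5265, 0.286, 0.0366]
tool_rot: [[-0.094, 0.0, 0.996], [-0.996, -0.0, -0.094], [0.0, -1.0, 0.0]]
ft_force: [-1.4, -1.1, 4.0]
grip_width: 0.0377
```

>>> {"api": "jog_arm", "payload": {"rows": [{"hand":0.48,"dx":0,"dy":0,"dz":0,"ax":0,"ay":0,"az":0},{"hand":0.53,"dx":0,"dy":0,"dz":0,"ax":0,"ay":0,"az":0},{"hand":0.58,"dx":0,"dy":0,"dz":0,"ax":0,"ay":0,"az":0},{"hand":0.65,"dx":0,"dy":0,"dz":0,"ax":0,"ay":0,"az":0},{"hand":0.7,"dx":0,"dy":0,"dz":0,"ax":0,"ay":0,"az":0}]}}

```text
time_s: 26.52
position: [0.5265, 0.286, 0.0362]
tool_rot: [[-0.094, -0.0, 0.996], [-0.996, -0.0, -0.094], [0.0, -1.0, -0.0]]
ft_force: [-0.3, 0.5, -0.2]
grip_width: 0.0593
```

>>> {"api": "jog_arm", "payload": {"rows": [{"hand":0.7,"dx":0,"dy":-0.5,"dz":0,"ax":0,"ay":0,"az":0},{"hand":0.7,"dx":0,"dy":-1,"dz":0,"ax":0,"ay":0,"az":0},{"hand":0.7,"dx":0,"dy":-2,"dz":0,"ax":0,"ay":0,"az":0},{"hand":0.7,"dx":0,"dy":-3,"dz":0,"ax":0,"ay":0,"az":0},{"hand":0.7,"dx":3,"dy":-3,"dz":-0.2,"ax":0,"ay":0,"az":0}]}}

```text
time_s: 26.93
position: [0.5219, 0.2594, 0.1325]
tool_rot: [[-0.091, 0.001, 0.996], [-0.996, 0.001, -0.091], [-0.001, -1.0, 0.001]]
ft_force: [0.6, -0.4, 1.2]
grip_width: 0.0598
```

```bash
python3 -c "
from h import *
save('top','t17');crop('t17',150,140,450,310,2.66,'t17')
to(.536,-.145,.13,-5.3)"
```

```text
t 26.98 p [0.5234 0.2543 0.1385] yaw -5.37 tilt [ 9.2e-03  7.0e-04 -1.0e+00] w 0.0598 f [ 4.81 -1.38  5.92]
turn ay -0.07
after turn cm dx,dy,dz [39.65  0.84  4.93]
cm dx,dy,dz [39.64  0.84  4.98] len 40.0
```

View pics/t17.png

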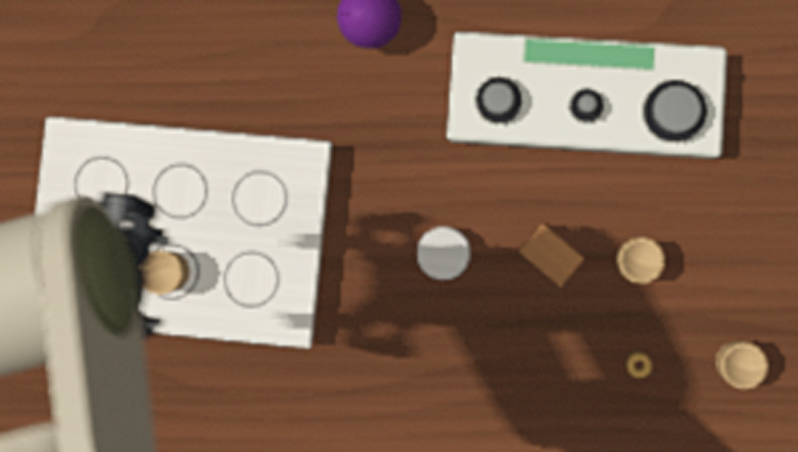

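>>> {"api": "jog_arm", "payload": {"rows": [{"hand":0.7,"dx":3.8,"dy":0,"dz":0.5,"ax":0,"ay":0,"az":0},{"hand":0.7,"dx":3.8,"dy":0,"dz":0.5,"ax":0,"ay":0,"az":0},{"hand":0.7,"dx":3.8,"dy":0,"dz":0.5,"ax":0,"ay":0,"az":0},{"hand":0.7,"dx":3.8,"dy":0,"dz":0.5,"ax":0,"ay":0,"az":0},{"hand":0.7,"dx":3.8,"dy":0,"dz":0.5,"ax":0,"ay":0,"az":0}]}}

```text
time_s: 27.4
position: [0.5286, 0.0636, 0.1317]
tool_rot: [[-0.094, 0.001, 0.996], [-0.996, -0.0, -0.094], [0.0, -1.0, 0.001]]
ft_force: [0.8, 0.1, -0.0]
grip_width: 0.0597
```

>>> {"api": "jog_arm", "payload": {"rows": [{"hand":0.7,"dx":3.8,"dy":0,"dz":0.5,"ax":0,"ay":0,"az":0},{"hand":0.7,"dx":3.8,"dy":0,"dz":0.5,"ax":0,"ay":0,"az":0},{"hand":0.7,"dx":3.8,"dy":0,"dz":0.5,"ax":0,"ay":0,"az":0},{"hand":0.7,"dx":3.8,"dy":0,"dz":0.5,"ax":0,"ay":0,"az":0},{"hand":0.7,"dx":3.0,"dy":0,"dz":0.5,"ax":0,"ay":0,"az":0}]}}

```text
time_s: 27.82
position: [0.5363, -0.121, 0.1317]
tool_rot: [[-0.096, 0.001, 0.995], [-0.995, -0.001, -0.096], [0.001, -1.0, 0.001]]
ft_force: [0.1, -0.3, 0.3]
grip_width: 0.06
```

>>> {"api": "jog_arm", "payload": {"rows": [{"hand":0.7,"dx":0,"dy":0,"dz":0,"ax":0,"ay":0,"az":0},{"hand":0.7,"dx":0,"dy":0,"dz":0,"ax":0,"ay":0,"az":0},{"hand":0.7,"dx":0,"dy":0,"dz":0,"ax":0,"ay":0,"az":0},{"hand":0.7,"dx":0,"dy":0,"dz":0,"ax":0,"ay":0,"az":0},{"hand":0.7,"dx":0,"dy":0,"dz":0,"ax":0,"ay":0,"az":0}]}}

```text
time_s: 28.23
position: [0.5365, -0.117, 0.131]
tool_rot: [[-0.093, 0.0, 0.996], [-0.996, -0.0, -0.093], [-0.0, -1.0, 0.0]]
ft_force: [0.1, 0.1, 0.2]
grip_width: 0.0598
```

```bash
python3 -c "
from h import *
to(.536,-.145,.0105,-5.3)
save('wrist','w18');crop('w18',0,0,640,400,1.25,'w18')"
```

```text
t 28.23 p [ 0.5365 -0.117   0.131 ] yaw -5.32 tilt [ 2.e-04 -0.e+00 -1.e+00] w 0.0598 f [0.09 0.12 0.18]
turn ay -0.02
after turn cm dx,dy,dz [ 2.79 12.05  0.21]
cm dx,dy,dz [ 2.79 12.05  0.21] len 12.4
```

View pics/w18.png

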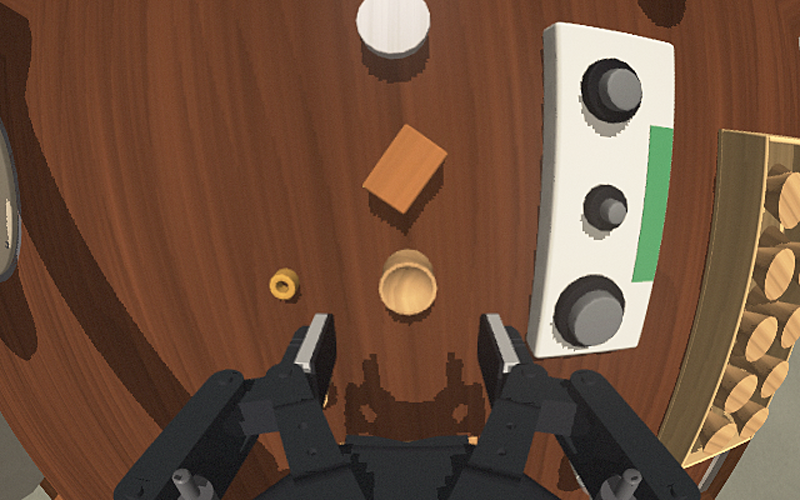

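```bash
python3 -c "
from h import *
print(wpx(408.5/1.25,288/1.25,.032).round(4))"
```

```text
[ 0.5368 -0.1449  0.032 ]
```

>>> {"api": "jog_arm", "payload": {"rows": [{"hand":0.7,"dx":1.5,"dy":0,"dz":0.2,"ax":0,"ay":0,"az":0},{"hand":0.7,"dx":1.25,"dy":2,"dz":0,"ax":0,"ay":0,"az":0},{"hand":0.7,"dx":0,"dy":3,"dz":0,"ax":0,"ay":0,"az":0},{"hand":0.7,"dx":0,"dy":2,"dz":0,"ax":0,"ay":0,"az":0},{"hand":0.7,"dx":0,"dy":0,"dz":0,"ax":0,"ay":0,"az":0}]}}

```text
time_s: 28.7
position: [0.5341, -0.1454, 0.0572]
tool_rot: [[-0.094, -0.006, 0.996], [-0.996, 0.003, -0.094], [-0.003, -1.0, -0.007]]
ft_force: [-0.1, 0.9, -0.0]
grip_width: 0.0598
```

>>> {"api": "jog_arm", "payload": {"rows": [{"hand":0.7,"dx":0,"dy":0,"dz":0,"ax":0,"ay":0,"az":0},{"hand":0.7,"dx":0,"dy":1,"dz":0,"ax":0,"ay":0,"az":0},{"hand":0.7,"dx":0,"dy":2,"dz":0,"ax":0,"ay":0,"az":0},{"hand":0.7,"dx":0,"dy":1.5,"dz":0,"ax":0,"ay":0,"az":0},{"hand":0.7,"dx":0,"dy":0.5,"dz":0,"ax":0,"ay":0,"az":0}]}}

```text
time_s: 29.12
position: [0.5357, -0.1456, 0.0098]
tool_rot: [[-0.094, -0.001, 0.996], [-0.996, 0.0, -0.094], [-0.0, -1.0, -0.001]]
ft_force: [-0.7, 0.7, 0.3]
grip_width: 0.0597
```

>>> {"api": "jog_arm", "payload": {"rows": [{"hand":0.7,"dx":0,"dy":0,"dz":0,"ax":0,"ay":0,"az":0},{"hand":0.6,"dx":0,"dy":0,"dz":0,"ax":0,"ay":0,"az":0},{"hand":0.5,"dx":0,"dy":0,"dz":0,"ax":0,"ay":0,"az":0},{"hand":0.45,"dx":0,"dy":0,"dz":0,"ax":0,"ay":0,"az":0},{"hand":0.4,"dx":0,"dy":0,"dz":0,"ax":0,"ay":0,"az":0}]}}

```text
time_s: 29.53
position: [0.5365, -0.146, 0.0121]
tool_rot: [[-0.094, 0.002, 0.996], [-0.996, -0.001, -0.094], [0.001, -1.0, 0.002]]
ft_force: [-0.5, 1.1, 5.0]
grip_width: 0.0381
```

>>> {"api": "jog_arm", "payload": {"rows": [{"hand":0.3,"dx":0,"dy":0,"dz":0,"ax":0,"ay":0,"az":0},{"hand":0.2,"dx":0,"dy":0,"dz":0,"ax":0,"ay":0,"az":0},{"hand":0.2,"dx":0,"dy":0,"dz":0,"ax":0,"ay":0,"az":0},{"hand":0.2,"dx":0,"dy":0,"dz":0,"ax":0,"ay":0,"az":0},{"hand":0.2,"dx":0,"dy":0,"dz":0,"ax":0,"ay":0,"az":0}]}}

```text
time_s: 29.95
position: [0.5365, -0.146, 0.0121]
tool_rot: [[-0.094, 0.002, 0.996], [-0.996, -0.001, -0.094], [0.001, -1.0, 0.002]]
ft_force: [-0.3, 0.4, 5.6]
grip_width: 0.0382
```

>>> {"api": "jog_arm", "payload": {"rows": [{"hand":0.2,"dx":0,"dy":-1,"dz":0,"ax":0,"ay":0,"az":0},{"hand":0.2,"dx":0,"dy":-2,"dz":0,"ax":0,"ay":0,"az":0},{"hand":0.2,"dx":0,"dy":-3,"dz":0,"ax":0,"ay":0,"az":0},{"hand":0.2,"dx":0,"dy":-2,"dz":0,"ax":0,"ay":0,"az":0},{"hand":0.2,"dx":-2,"dy":0,"dz":-0.3,"ax":0,"ay":0,"az":0}]}}

```text
time_s: 30.37
position: [0.5372, -0.1286, 0.0959]
tool_rot: [[-0.097, 0.009, 0.995], [-0.995, -0.005, -0.097], [0.004, -1.0, 0.009]]
ft_force: [0.7, -0.0, -0.2]
grip_width: 0.0379
```

>>> {"api": "jog_arm", "payload": {"rows": [{"hand":0.2,"dx":-3.5,"dy":0,"dz":-0.5,"ax":0,"ay":0,"az":0},{"hand":0.2,"dx":-3.8,"dy":0,"dz":-0.6,"ax":0,"ay":0,"az":0},{"hand":0.2,"dx":-3.8,"dy":0,"dz":-0.6,"ax":0,"ay":0,"az":0},{"hand":0.2,"dx":-3.8,"dy":0,"dz":-0.6,"ax":0,"ay":0,"az":0},{"hand":0.2,"dx":-3.8,"dy":0,"dz":-0.6,"ax":0,"ay":0,"az":0}]}}

```text
time_s: 30.78
position: [0.5233, 0.0651, 0.0919]
tool_rot: [[-0.095, 0.001, 0.996], [-0.996, -0.0, -0.095], [-0.0, -1.0, 0.001]]
ft_force: [0.4, 0.5, -0.9]
grip_width: 0.0384
```

>>> {"api": "jog_arm", "payload": {"rows": [{"hand":0.2,"dx":-3.8,"dy":0,"dz":-0.6,"ax":0,"ay":0,"az":0},{"hand":0.2,"dx":-3.8,"dy":0,"dz":-0.6,"ax":0,"ay":0,"az":0},{"hand":0.2,"dx":-2.4,"dy":0,"dz":-0.5,"ax":0,"ay":0,"az":0},{"hand":0.2,"dx":0,"dy":0,"dz":0,"ax":0,"ay":0,"az":0},{"hand":0.2,"dx":0,"dy":0,"dz":0,"ax":0,"ay":0,"az":0}]}}

```text
time_s: 31.2
position: [0.5159, 0.1656, 0.0916]
tool_rot: [[-0.092, 0.001, 0.996], [-0.996, -0.0, -0.092], [-0.0, -1.0, 0.001]]
ft_force: [0.1, -0.7, -0.3]
grip_width: 0.0381
```

>>> {"api": "jog_arm", "payload": {"rows": [{"hand":0.2,"dx":0,"dy":0,"dz":0,"ax":0,"ay":0,"az":0},{"hand":0.2,"dx":0,"dy":0,"dz":0,"ax":0,"ay":0,"az":0},{"hand":0.2,"dx":0,"dy":0,"dz":0,"ax":0,"ay":0,"az":0},{"hand":0.2,"dx":0,"dy":0,"dz":0,"ax":0,"ay":0,"az":0},{"hand":0.2,"dx":0,"dy":0,"dz":0,"ax":0,"ay":0,"az":0}]}}

```text
time_s: 31.62
position: [0.5162, 0.1639, 0.0908]
tool_rot: [[-0.095, -0.0, 0.995], [-0.995, 0.0, -0.095], [-0.0, -1.0, -0.0]]
ft_force: [0.2, 0.3, -0.5]
grip_width: 0.0378
```

```bash
python3 -c "
from h import *
to(.520,.2115,.041,-5.3)
save('wrist','w19');crop('w19',0,0,640,400,1.25,'w19')"
```

```text
t 31.62 p [0.5162 0.1639 0.0908] yaw -5.47 tilt [-0.  0. -1.] w 0.0378 f [ 0.21  0.25 -0.48]
turn ay -0.17
after turn cm dx,dy,dz [-4.78  4.98 -0.06]
cm dx,dy,dz [-4.78  4.98 -0.07] len 6.9
```

View pics/w19.png

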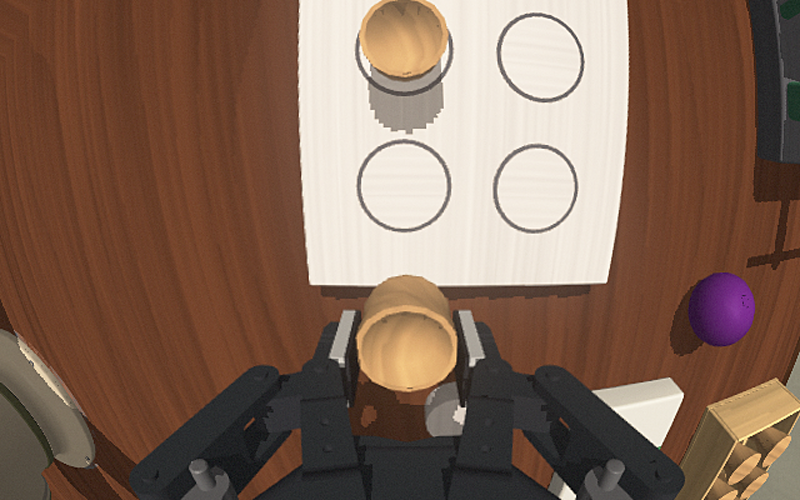

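>>> {"api": "jog_arm", "payload": {"rows": [{"hand":0.2,"dx":-2,"dy":0,"dz":-0.1,"ax":0,"ay":0,"az":0},{"hand":0.2,"dx":-2.0,"dy":1,"dz":0,"ax":0,"ay":0,"az":0},{"hand":0.2,"dx":-0.8,"dy":2,"dz":0,"ax":0,"ay":0,"az":0},{"hand":0.2,"dx":0,"dy":1.2,"dz":0,"ax":0,"ay":0,"az":0},{"hand":0.2,"dx":0,"dy":0,"dz":0,"ax":0,"ay":0,"az":0}]}}

```text
time_s: 32.08
position: [0.5183, 0.2124, 0.0464]
tool_rot: [[-0.094, -0.004, 0.996], [-0.996, -0.001, -0.094], [0.001, -1.0, -0.004]]
ft_force: [-0.3, 0.1, -0.5]
grip_width: 0.0381
```

>>> {"api": "jog_arm", "payload": {"rows": [{"hand":0.2,"dx":0,"dy":0,"dz":0,"ax":0,"ay":0,"az":0},{"hand":0.2,"dx":0,"dy":0,"dz":0,"ax":0,"ay":0,"az":0},{"hand":0.2,"dx":0,"dy":0.4,"dz":0,"ax":0,"ay":0,"az":0},{"hand":0.2,"dx":0,"dy":0.3,"dz":0,"ax":0,"ay":0,"az":0},{"hand":0.2,"dx":0,"dy":0,"dz":0,"ax":0,"ay":0,"az":0}]}}

```text
time_s: 32.5
position: [0.5194, 0.2121, 0.0416]
tool_rot: [[-0.095, -0.0, 0.996], [-0.996, -0.0, -0.095], [0.0, -1.0, -0.0]]
ft_force: [0.4, 0.2, 0.2]
grip_width: 0.0379
```

```bash
python3 -c "
from h import *
save('wrist','w20');crop('w20',200,120,440,300,3.2,'w20')
to(.520,.2115,.0370,-5.3)"
```

```text
t 32.55 p [0.5195 0.2122 0.0417] yaw -5.42 tilt [-2.e-04 -0.e+00 -1.e+00] w 0.0377 f [ 0.29  0.77 -0.82]
turn ay -0.12
after turn cm dx,dy,dz [0.07 0.47 0.06]
cm dx,dy,dz [0.07 0.47 0.06] len 0.5
```

View pics/w20.png

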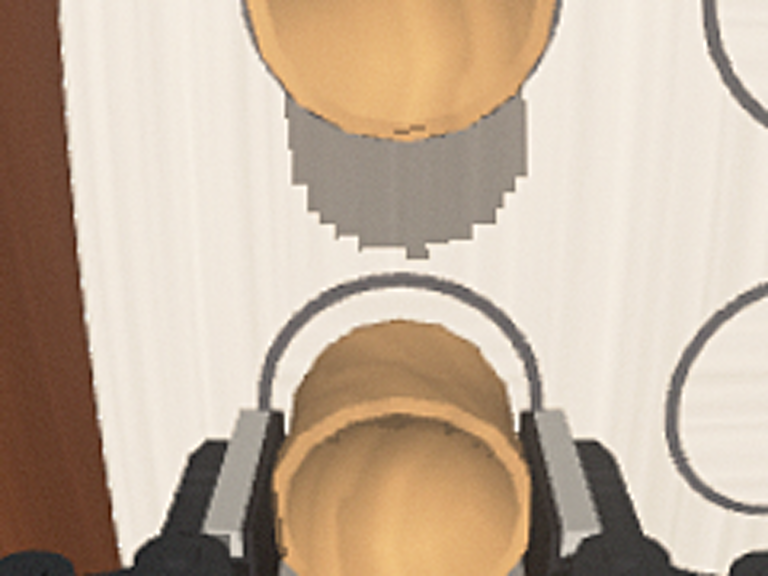

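Gap and lateral centring match the previous placements. Lower and release.

>>> {"api": "jog_arm", "payload": {"rows": [{"hand":0.2,"dx":0,"dy":0.25,"dz":0,"ax":0,"ay":0,"az":0},{"hand":0.2,"dx":0,"dy":0.15,"dz":0,"ax":0,"ay":0,"az":0},{"hand":0.2,"dx":0,"dy":0.1,"dz":0,"ax":0,"ay":0,"az":0},{"hand":0.2,"dx":0,"dy":0,"dz":0,"ax":0,"ay":0,"az":0},{"hand":0.2,"dx":0,"dy":0,"dz":0,"ax":0,"ay":0,"az":0}]}}

```text
time_s: 32.97
position: [0.5196, 0.2124, 0.0371]
tool_rot: [[-0.094, 0.0, 0.996], [-0.996, -0.0, -0.094], [-0.0, -1.0, 0.0]]
ft_force: [-1.9, -0.5, 5.6]
grip_width: 0.0379
```

>>> {"api": "jog_arm", "payload": {"rows": [{"hand":0.48,"dx":0,"dy":0,"dz":0,"ax":0,"ay":0,"az":0},{"hand":0.53,"dx":0,"dy":0,"dz":0,"ax":0,"ay":0,"az":0},{"hand":0.58,"dx":0,"dy":0,"dz":0,"ax":0,"ay":0,"az":0},{"hand":0.65,"dx":0,"dy":0,"dz":0,"ax":0,"ay":0,"az":0},{"hand":0.7,"dx":0,"dy":0,"dz":0,"ax":0,"ay":0,"az":0}]}}

```text
time_s: 33.38
position: [0.5196, 0.2124, 0.0367]
tool_rot: [[-0.094, -0.0, 0.996], [-0.996, 0.0, -0.094], [0.0, -1.0, -0.0]]
ft_force: [0.5, -0.7, -0.6]
grip_width: 0.0594
```

>>> {"api": "jog_arm", "payload": {"rows": [{"hand":0.7,"dx":0,"dy":-0.5,"dz":0,"ax":0,"ay":0,"az":0},{"hand":0.7,"dx":0,"dy":-1,"dz":0,"ax":0,"ay":0,"az":0},{"hand":0.7,"dx":0,"dy":-2,"dz":0,"ax":0,"ay":0,"az":0},{"hand":0.7,"dx":0,"dy":-3,"dz":0,"ax":0,"ay":0,"az":0},{"hand":0.7,"dx":3,"dy":-3,"dz":-0.6,"ax":0,"ay":0,"az":0}]}}

```text
time_s: 33.8
position: [0.5116, 0.1862, 0.1327]
tool_rot: [[-0.091, 0.001, 0.996], [-0.996, 0.001, -0.091], [-0.001, -1.0, 0.001]]
ft_force: [0.3, -1.2, 1.3]
grip_width: 0.0595
```

```bash
python3 -c "
from h import *
save('top','t21');crop('t21',150,140,450,310,2.66,'t21')
to(.442,-.235,.13,-5.3)"
```

```text
t 33.85 p [0.5121 0.1813 0.1383] yaw -5.34 tilt [ 8.6e-03 -5.0e-04 -1.0e+00] w 0.0597 f [ 3.37 -1.    5.11]
turn ay -0.04
after turn cm dx,dy,dz [42.1   0.79 -3.15]
cm dx,dy,dz [42.1   0.79 -3.12] len 42.2
```

View pics/t21.png

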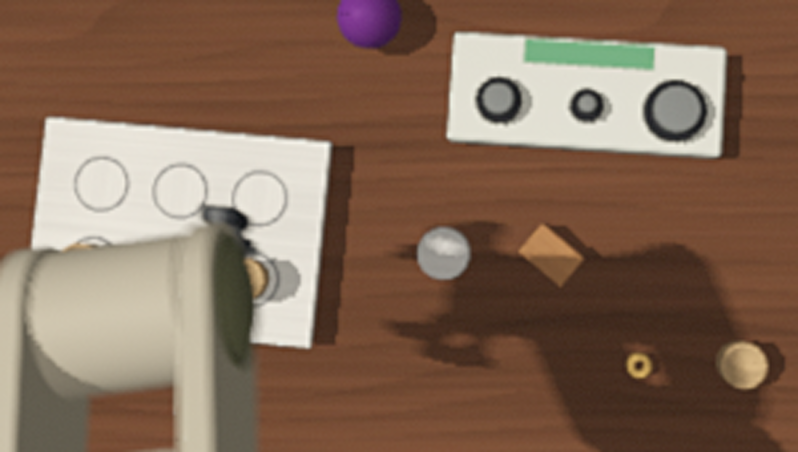

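>>> {"api": "jog_arm", "payload": {"rows": [{"hand":0.7,"dx":3,"dy":0,"dz":0,"ax":0,"ay":6,"az":0},{"hand":0.7,"dx":0,"dy":0,"dz":0,"ax":0,"ay":7,"az":0},{"hand":0.7,"dx":0,"dy":0,"dz":0,"ax":0,"ay":7,"az":0},{"hand":0.7,"dx":0,"dy":0,"dz":0,"ax":0,"ay":7,"az":0},{"hand":0.7,"dx":0,"dy":0,"dz":0,"ax":0,"ay":7,"az":0}]}}

```text
time_s: 34.27
position: [0.5083, 0.1538, 0.132]
tool_rot: [[-0.64, 0.001, 0.768], [-0.768, 0.0, -0.64], [-0.001, -1.0, 0.001]]
ft_force: [-0.1, -0.9, 0.9]
grip_width: 0.0599
```

>>> {"api": "jog_arm", "payload": {"rows": [{"hand":0.7,"dx":0,"dy":0,"dz":0,"ax":0,"ay":7,"az":0},{"hand":0.7,"dx":0,"dy":0,"dz":0,"ax":0,"ay":7,"az":0},{"hand":0.7,"dx":0,"dy":0,"dz":0,"ax":0,"ay":7,"az":0},{"hand":0.7,"dx":0,"dy":0,"dz":0,"ax":0,"ay":7,"az":0},{"hand":0.7,"dx":0,"dy":0,"dz":0,"ax":0,"ay":7,"az":0}]}}

```text
time_s: 34.68
position: [0.5083, 0.154, 0.1319]
tool_rot: [[-0.965, 0.001, 0.263], [-0.263, 0.0, -0.965], [-0.001, -1.0, 0.0]]
ft_force: [-0.0, 0.3, -0.9]
grip_width: 0.0602
```

>>> {"api": "jog_arm", "payload": {"rows": [{"hand":0.7,"dx":0,"dy":0,"dz":0,"ax":0,"ay":7,"az":0},{"hand":0.7,"dx":0,"dy":0,"dz":0,"ax":0,"ay":7,"az":0},{"hand":0.7,"dx":0,"dy":0,"dz":0,"ax":0,"ay":7,"az":0},{"hand":0.7,"dx":0,"dy":0,"dz":0,"ax":0,"ay":0,"az":0},{"hand":0.7,"dx":0,"dy":0,"dz":0,"ax":0,"ay":0,"az":0}]}}

```text
time_s: 35.1
position: [0.5083, 0.154, 0.1316]
tool_rot: [[-0.996, 0.001, -0.091], [0.091, 0.0, -0.996], [-0.001, -1.0, -0.0]]
ft_force: [-0.1, 0.6, 0.8]
grip_width: 0.06
```

```bash
python3 -c "
from h import *
to(.442,-.235,.13,-95.3)"
```

```text
t 35.1 p [0.5083 0.154  0.1316] yaw -95.2 tilt [ 8.e-04  0.e+00 -1.e+00] w 0.06 f [-0.13  0.64  0.75]
turn ay 0.1
after turn cm dx,dy,dz [ 3.    0.15 39.35]
cm dx,dy,dz [ 3.07  0.15 39.34] len 39.5
```

>>> {"api": "jog_arm", "payload": {"rows": [{"hand":0.7,"dx":0.1,"dy":0,"dz":3.6,"ax":0,"ay":0,"az":0},{"hand":0.7,"dx":0.1,"dy":0,"dz":3.8,"ax":0,"ay":0,"az":0},{"hand":0.7,"dx":0.1,"dy":0,"dz":3.8,"ax":0,"ay":0,"az":0},{"hand":0.7,"dx":0.1,"dy":0,"dz":3.8,"ax":0,"ay":0,"az":0},{"hand":0.7,"dx":0.1,"dy":0,"dz":3.8,"ax":0,"ay":0,"az":0}]}}

```text
time_s: 35.52
position: [0.485, -0.0343, 0.1314]
tool_rot: [[-0.996, 0.001, -0.09], [0.09, -0.0, -0.996], [-0.001, -1.0, 0.0]]
ft_force: [1.2, 0.1, -0.1]
grip_width: 0.0601
```

>>> {"api": "jog_arm", "payload": {"rows": [{"hand":0.7,"dx":0.1,"dy":0,"dz":3.8,"ax":0,"ay":0,"az":0},{"hand":0.7,"dx":0.1,"dy":0,"dz":3.8,"ax":0,"ay":0,"az":0},{"hand":0.7,"dx":0.1,"dy":0,"dz":3.8,"ax":0,"ay":0,"az":0},{"hand":0.7,"dx":0.1,"dy":0,"dz":3.8,"ax":0,"ay":0,"az":0},{"hand":0.7,"dx":0.1,"dy":0,"dz":3.8,"ax":0,"ay":0,"az":0}]}}

```text
time_s: 35.93
position: [0.462, -0.2233, 0.1314]
tool_rot: [[-0.996, 0.0, -0.09], [0.09, -0.0, -0.996], [-0.001, -1.0, 0.0]]
ft_force: [0.8, 0.2, 0.4]
grip_width: 0.0598
```

>>> {"api": "jog_arm", "payload": {"rows": [{"hand":0.7,"dx":0,"dy":0,"dz":1.5,"ax":0,"ay":0,"az":0},{"hand":0.7,"dx":0,"dy":0,"dz":0,"ax":0,"ay":0,"az":0},{"hand":0.7,"dx":0,"dy":0,"dz":0,"ax":0,"ay":0,"az":0},{"hand":0.7,"dx":0,"dy":0,"dz":0,"ax":0,"ay":0,"az":0},{"hand":0.7,"dx":0,"dy":0,"dz":0,"ax":0,"ay":0,"az":0}]}}

```text
time_s: 36.35
position: [0.4613, -0.2347, 0.1311]
tool_rot: [[-0.996, -0.0, -0.092], [0.092, 0.0, -0.996], [0.0, -1.0, -0.0]]
ft_force: [-0.3, -0.4, -0.2]
grip_width: 0.0595
```

```bash
python3 -c "
from h import *
to(.442,-.235,.0105,-95.3)
save('wrist','w22');crop('w22',0,0,640,400,1.25,'w22')"
```

```text
t 36.35 p [ 0.4613 -0.2347  0.1311] yaw -95.26 tilt [-1.e-04  4.e-04 -1.e+00] w 0.0595 f [-0.28 -0.44 -0.22]
turn ay 0.04
after turn cm dx,dy,dz [ 1.92 12.06  0.21]
cm dx,dy,dz [ 1.92 12.06  0.21] len 12.2
```

View pics/w22.png

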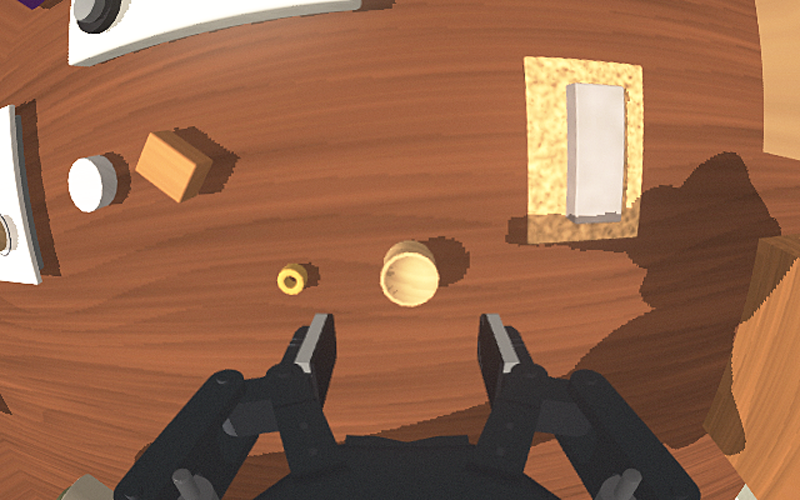

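```bash
python3 -c "
from h import *
print(wpx(410/1.25,278.5/1.25,.032).round(4))"
```

```text
[ 0.4419 -0.2352  0.032 ]
```

>>> {"api": "jog_arm", "payload": {"rows": [{"hand":0.7,"dx":1.2,"dy":0,"dz":0.2,"ax":0,"ay":0,"az":0},{"hand":0.7,"dx":0.7,"dy":2,"dz":0,"ax":0,"ay":0,"az":0},{"hand":0.7,"dx":0,"dy":3,"dz":0,"ax":0,"ay":0,"az":0},{"hand":0.7,"dx":0,"dy":2,"dz":0,"ax":0,"ay":0,"az":0},{"hand":0.7,"dx":0,"dy":0,"dz":0,"ax":0,"ay":0,"az":0}]}}

```text
time_s: 36.82
position: [0.4408, -0.2343, 0.058]
tool_rot: [[-0.996, -0.005, -0.093], [0.093, 0.004, -0.996], [0.005, -1.0, -0.004]]
ft_force: [-0.6, -0.2, -0.0]
grip_width: 0.0595
```

>>> {"api": "jog_arm", "payload": {"rows": [{"hand":0.7,"dx":0,"dy":0,"dz":0,"ax":0,"ay":0,"az":0},{"hand":0.7,"dx":0,"dy":1,"dz":0,"ax":0,"ay":0,"az":0},{"hand":0.7,"dx":0,"dy":2,"dz":0,"ax":0,"ay":0,"az":0},{"hand":0.7,"dx":0,"dy":1.5,"dz":0,"ax":0,"ay":0,"az":0},{"hand":0.7,"dx":0,"dy":0.5,"dz":0,"ax":0,"ay":0,"az":0}]}}

```text
time_s: 37.23
position: [0.4424, -0.2362, 0.0109]
tool_rot: [[-0.996, 0.0, -0.093], [0.093, -0.0, -0.996], [-0.0, -1.0, 0.0]]
ft_force: [-0.2, 0.4, 0.9]
grip_width: 0.0598
```

>>> {"api": "jog_arm", "payload": {"rows": [{"hand":0.7,"dx":0,"dy":0,"dz":0,"ax":0,"ay":0,"az":0},{"hand":0.6,"dx":0,"dy":0,"dz":0,"ax":0,"ay":0,"az":0},{"hand":0.5,"dx":0,"dy":0,"dz":0,"ax":0,"ay":0,"az":0},{"hand":0.45,"dx":0,"dy":0,"dz":0,"ax":0,"ay":0,"az":0},{"hand":0.4,"dx":0,"dy":0,"dz":0,"ax":0,"ay":0,"az":0}]}}

```text
time_s: 37.65
position: [0.4426, -0.2368, 0.0123]
tool_rot: [[-0.996, 0.002, -0.094], [0.094, -0.001, -0.996], [-0.002, -1.0, 0.001]]
ft_force: [-0.3, 2.0, 7.3]
grip_width: 0.038
```

>>> {"api": "jog_arm", "payload": {"rows": [{"hand":0.3,"dx":0,"dy":0,"dz":0,"ax":0,"ay":0,"az":0},{"hand":0.2,"dx":0,"dy":0,"dz":0,"ax":0,"ay":0,"az":0},{"hand":0.2,"dx":0,"dy":0,"dz":0,"ax":0,"ay":0,"az":0},{"hand":0.2,"dx":0,"dy":0,"dz":0,"ax":0,"ay":0,"az":0},{"hand":0.2,"dx":0,"dy":0,"dz":0,"ax":0,"ay":0,"az":0}]}}

```text
time_s: 38.07
position: [0.4426, -0.2368, 0.0123]
tool_rot: [[-0.996, 0.002, -0.094], [0.094, -0.001, -0.996], [-0.002, -1.0, 0.001]]
ft_force: [-0.7, 0.8, 7.4]
grip_width: 0.0383
```

>>> {"api": "jog_arm", "payload": {"rows": [{"hand":0.2,"dx":0,"dy":-1,"dz":0,"ax":0,"ay":0,"az":0},{"hand":0.2,"dx":0,"dy":-2,"dz":0,"ax":0,"ay":0,"az":0},{"hand":0.2,"dx":0,"dy":-3,"dz":0,"ax":0,"ay":0,"az":0},{"hand":0.2,"dx":0,"dy":-3,"dz":0,"ax":0,"ay":0,"az":0},{"hand":0.2,"dx":-0.2,"dy":0,"dz":-2,"ax":0,"ay":0,"az":0}]}}

```text
time_s: 38.48
position: [0.448, -0.2203, 0.1064]
tool_rot: [[-0.995, 0.008, -0.096], [0.096, -0.008, -0.995], [-0.009, -1.0, 0.007]]
ft_force: [0.8, 0.1, 0.6]
grip_width: 0.0378
```

>>> {"api": "jog_arm", "payload": {"rows": [{"hand":0.2,"dx":-0.5,"dy":0,"dz":-3.5,"ax":0,"ay":0,"az":0},{"hand":0.2,"dx":-0.5,"dy":0,"dz":-3.8,"ax":0,"ay":0,"az":0},{"hand":0.2,"dx":-0.5,"dy":0,"dz":-3.8,"ax":0,"ay":0,"az":0},{"hand":0.2,"dx":-0.5,"dy":0,"dz":-3.8,"ax":0,"ay":0,"az":0},{"hand":0.2,"dx":-0.5,"dy":0,"dz":-3.8,"ax":0,"ay":0,"az":0}]}}

```text
time_s: 38.9
position: [0.4886, -0.0312, 0.1017]
tool_rot: [[-0.996, 0.001, -0.095], [0.095, -0.0, -0.996], [-0.001, -1.0, 0.0]]
ft_force: [0.7, 0.5, -0.3]
grip_width: 0.038
```

>>> {"api": "jog_arm", "payload": {"rows": [{"hand":0.2,"dx":-0.5,"dy":0,"dz":-3.8,"ax":0,"ay":0,"az":0},{"hand":0.2,"dx":-0.5,"dy":0,"dz":-3.8,"ax":0,"ay":0,"az":0},{"hand":0.2,"dx":-0.5,"dy":0,"dz":-3.8,"ax":0,"ay":0,"az":0},{"hand":0.2,"dx":-0.5,"dy":0,"dz":-3.8,"ax":0,"ay":0,"az":0},{"hand":0.2,"dx":-0.5,"dy":0,"dz":-3.8,"ax":0,"ay":0,"az":0}]}}

```text
time_s: 39.32
position: [0.5314, 0.1559, 0.1017]
tool_rot: [[-0.996, 0.001, -0.094], [0.094, 0.0, -0.996], [-0.001, -1.0, -0.0]]
ft_force: [0.6, -0.8, -0.0]
grip_width: 0.038
```

>>> {"api": "jog_arm", "payload": {"rows": [{"hand":0.2,"dx":-0.5,"dy":0,"dz":-3.8,"ax":0,"ay":0,"az":0},{"hand":0.2,"dx":-0.5,"dy":0,"dz":-2,"ax":0,"ay":0,"az":0},{"hand":0.2,"dx":0,"dy":0,"dz":0,"ax":0,"ay":0,"az":0},{"hand":0.2,"dx":0,"dy":0,"dz":0,"ax":0,"ay":0,"az":0},{"hand":0.2,"dx":0,"dy":0,"dz":0,"ax":0,"ay":0,"az":0}]}}

```text
time_s: 39.73
position: [0.5464, 0.21, 0.1011]
tool_rot: [[-0.996, -0.0, -0.094], [0.094, -0.0, -0.996], [0.0, -1.0, 0.0]]
ft_force: [0.4, -0.3, 0.2]
grip_width: 0.038
```

```bash
python3 -c "
from h import *
to(.5949,.205,.041,-95.3)
save('wrist','w23');crop('w23',0,0,640,400,1.25,'w23')"
```

```text
t 39.73 p [0.5464 0.21   0.1011] yaw -95.42 tilt [-2.e-04 -3.e-04 -1.e+00] w 0.038 f [ 0.41 -0.33  0.19]
turn ay -0.12
after turn cm dx,dy,dz [-4.87  6.01  0.05]
cm dx,dy,dz [-4.87  6.01  0.04] len 7.7
```

View pics/w23.png

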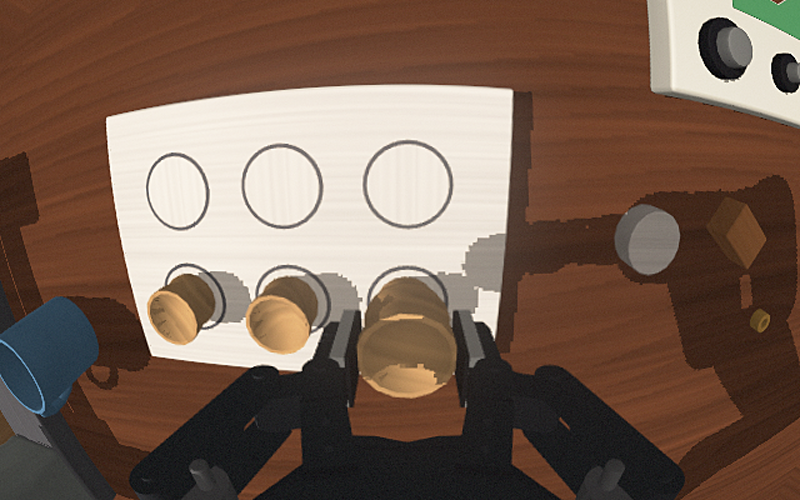

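>>> {"api": "jog_arm", "payload": {"rows": [{"hand":0.2,"dx":-2,"dy":0,"dz":0.05,"ax":0,"ay":0,"az":0},{"hand":0.2,"dx":-2.0,"dy":1,"dz":0,"ax":0,"ay":0,"az":0},{"hand":0.2,"dx":-0.9,"dy":2,"dz":0,"ax":0,"ay":0,"az":0},{"hand":0.2,"dx":0,"dy":2,"dz":0,"ax":0,"ay":0,"az":0},{"hand":0.2,"dx":0,"dy":0.2,"dz":0,"ax":0,"ay":0,"az":0}]}}

```text
time_s: 40.2
position: [0.594, 0.2037, 0.0457]
tool_rot: [[-0.995, -0.006, -0.096], [0.096, -0.001, -0.995], [0.006, -1.0, 0.002]]
ft_force: [-1.1, 0.3, -1.6]
grip_width: 0.0382
```

>>> {"api": "jog_arm", "payload": {"rows": [{"hand":0.2,"dx":0,"dy":0,"dz":0,"ax":0,"ay":0,"az":0},{"hand":0.2,"dx":0,"dy":0,"dz":0,"ax":0,"ay":0,"az":0},{"hand":0.2,"dx":0,"dy":0.4,"dz":0,"ax":0,"ay":0,"az":0},{"hand":0.2,"dx":0,"dy":0.3,"dz":0,"ax":0,"ay":0,"az":0},{"hand":0.2,"dx":0,"dy":0,"dz":0,"ax":0,"ay":0,"az":0}]}}

```text
time_s: 40.62
position: [0.5952, 0.2055, 0.042]
tool_rot: [[-0.996, 0.0, -0.094], [0.094, 0.0, -0.996], [-0.0, -1.0, -0.0]]
ft_force: [-1.1, -0.4, 0.4]
grip_width: 0.0378
```

```bash
python3 -c "
from h import *
save('wrist','w24');crop('w24',200,120,440,300,3.2,'w24')
to(.5955,.205,.0370,-95.3)"
```

```text
t 40.67 p [0.5953 0.2056 0.0421] yaw -95.41 tilt [ 1.e-04  1.e-04 -1.e+00] w 0.0379 f [-0.27 -0.05  0.06]
turn ay -0.11
after turn cm dx,dy,dz [-0.02  0.51  0.06]
cm dx,dy,dz [-0.02  0.51  0.06] len 0.5
```

View pics/w24.png

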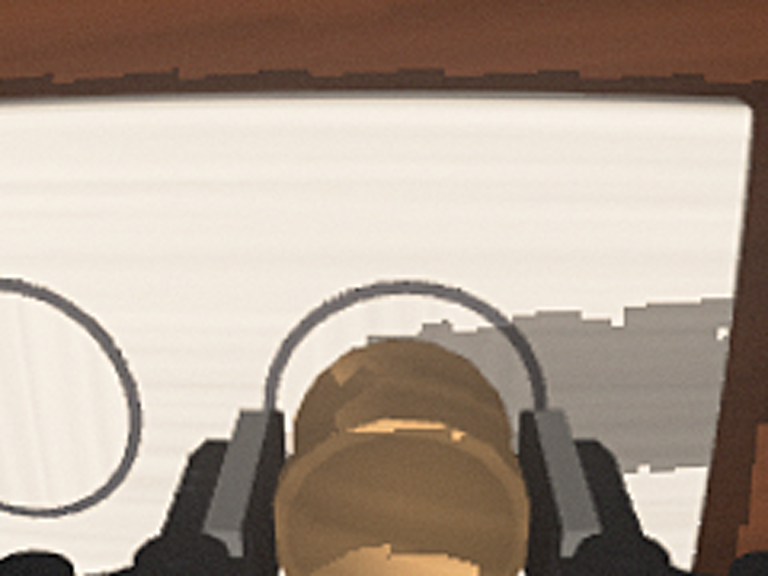

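>>> {"api": "jog_arm", "payload": {"rows": [{"hand":0.2,"dx":-0.1,"dy":0,"dz":0.05,"ax":0,"ay":0,"az":0},{"hand":0.2,"dx":0,"dy":0.3,"dz":0,"ax":0,"ay":0,"az":0},{"hand":0.2,"dx":0,"dy":0.15,"dz":0,"ax":0,"ay":0,"az":0},{"hand":0.2,"dx":0,"dy":0.1,"dz":0,"ax":0,"ay":0,"az":0},{"hand":0.2,"dx":0,"dy":0,"dz":0,"ax":0,"ay":0,"az":0}]}}

```text
time_s: 41.08
position: [0.5964, 0.2049, 0.0373]
tool_rot: [[-0.996, 0.001, -0.094], [0.094, -0.0, -0.996], [-0.001, -1.0, 0.0]]
ft_force: [-2.4, -0.8, 8.3]
grip_width: 0.0382
```

>>> {"api": "jog_arm", "payload": {"rows": [{"hand":0.2,"dx":0,"dy":0,"dz":0,"ax":0,"ay":0,"az":0},{"hand":0.48,"dx":0,"dy":0,"dz":0,"ax":0,"ay":0,"az":0},{"hand":0.53,"dx":0,"dy":0,"dz":0,"ax":0,"ay":0,"az":0},{"hand":0.58,"dx":0,"dy":0,"dz":0,"ax":0,"ay":0,"az":0},{"hand":0.65,"dx":0,"dy":0,"dz":0,"ax":0,"ay":0,"az":0}]}}

```text
time_s: 41.5
position: [0.5963, 0.2049, 0.0362]
tool_rot: [[-0.996, -0.0, -0.094], [0.094, -0.0, -0.996], [0.0, -1.0, 0.0]]
ft_force: [-0.6, -1.0, 0.7]
grip_width: 0.0553
```

>>> {"api": "jog_arm", "payload": {"rows": [{"hand":0.65,"dx":0,"dy":-0.5,"dz":0,"ax":0,"ay":0,"az":0},{"hand":0.65,"dx":0,"dy":-1,"dz":0,"ax":0,"ay":0,"az":0},{"hand":0.65,"dx":0,"dy":-2,"dz":0,"ax":0,"ay":0,"az":0},{"hand":0.6,"dx":0,"dy":-3,"dz":0,"ax":0,"ay":0,"az":0},{"hand":0.5,"dx":0,"dy":-3,"dz":0,"ax":0,"ay":0,"az":0}]}}

```text
time_s: 41.92
position: [0.5961, 0.2049, 0.133]
tool_rot: [[-0.996, -0.001, -0.094], [0.094, -0.0, -0.996], [0.001, -1.0, 0.0]]
ft_force: [0.3, 0.1, 0.8]
grip_width: 0.043
```

>>> {"api": "jog_arm", "payload": {"rows": [{"hand":0,"dx":0,"dy":0,"dz":0,"ax":0,"ay":0,"az":0},{"hand":0,"dx":0,"dy":-2,"dz":2,"ax":0,"ay":0,"az":0},{"hand":0,"dx":0,"dy":0,"dz":3.8,"ax":0,"ay":0,"az":0},{"hand":0,"dx":0,"dy":0,"dz":3.8,"ax":0,"ay":0,"az":0},{"hand":0,"dx":0,"dy":0,"dz":3.8,"ax":0,"ay":0,"az":0}]}}

```text
time_s: 42.33
position: [0.5834, 0.0704, 0.1523]
tool_rot: [[-0.996, 0.001, -0.093], [0.093, -0.0, -0.996], [-0.001, -1.0, 0.0]]
ft_force: [1.0, -0.9, 0.8]
grip_width: 0.0
```

```bash
python3 -c "
from h import *
to(.682,-.018,.1,-95.3)
save('top','t25');crop('t25',140,160,290,290,5,'t25')
save('wrist','w25');crop('w25',0,0,640,400,1.25,'w25')
save('side','s25');crop('s25',200,200,360,360,4,'s25')"
```

```text
t 42.33 p [0.5834 0.0704 0.1523] yaw -95.34 tilt [ 1.4e-03 -2.0e-04 -1.0e+00] w 0.0 f [ 0.95 -0.93  0.77]
turn ay -0.04
after turn cm dx,dy,dz [-10.62   5.25   7.89]
cm dx,dy,dz [-10.63   5.25   7.88] len 14.2
```

View pics/t25.png

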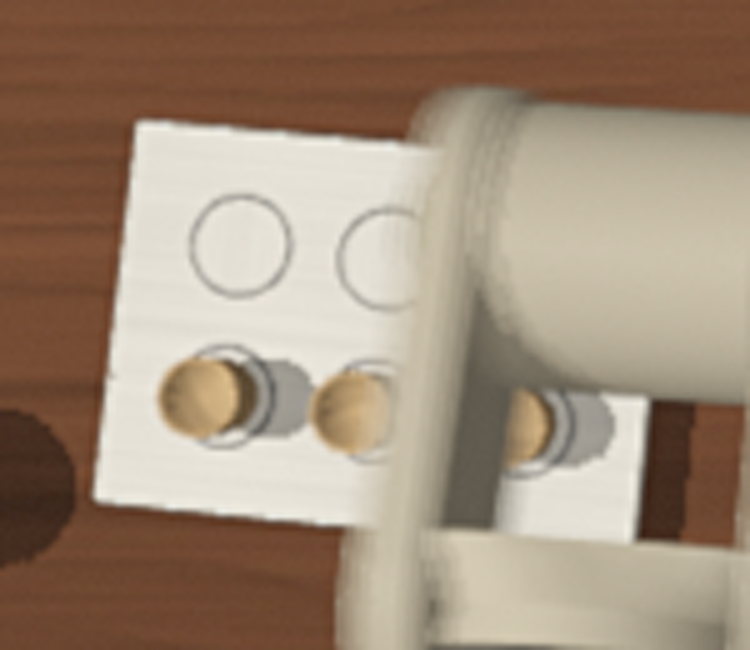

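View pics/s25.png

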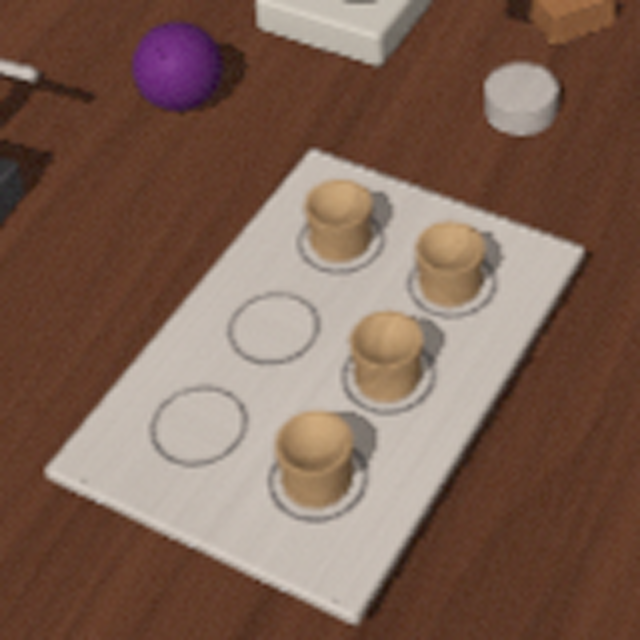

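View pics/w25.png

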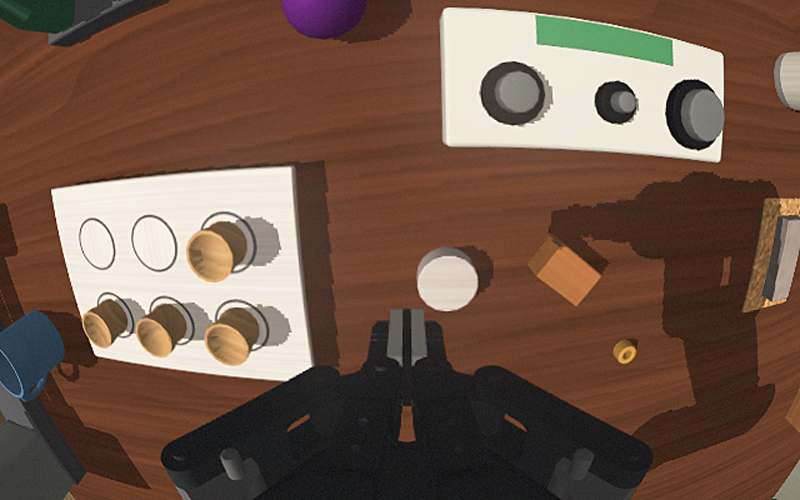

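>>> {"api": "jog_arm", "payload": {"rows": [{"hand":0,"dx":-2.6,"dy":0,"dz":2,"ax":0,"ay":0,"az":0},{"hand":0,"dx":-2.6,"dy":0,"dz":2,"ax":0,"ay":0,"az":0},{"hand":0,"dx":-2.6,"dy":0,"dz":2,"ax":0,"ay":0,"az":0},{"hand":0,"dx":-2.6,"dy":1,"dz":1.6,"ax":0,"ay":0,"az":0},{"hand":0,"dx":0,"dy":2,"dz":0,"ax":0,"ay":0,"az":0}]}}

```text
time_s: 42.9
position: [0.6845, -0.0167, 0.123]
tool_rot: [[-0.995, 0.007, -0.096], [0.096, -0.002, -0.995], [-0.007, -1.0, 0.001]]
ft_force: [1.0, -0.2, -0.3]
grip_width: -0.0
```

>>> {"api": "jog_arm", "payload": {"rows": [{"hand":0,"dx":0,"dy":0,"dz":0,"ax":0,"ay":0,"az":0},{"hand":0,"dx":0,"dy":0,"dz":0,"ax":0,"ay":0,"az":0},{"hand":0,"dx":0,"dy":0,"dz":0,"ax":0,"ay":0,"az":0},{"hand":0,"dx":0,"dy":0,"dz":0,"ax":0,"ay":0,"az":0},{"hand":0,"dx":0,"dy":0,"dz":0,"ax":0,"ay":0,"az":0}]}}

```text
time_s: 43.32
position: [0.6802, -0.0132, 0.1229]
tool_rot: [[-0.996, 0.002, -0.093], [0.093, -0.0, -0.996], [-0.002, -1.0, 0.0]]
ft_force: [-1.4, -0.1, 0.4]
grip_width: -0.0003
```

```bash
python3 -c "
from h import *
to(.682,-.018,.062,-95.3)
save('top','t26');crop('t26',140,150,540,310,2,'t26');crop('t26',140,175,290,280,5,'t26c')
save('wrist','w26');crop('w26',0,0,640,400,1.25,'w26')"
```

```text
t 43.32 p [ 0.6802 -0.0132  0.1229] yaw -95.35 tilt [ 1.9e-03 -3.0e-04 -1.0e+00] w -0.0003 f [-1.37 -0.1   0.38]
turn ay -0.05
after turn cm dx,dy,dz [-0.21  6.09  0.47]
cm dx,dy,dz [-0.21  6.09  0.47] len 6.1
```

View pics/t26.png

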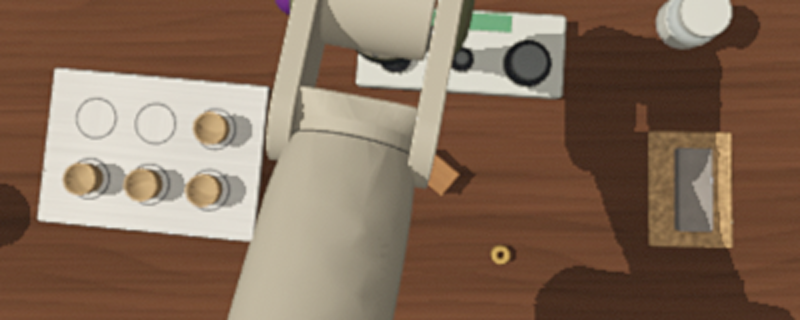

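View pics/t26c.png

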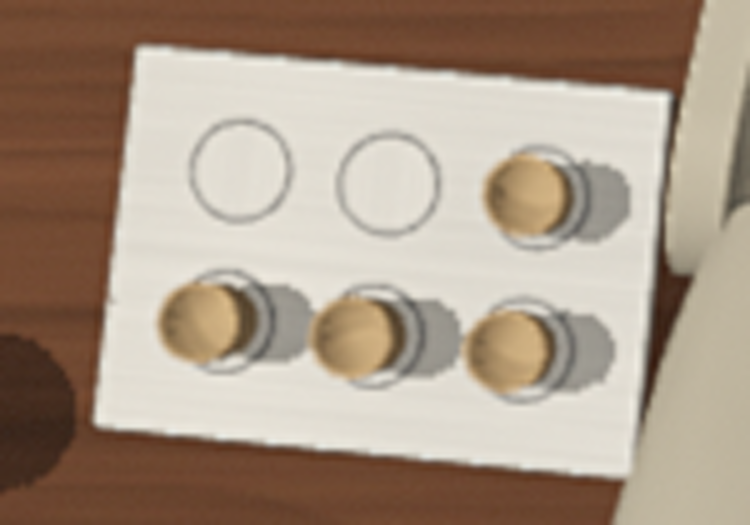

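View pics/w26.png

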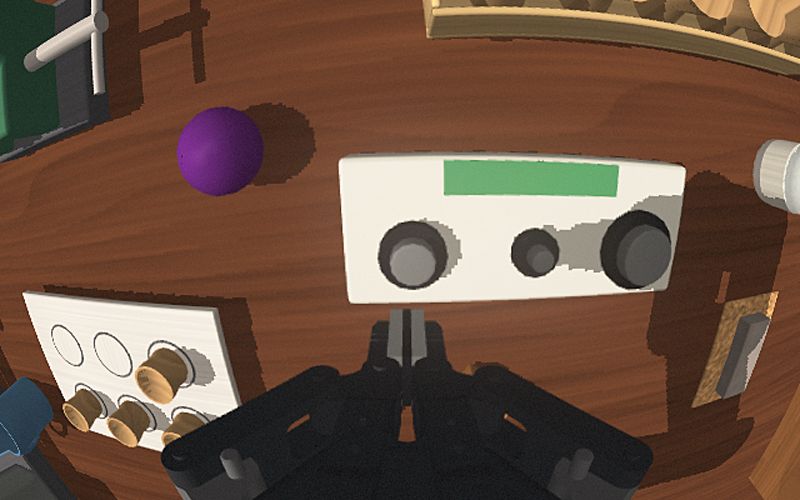

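```bash
python3 -c "
from h import *
g=lambda u,v,z: px('top',140+(u+.5)/5-.5,175+(v+.5)/5-.5,z)[:2]
rings=dict(near0=(.5333,.3617),near1=(.5255,.2878),near2=(.5187,.2123),far2=(.5936,.2048))
for n,r,c in [('near0',(200,322),(222,321)),('near1',(353,337.5),(373,335)),('near2',(508,352),(523,350)),('far2',(527,195.5),(537,196))]:
    print(n,g(*r,.057).round(4),g(*c,.025).round(4),((g(*r,.057)-rings[n])*1000).round(1))
print('medium',wpx(414/1.25,266/1.25,.054).round(4))
o=(140,150);m=imaging
f=lambda u,v,z: px('top',140+(u+.5)/2-.5,150+(v+.5)/2-.5,z).round(4)
print([f(u,v,.024) for u,v in [(677,149),(713,149),(713,231),(676,231)]],[f(u,v,.004) for u,v in [(649,132),(732,133),(732,247),(648,247)]])
"; python3 -c "
from h import *
crop('t26',455,205,515,280,8,'t26m')"
```

```text
near0 [0.5338 0.3599] [0.5335 0.3623] [ 0.5 -1.8]
near1 [0.5261 0.2856] [0.5263 0.2866] [ 0.6 -2.2]
near2 [0.519 0.211] [0.5186 0.2119] [ 0.3 -1.3]
far2 [0.5933 0.2025] [0.5943 0.2055] [-0.3 -2.3]
medium [ 0.6817 -0.0178  0.054 ]
[array([ 0.5653, -0.3564,  0.024 ]), array([ 0.565, -0.399,  0.024]), array([ 0.4672, -0.396 ,  0.024 ]), array([ 0.4673, -0.3524,  0.024 ])] [array([ 0.5866, -0.3298,  0.004 ]), array([ 0.5847, -0.4303,  0.004 ]), array([ 0.446 , -0.4258,  0.004 ]), array([ 0.4461, -0.3249,  0.004 ])]
```

View pics/t26m.png

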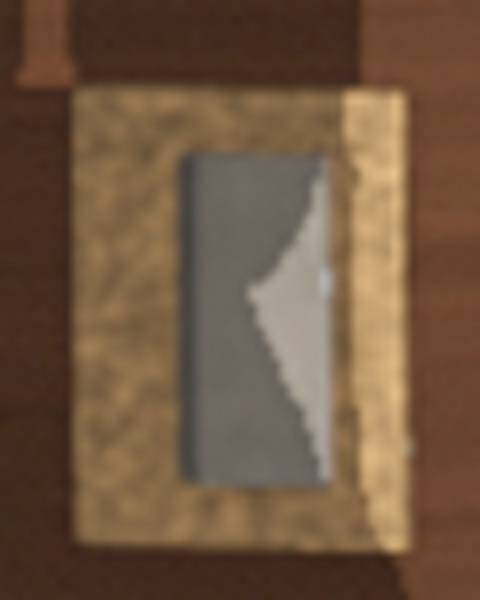

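>>> {"api": "jog_arm", "payload": {"rows": [{"hand":0.0,"dx":-0.2,"dy":0,"dz":0.45,"ax":0,"ay":0,"az":0},{"hand":0.0,"dx":0,"dy":2,"dz":0,"ax":0,"ay":0,"az":0},{"hand":0.0,"dx":0,"dy":2,"dz":0,"ax":0,"ay":0,"az":0},{"hand":0.0,"dx":0,"dy":1.8,"dz":0,"ax":0,"ay":0,"az":0},{"hand":0.0,"dx":0,"dy":0,"dz":0,"ax":0,"ay":0,"az":0}]}}

```text
time_s: 43.83
position: [0.68, -0.0186, 0.0598]
tool_rot: [[-0.995, -0.006, -0.095], [0.095, 0.001, -0.996], [0.006, -1.0, -0.001]]
ft_force: [0.4, -1.0, -1.2]
grip_width: 0.0001
```

>>> {"api": "jog_arm", "payload": {"rows": [{"hand":0.0,"dx":0,"dy":0,"dz":0,"ax":0,"ay":0,"az":0},{"hand":0.0,"dx":0,"dy":0,"dz":0,"ax":0,"ay":0,"az":0},{"hand":0.0,"dx":0,"dy":0,"dz":0,"ax":0,"ay":0,"az":0},{"hand":0.0,"dx":0,"dy":0,"dz":0,"ax":0,"ay":0,"az":0},{"hand":0.0,"dx":0,"dy":0,"dz":0,"ax":0,"ay":0,"az":0}]}}

```text
time_s: 44.25
position: [0.682, -0.0187, 0.0644]
tool_rot: [[-0.996, 0.001, -0.094], [0.094, -0.0, -0.996], [-0.001, -1.0, 0.0]]
ft_force: [-0.1, -0.2, 0.7]
grip_width: 0.0003
```

```bash
python3 -c "
from h import *
to(.682,-.018,.046,-95.3)
save('wrist','w27');crop('w27',200,120,440,300,3.2,'w27')"
```

```text
t 44.25 p [ 0.682  -0.0187  0.0644] yaw -95.41 tilt [ 1.4e-03 -3.0e-04 -1.0e+00] w 0.0003 f [-0.07 -0.25  0.65]
turn ay -0.11
after turn cm dx,dy,dz [ 0.01  1.84 -0.07]
cm dx,dy,dz [ 0.01  1.84 -0.07] len 1.8
```

View pics/w27.png

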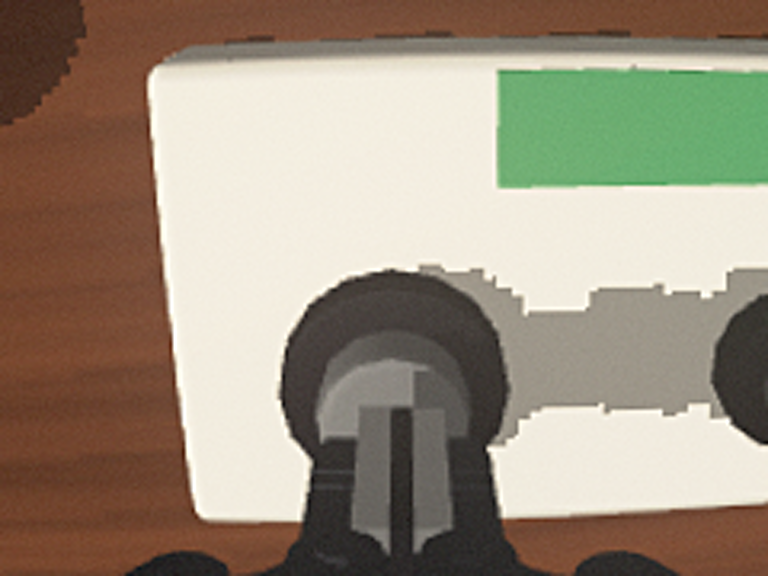

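Fingers over the medium cap. Press.

>>> {"api": "jog_arm", "payload": {"rows": [{"hand":0.0,"dx":0,"dy":0.6,"dz":0,"ax":0,"ay":0,"az":0},{"hand":0.0,"dx":0,"dy":0.5,"dz":0,"ax":0,"ay":0,"az":0},{"hand":0.0,"dx":0,"dy":0.4,"dz":0,"ax":0,"ay":0,"az":0},{"hand":0.0,"dx":0,"dy":0.2,"dz":0,"ax":0,"ay":0,"az":0},{"hand":0.0,"dx":0,"dy":0.1,"dz":0,"ax":0,"ay":0,"az":0}]}}

```text
time_s: 44.72
position: [0.6819, -0.0186, 0.046]
tool_rot: [[-0.996, 0.001, -0.094], [0.094, -0.0, -0.996], [-0.001, -1.0, 0.0]]
ft_force: [-2.4, 1.6, 11.8]
grip_width: -0.0
```

>>> {"api": "jog_arm", "payload": {"rows": [{"hand":0.0,"dx":0,"dy":0.1,"dz":0,"ax":0,"ay":0,"az":0},{"hand":0.0,"dx":0,"dy":0.1,"dz":0,"ax":0,"ay":0,"az":0},{"hand":0.0,"dx":0,"dy":0,"dz":0,"ax":0,"ay":0,"az":0},{"hand":0.0,"dx":0,"dy":0,"dz":0,"ax":0,"ay":0,"az":0},{"hand":0.0,"dx":0,"dy":0,"dz":0,"ax":0,"ay":0,"az":0}]}}

```text
time_s: 45.13
position: [0.6819, -0.0186, 0.0458]
tool_rot: [[-0.996, 0.002, -0.094], [0.094, -0.001, -0.996], [-0.002, -1.0, 0.0]]
ft_force: [-5.0, 0.1, 17.5]
grip_width: -0.0003
```

>>> {"api": "jog_arm", "payload": {"rows": [{"hand":0.0,"dx":0,"dy":-1,"dz":0,"ax":0,"ay":0,"az":0},{"hand":0.0,"dx":0,"dy":-2,"dz":0,"ax":0,"ay":0,"az":0},{"hand":0.0,"dx":0,"dy":-2,"dz":0,"ax":0,"ay":0,"az":0},{"hand":0.0,"dx":0,"dy":0,"dz":0,"ax":0,"ay":0,"az":0},{"hand":0.0,"dx":0,"dy":0,"dz":0,"ax":0,"ay":0,"az":0}]}}

```text
time_s: 45.55
position: [0.6819, -0.0186, 0.094]
tool_rot: [[-0.996, 0.001, -0.094], [0.094, -0.0, -0.996], [-0.001, -1.0, 0.0]]
ft_force: [-0.7, 0.5, -1.1]
grip_width: 0.0001
```

>>> {"api": "jog_arm", "payload": {"rows": [{"hand":0.0,"dx":-0.1,"dy":0,"dz":3,"ax":0,"ay":0,"az":0},{"hand":0.0,"dx":-0.1,"dy":0,"dz":3.5,"ax":0,"ay":0,"az":0},{"hand":0.0,"dx":-0.1,"dy":0,"dz":3.5,"ax":0,"ay":0,"az":0},{"hand":0.0,"dx":0,"dy":0,"dz":3.5,"ax":0,"ay":0,"az":0},{"hand":0.0,"dx":0,"dy":0,"dz":2.4,"ax":0,"ay":0,"az":0}]}}

```text
time_s: 45.97
position: [0.6685, -0.18, 0.0916]
tool_rot: [[-0.995, -0.003, -0.096], [0.096, 0.001, -0.995], [0.003, -1.0, -0.0]]
ft_force: [0.2, -0.6, 0.4]
grip_width: 0.0001
```

>>> {"api": "jog_arm", "payload": {"rows": [{"hand":0.0,"dx":0,"dy":0,"dz":0,"ax":0,"ay":0,"az":0},{"hand":0.0,"dx":0,"dy":0,"dz":0,"ax":0,"ay":0,"az":0},{"hand":0.0,"dx":0,"dy":0,"dz":0,"ax":0,"ay":0,"az":0},{"hand":0.0,"dx":0,"dy":0,"dz":0,"ax":0,"ay":0,"az":0},{"hand":0.0,"dx":0,"dy":0,"dz":0,"ax":0,"ay":0,"az":0}]}}

```text
time_s: 46.38
position: [0.6698, -0.1758, 0.0931]
tool_rot: [[-0.996, -0.001, -0.093], [0.093, 0.0, -0.996], [0.001, -1.0, -0.0]]
ft_force: [0.7, 0.7, 0.5]
grip_width: -0.0002
```

```bash
python3 -c "
from h import *
to(.670,-.1775,.065,-95.3)
save('wrist','w28');crop('w28',0,0,640,400,1.25,'w28')"
```

```text
t 46.38 p [ 0.6698 -0.1758  0.0931] yaw -95.32 tilt [-6.e-04  3.e-04 -1.e+00] w -0.0002 f [0.73 0.72 0.48]
turn ay -0.02
after turn cm dx,dy,dz [-0.04  2.81  0.17]
cm dx,dy,dz [-0.04  2.81  0.17] len 2.8
```

View pics/w28.png

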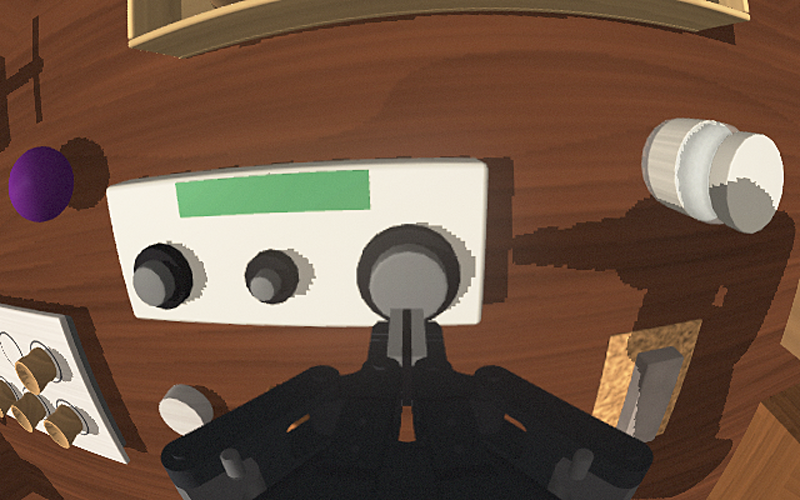

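Above the large cap, within 2 mm of centre. Press down to z ≈ 0.045.

>>> {"api": "jog_arm", "payload": {"rows": [{"hand":0.0,"dx":0,"dy":1,"dz":0.1,"ax":0,"ay":0,"az":0},{"hand":0.0,"dx":0,"dy":1.5,"dz":0,"ax":0,"ay":0,"az":0},{"hand":0.0,"dx":0,"dy":0.5,"dz":0,"ax":0,"ay":0,"az":0},{"hand":0.0,"dx":0,"dy":0,"dz":0,"ax":0,"ay":0,"az":0},{"hand":0.0,"dx":0,"dy":0,"dz":0,"ax":0,"ay":0,"az":0}]}}

```text
time_s: 46.85
position: [0.6696, -0.178, 0.0632]
tool_rot: [[-0.996, -0.001, -0.094], [0.094, 0.0, -0.996], [0.001, -1.0, -0.0]]
ft_force: [-0.4, 0.0, 0.9]
grip_width: -0.0003
```

>>> {"api": "jog_arm", "payload": {"rows": [{"hand":0.0,"dx":0,"dy":0.6,"dz":0,"ax":0,"ay":0,"az":0},{"hand":0.0,"dx":0,"dy":0.5,"dz":0,"ax":0,"ay":0,"az":0},{"hand":0.0,"dx":0,"dy":0.4,"dz":0,"ax":0,"ay":0,"az":0},{"hand":0.0,"dx":0,"dy":0.2,"dz":0,"ax":0,"ay":0,"az":0},{"hand":0.0,"dx":0,"dy":0.1,"dz":0,"ax":0,"ay":0,"az":0}]}}

```text
time_s: 47.27
position: [0.67, -0.1783, 0.046]
tool_rot: [[-0.996, 0.001, -0.094], [0.094, -0.0, -0.996], [-0.001, -1.0, 0.0]]
ft_force: [-0.7, 0.6, 9.1]
grip_width: -0.0004
```

>>> {"api": "jog_arm", "payload": {"rows": [{"hand":0.0,"dx":0,"dy":0.1,"dz":0,"ax":0,"ay":0,"az":0},{"hand":0.0,"dx":0,"dy":0,"dz":0,"ax":0,"ay":0,"az":0},{"hand":0.0,"dx":0,"dy":0,"dz":0,"ax":0,"ay":0,"az":0},{"hand":0.0,"dx":0,"dy":0,"dz":0,"ax":0,"ay":0,"az":0},{"hand":0.0,"dx":0,"dy":0,"dz":0,"ax":0,"ay":0,"az":0}]}}

```text
time_s: 47.68
position: [0.67, -0.1783, 0.046]
tool_rot: [[-0.996, 0.002, -0.094], [0.094, -0.001, -0.996], [-0.002, -1.0, 0.001]]
ft_force: [-1.2, 1.0, 9.1]
grip_width: -0.0002
```

Bottomed. Release and retreat upward and back towards the robot, clear of everything.

>>> {"api": "jog_arm", "payload": {"rows": [{"hand":0.0,"dx":0,"dy":-1,"dz":0,"ax":0,"ay":0,"az":0},{"hand":0.0,"dx":0,"dy":-3,"dz":0,"ax":0,"ay":0,"az":0},{"hand":0.0,"dx":0,"dy":-4,"dz":0,"ax":0,"ay":0,"az":0},{"hand":0.0,"dx":0,"dy":-4,"dz":0,"ax":0,"ay":0,"az":0},{"hand":0.0,"dx":2,"dy":-3,"dz":0,"ax":0,"ay":0,"az":0}]}}

```text
time_s: 48.1
position: [0.6512, -0.1765, 0.1975]
tool_rot: [[-0.996, 0.003, -0.094], [0.094, -0.001, -0.996], [-0.003, -1.0, 0.001]]
ft_force: [1.6, 0.6, 1.2]
grip_width: -0.0001
```

>>> {"api": "jog_arm", "payload": {"rows": [{"hand":0.0,"dx":3.8,"dy":0,"dz":0,"ax":0,"ay":0,"az":0},{"hand":0.0,"dx":3.8,"dy":0,"dz":0,"ax":0,"ay":0,"az":0},{"hand":0.0,"dx":3.8,"dy":0,"dz":0,"ax":0,"ay":0,"az":0},{"hand":0.0,"dx":3.8,"dy":0,"dz":0,"ax":0,"ay":0,"az":0},{"hand":0.0,"dx":2,"dy":0,"dz":0,"ax":0,"ay":0,"az":0}]}}

```text
time_s: 48.52
position: [0.4748, -0.1589, 0.1948]
tool_rot: [[-0.996, -0.002, -0.095], [0.095, 0.001, -0.996], [0.002, -1.0, -0.001]]
ft_force: [1.7, 0.5, 0.1]
grip_width: -0.0002
```

>>> {"api": "jog_arm", "payload": {"rows": [{"hand":0.0,"dx":0,"dy":0,"dz":0,"ax":0,"ay":0,"az":0},{"hand":0.0,"dx":0,"dy":0,"dz":0,"ax":0,"ay":0,"az":0},{"hand":0.0,"dx":0,"dy":0,"dz":0,"ax":0,"ay":0,"az":0},{"hand":0.0,"dx":0,"dy":0,"dz":0,"ax":0,"ay":0,"az":0},{"hand":0.0,"dx":0,"dy":0,"dz":0,"ax":0,"ay":0,"az":0}]}}

```text
time_s: 48.93
position: [0.4791, -0.1602, 0.1941]
tool_rot: [[-0.996, -0.0, -0.094], [0.094, 0.0, -0.996], [0.0, -1.0, -0.0]]
ft_force: [0.2, -0.1, 0.4]
grip_width: -0.0
```

```bash
python3 -c "
from h import *
to(.670,-.1775,.065,-95.3)
save('top','t30');crop('t30',0,0,640,400,1.25,'t30');crop('t30',140,140,290,280,5,'t30c')
save('side','s30');crop('s30',160,100,480,360,2.4,'s30')"
```

```text
t 48.93 p [ 0.4791 -0.1602  0.1941] yaw -95.39 tilt [-3.e-04  2.e-04 -1.e+00] w -0.0 f [ 0.25 -0.12  0.42]
turn ay -0.09
after turn cm dx,dy,dz [-19.17  12.91  -0.03]
cm dx,dy,dz [-19.17  12.91  -0.06] len 23.1
```

View pics/t30.png

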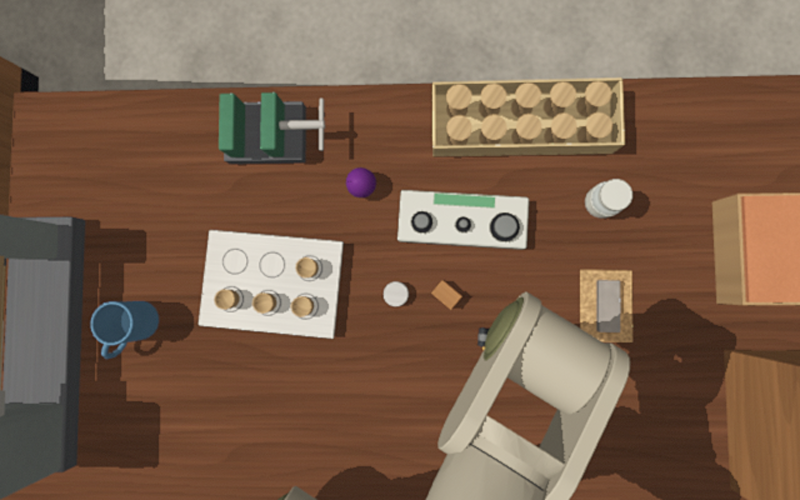

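View pics/t30c.png

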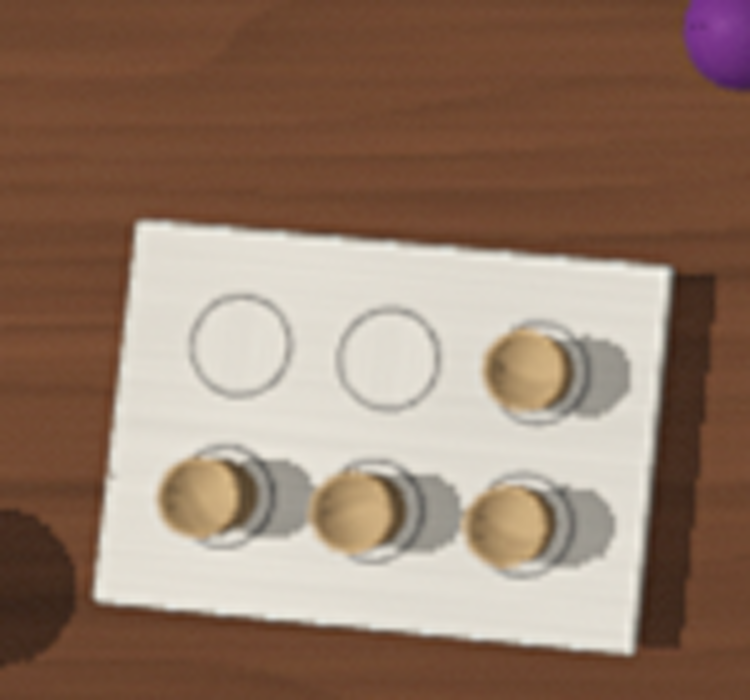

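View pics/s30.png

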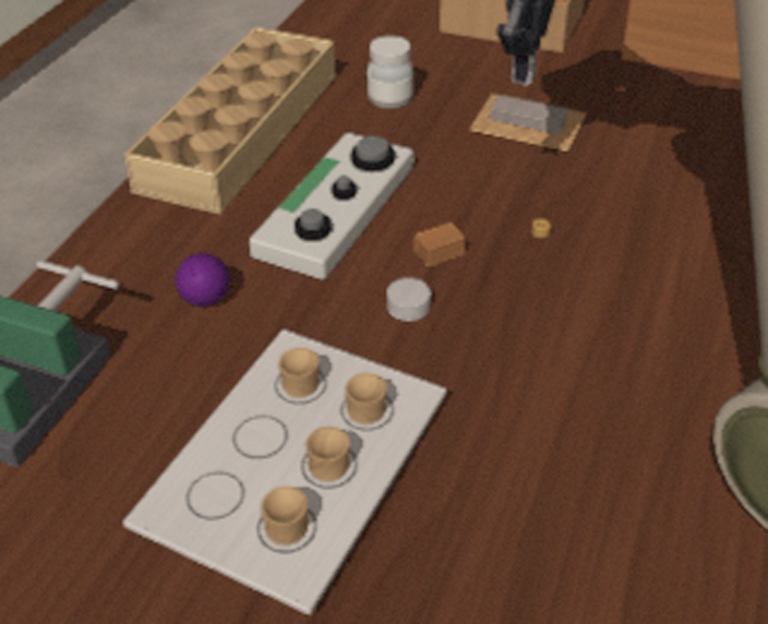

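All four cups are in place, the stone is on its mat, all keys are up, and the other things are where they were. Handing in.

```bash
python3 -c "
from rig import job
print(job.close_job())"
```

```text
the job is handed in; nothing more can be done
None
```

The job is done and handed in at about 49 s of the 210 s allowed; no verdict is reported.

1. **Stone:** I moved the whetting stone from the platter to the cork mat. It lies flat, with its centre about 2 mm from the mat's centre by the top camera.
2. **Small key:** I pressed it with the platter empty. It stopped at z = 45.9 mm (46 mm is fully down) with 11 N on the tool, then was released.
3. **Cups:** Four cups were on the counter. I stood them upright on near0, near1, near2 and then far2. The top camera puts each within about 2.3 mm of its ring centre. For the near0 cup, the one I measured with both cameras, the wrist camera puts a similar small offset the other way, so calibration error probably accounts for most of it.
4. **Medium, then large key:** These bottomed at z = 45.8 mm with 17.5 N and z = 46.0 mm with 9 N. Each was released before the arm moved on.

In the last pictures all keys are up, the cups stand in their rings and the stone is on the mat. The tin, sander, bead and tama ball look unmoved by eye; I did not measure them again. The gripper was clear of everything and no check failed. I saw no cup knocked aside at any point.

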